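# Gauge brass end sleeves and load the good ones on the spring scale

## Robot

A 7-joint arm with a two-finger parallel gripper is mounted at the origin on the work surface; the furniture and walls round the work are solid. World frame = base frame: x ahead of the robot, y to its left, z up, the work surface at z = 0. Lengths are in m, angles in rad, forces in N, time in s.
With the tool pointing down it reaches from about 0.35 to 0.9 m from the base axis. Payload 7.2 kg.
Tool frame: the origin (TCP) lies at the very end of the fingers, on their centre line; the grasp point (between the pads) lies 19 mm behind it; z points along the fingers, y is the direction in which the jaws open and shut (so a half turn about z gives the same grasp; the last joint's range is limited). The gripper opens to 88 mm and grips with 3 to 60 N. Pads are 20 mm wide; open, the fingers measure 115 mm over their backs; the gripper's body (75 mm by 178 mm) begins 61 mm behind the grasp point.
Start: joints at [-1.189, 0.411, -0.013, 1.596, 0.006, 1.134, -0.082], TCP at [0.272, 0.563, 0.223] pointing down, gripper open.
Joint ranges: [-2.95, 2.95], [-0.29, 1.99], [-1.47, 1.44], [0.14, 2.54], [-1.03, 4.17], [0.13, 1.85], [-2.86, 2.86]. Speed limits (rad/s): [2.39, 2.39, 3.01, 3.01, 3.14, 3.14, 3.14].

## Interface

Orientations are given as a unit quaternion [w, x, y, z].
In Python, from plant import status, imaging, order gives the robot as it stands.
- The arm moves only by the tool carry_out, never from a script. Its argument "moves" is a list of rows, each a list of 3 entries, a list of its own where there are three numbers: the turn, a rotation vector about the tool's x, y, z normalised to -1 to 1, where 1 is 10 degrees, then the shift along the tool's x, y, z normalised to -1 to 1, where 1 is 0.02 m, then the opening, from -1 (shut) to 1 (fully open). A call has 1 to 12 rows; each row shifts and turns the commanded pose from where the row before left it, along the tool's axes as they then stand; what a row does not reach is not made up. A row lasts 1/8 s, in which the tool goes at most 62.5 mm and 10.7 degrees, less where a joint would pass 70% of its speed; a pose out of reach is approached as far as the arm can. A call with a number of a shift or a turn outside -1 to 1 is refused whole. A call with a gripper value outside its range is refused whole. The fingers move at their own pace and stop on an object; "newtons" is the grip in N (left out, the last holds). Time passes only in rows, so rows that do not move let the fingers close. It gives the time, the measured TCP pose, the force and the opening at its end, in the units of the state.
- status.get_obs(): the state, without advancing time (a new reading comes with each control period).
- imaging.capture(name): name is "side" or "top" or "wrist"; returns the picture (400x640x3 uint8, blue, green, red); there is no depth.
- imaging.get_calibration(name): a dict with "mtx" (3x3 intrinsics, pixels), "distortion" ([k1, k2, p1, p2, k3] as OpenCV has them; the pictures are not rectified), "cam_to_world" (4x4, takes a point from camera to world coordinates); the wrist camera has in their place "hand_eye" (4x4, takes a point from camera to tool coordinates, whose origin is the TCP and whose axes are the flange's). Camera axes: x right, y down, z forward; pixel columns grow to the right and rows downward; lengths in m; the calibration is good to about 2 mm. A picture is of the moment at which its call begins: read the wrist's pose just before it. get_calibration takes no time and is no camera call.
- order.job_done(): hands the job in, once; it reports no verdict.
The state is a dict: "time": time; "q": joint angles; "joint_velocities": joint speeds; "joint_torque": joint torques, N m; "position": TCP position; "eef_rot": TCP orientation; "contact_force": force on the tool from outside, world axes, zero at the start; "ft_torque": the same for the moment, N m; "finger_gap": opening from 0.0 (shut) to 1.0 (fully open).
Only numpy, scipy, OpenCV 4.12 (cv2) and the standard library are available. Lean on these libraries where they do the work, as an engineer would, in place of code of your own. Each camera call takes 0.05 s, during which the arm holds its last target.

## Task

First pick up the steel carrier tray by its grip plate, turn it until its outline matches the pan of the spring scale, and set it down inside the pan's rim so that it lies flat. Then try the brass sleeves there are, one after the other from the shortest to the tallest, mouth down on the stepped gauge pin: a good one slides over the thin part and stops on the shoulder, one that stops at the tip is too tight, and one that goes down to the base plate is too loose. Stand the good sleeves upright on the floor of the carrier, put the bad ones in the plain rectangular reject tray, and leave the padlock where it is.

Things in the scene. Friction and masses are not known exactly. Their poses are not given: they have to be found in the camera images.
- sleeve_a: brass end sleeve, a round cap 48 mm in diameter, 70 mm tall (shortest of the full set of five), closed on top, open below, 0.15 kg; stands mouth down. Origin: centre of the open lower end; z points to the closed end. Its bore, 8 mm less deep than it is tall, may be 12, 26 or 40 mm wide; this does not show outside. May be absent.
- sleeve_b: brass end sleeve, a round cap 48 mm in diameter, 78 mm tall (second shortest of the full set of five), closed on top, open below, 0.15 kg; stands mouth down. Origin: centre of the open lower end; z points to the closed end. Its bore, 8 mm less deep than it is tall, may be 12, 26 or 40 mm wide; this does not show outside. May be absent.
- sleeve_c: brass end sleeve, a round cap 48 mm in diameter, 86 mm tall (middle of the full set of five), closed on top, open below, 0.15 kg; stands mouth down. Origin: centre of the open lower end; z points to the closed end. Its bore, 8 mm less deep than it is tall, may be 12, 26 or 40 mm wide; this does not show outside. Always there.
- sleeve_d: brass end sleeve, a round cap 48 mm in diameter, 94 mm tall (second tallest of the full set of five), closed on top, open below, 0.15 kg; stands mouth down. Origin: centre of the open lower end; z points to the closed end. Its bore, 8 mm less deep than it is tall, may be 12, 26 or 40 mm wide; this does not show outside. May be absent.
- sleeve_e: brass end sleeve, a round cap 48 mm in diameter, 102 mm tall (tallest of the full set of five), closed on top, open below, 0.15 kg; stands mouth down. Origin: centre of the open lower end; z points to the closed end. Its bore, 8 mm less deep than it is tall, may be 12, 26 or 40 mm wide; this does not show outside. May be absent.
- carrier: loose steel carrier tray, 0.35 kg, 160 mm along its x, 146 mm along its y, a rectangle whose two corners at the +x end are cut off at 45 degrees (28 mm each way). Floor 3 mm thick, walls 22 mm high, 3 mm thick. Four sleeves have room at x = +-38 mm, y = +-38 mm, beside the grip plate. Origin: centre of the underside of the 160 x 146 mm outline, z up.
- carrier_grip (a point): middle of the top edge of the carrier's upright grip plate, 66 mm above the carrier's origin. The plate crosses the carrier's middle: 12 mm thick along the carrier's x, 64 mm long along its y. Same axes as the carrier.
- pan_centre (a point): centre of the spring scale's pan, on its top face; the nested carrier's origin lies here with the same axes. The pan has a rim of the carrier's outline, 3.5 mm larger all round, 13 mm high above this point, so only one way round fits. Unloaded the point is 63 mm above the counter; the pan sinks straight down, 1 mm per 0.6 N, at most 20 mm. The scale is fixed.
- gauge_plate (a point): centre of the gauge pin at the top of its base plate (round, 84 mm in diameter, 10 mm thick, fixed to the counter). The steel pin is upright and stepped: thick part 32 mm in diameter from here to the shoulder.
- gauge_shoulder (a point): centre of the gauge pin's shoulder, 30 mm above the base plate, where the pin steps from 32 mm to 18 mm diameter. The mouth of a sleeve of right size stops here.
- gauge_tip (a point): centre of the flat top of the gauge pin's thin part (18 mm in diameter, slightly bevelled), 60 mm above the base plate. The mouth of a too tight sleeve stops here.
- reject_tray: loose sheet-steel tray for rejects, 0.8 kg, a plain rectangle 124 mm along its x, 190 mm along its y, walls 42 mm high and 3 mm thick, floor 3 mm thick. Origin: centre of the underside.
- padlock: brass padlock lying flat, 59 x 38 x 13 mm, a bystander. Origin: centre of the underside.
There are look-alikes about, which are no part of the job. What is shaped like the sleeve_b but blue, pink or red is not meant.

How it is judged:
On the way, in this order (a step that is already met when the one before it is completed fails the run):
1. the carrier tray is nested flat in the pan of the scale (horizontal distance between carrier and pan_centre below 0.007 m and z of carrier in the frame of pan_centre between -0.004 and 0.004 m and angle between the x axis of carrier and the x axis of pan_centre, either way round below 0.09 rad and angle between carrier's own z axis and vertical below 0.05 rad), for 0.2 s.
2. the 70 mm sleeve has been tried on the gauge pin, mouth down as far as it goes (horizontal distance between sleeve_a and gauge_plate below 0.008 m and z of sleeve_a in the frame of gauge_plate between -0.006 and 0.006 m and angle between sleeve_a's own z axis and vertical below 0.12 rad), for 0.1 s.
3. the 78 mm sleeve has been tried on the gauge pin, mouth down as far as it goes (horizontal distance between sleeve_b and gauge_shoulder below 0.008 m and z of sleeve_b in the frame of gauge_shoulder between -0.006 and 0.006 m and angle between sleeve_b's own z axis and vertical below 0.12 rad), for 0.1 s.
4. the 86 mm sleeve has been tried on the gauge pin, mouth down as far as it goes (horizontal distance between sleeve_c and gauge_shoulder below 0.008 m and z of sleeve_c in the frame of gauge_shoulder between -0.006 and 0.006 m and angle between sleeve_c's own z axis and vertical below 0.12 rad), for 0.1 s.
5. the 94 mm sleeve has been tried on the gauge pin, mouth down as far as it goes (horizontal distance between sleeve_d and gauge_tip below 0.008 m and z of sleeve_d in the frame of gauge_tip between -0.006 and 0.006 m and angle between sleeve_d's own z axis and vertical below 0.12 rad), for 0.1 s.
6. the 102 mm sleeve has been tried on the gauge pin, mouth down as far as it goes (horizontal distance between sleeve_e and gauge_shoulder below 0.008 m and z of sleeve_e in the frame of gauge_shoulder between -0.006 and 0.006 m and angle between sleeve_e's own z axis and vertical below 0.12 rad), for 0.1 s.
At the end, for the whole second after the job is handed in: Carrier flat in the pan (7 mm across, 4 mm in height, 0.09 rad); good sleeves (26 mm bore) upright (0.12 rad) on the carrier floor (mouth under 10 mm over its underside); others within the reject tray's walls (standing or lying, origin under 80 mm up); all at rest (all of step 1 and linear speed of each of carrier, sleeve_b, sleeve_c, sleeve_e, sleeve_a, sleeve_d below 0.03 m/s and x of sleeve_b in the frame of carrier between -0.08 and 0.08 m and y of sleeve_b in the frame of carrier between -0.073 and 0.073 m and z of sleeve_b in the frame of carrier between -0.004 and 0.01 m and angle between each of sleeve_b, sleeve_c, sleeve_e's own z axis and vertical below 0.12 rad and x of sleeve_c in the frame of carrier between -0.08 and 0.08 m and y of sleeve_c in the frame of carrier between -0.073 and 0.073 m and z of sleeve_c in the frame of carrier between -0.004 and 0.01 m and x of sleeve_e in the frame of carrier between -0.08 and 0.08 m and y of sleeve_e in the frame of carrier between -0.073 and 0.073 m and z of sleeve_e in the frame of carrier between -0.004 and 0.01 m and x of sleeve_a in the frame of reject_tray between -0.062 and 0.062 m and y of sleeve_a in the frame of reject_tray between -0.095 and 0.095 m and z of sleeve_a in the frame of reject_tray between -0.01 and 0.08 m and x of sleeve_d in the frame of reject_tray between -0.062 and 0.062 m and y of sleeve_d in the frame of reject_tray between -0.095 and 0.095 m and z of sleeve_d in the frame of reject_tray between -0.01 and 0.08 m); the robot touches nothing.
It fails at once if the padlock is moved more than 30 mm (distance of padlock from where it was at the start of the episode above 0.03 m).
Of sleeve_a, sleeve_b, sleeve_d, sleeve_e only 2 to 4 are there at a start; the rules pass over those that are not, and their reading is None.
At some moment in a run one of reject_tray may be knocked a few centimetres aside while the robot is not near it.
It also fails if it takes over 210 s, if anything falls off the work surface, if the arm or the gripper's body presses on something with over 40 N, if the wrist force passes 120 N, or if a joint passes its speed limit or range.

## Working session

There is one attempt and no reset: what is moved stays moved. The work goes in short steps, Python scripts to look and compute and a tool call to move; the robot and the scene stay as the last step left them, time stands still between calls to the robot, and variables do not carry over. Pictures are saved under pics/ and viewed, and the job is handed in when it is done.

Besides the shell and the picture viewer there is one more tool, called after "Emit:" as name([rows], argument=value, ...), one row to a line, values as JSON. carry_out: Moves the arm, as the interface text tells. Its arguments: {"type":"object","properties":{"moves":{"type":"array"},"newtons":{"type":"number"}},"required":["moves"]}

```bash
ls; mkdir -p pics; python3 - <<'E'
from plant import status, imaging, order
import cv2,json
o=status.get_obs(); print(o)
for n in ["side","top","wrist"]:
    im=imaging.capture(n); cv2.imwrite(f"pics/{n}0.png",im)
    c=imaging.get_calibration(n); print(n,c)
E
```

```text
pics
{'time': 0.0, 'q': array([-1.18919124,  0.41185872, -0.01269426,  1.59706614,  0.00561573,
        1.13429065, -0.0821944 ]), 'joint_velocities': array([ 6.32203322e-04, -1.04944284e-03,  2.28563290e-04,  3.23033186e-04,
       -1.73720672e-03,  6.95915763e-05, -1.44916719e-03]), 'joint_torque': array([ 2.38914308e-04, -5.87942970e+01,  6.42627608e-01, -2.91075844e+01,
       -5.35634311e-02,  1.80449575e-02,  9.77002219e-05]), 'position': array([0.27157273, 0.5623428 , 0.2218258 ]), 'eef_rot': array([-1.10971023e-04,  2.23001187e-01,  9.74817850e-01, -7.85828637e-04]), 'contact_force': array([ 0.20391214, -0.32866235, -0.80386823]), 'ft_torque': array([ 0.01500016, -0.00822549,  0.00355421]), 'finger_gap': 1.000972975263916}
side {'mtx': array([[446.59966394,   0.        , 309.65117773],
       [  0.        , 446.59966394, 202.74364293],
       [  0.        ,   0.        ,   1.        ]]), 'distortion': array([-0.08805966,  0.        ,  0.        ,  0.        ,  0.        ]), 'cam_to_world': array([[ 0.99959915, -0.00568872, -0.02773408,  0.44426857],
       [ 0.02370522, -0.36
[... 581 characters left out ...]
311, -0.98081137,  1.21521501],
       [ 0.        ,  0.        ,  0.        ,  1.        ]])}
wrist {'mtx': array([[338.84863481,   0.        , 318.12247833],
       [  0.        , 338.84863481, 202.0099714 ],
       [  0.        ,   0.        ,   1.        ]]), 'distortion': array([0.00113798, 0.        , 0.        , 0.        , 0.        ]), 'hand_eye': array([[-8.52207910e-05, -9.68277610e-01, -2.49876896e-01,
         6.82058795e-02],
       [ 9.99999698e-01,  1.10617001e-04, -7.69693934e-04,
         8.63076828e-04],
       [ 7.72918036e-04, -2.49876886e-01,  9.68277308e-01,
        -1.62339610e-01],
       [ 0.00000000e+00,  0.00000000e+00,  0.00000000e+00,
         1.00000000e+00]])}
```

View pics/top0.png

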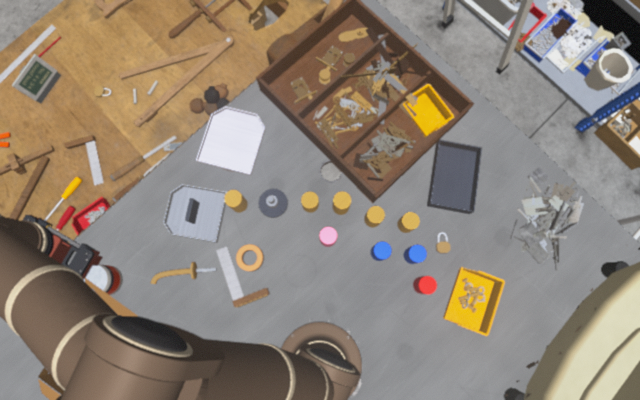

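View pics/side0.png

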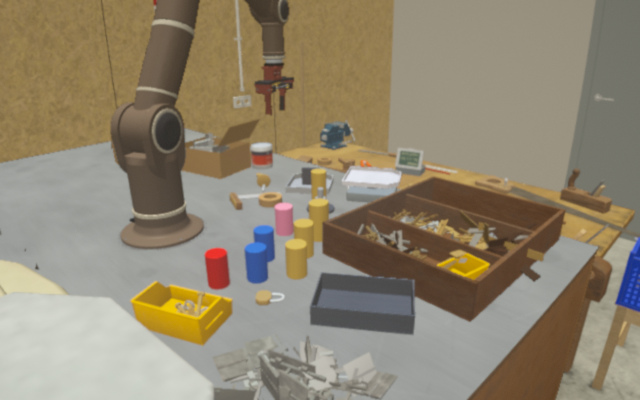

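View pics/wrist0.png

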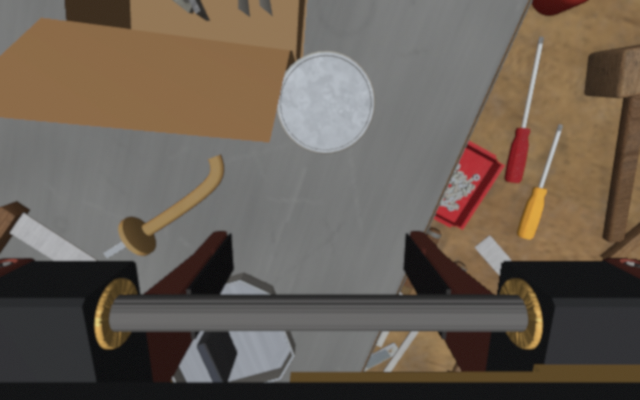

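```bash
cat > h.py <<'E'
import numpy as np, cv2
from scipy.spatial.transform import Rotation as R
from plant import status, imaging, order
def cal(n):
    c=imaging.get_calibration(n)
    return c
def camT(n,obs=None):
    c=cal(n)
    if n!="wrist": return c["cam_to_world"]
    o=obs or status.get_obs()
    T=np.eye(4); q=o["eef_rot"]; T[:3,:3]=R.from_quat([q[1],q[2],q[3],q[0]]).as_matrix(); T[:3,3]=o["position"]
    return T@c["hand_eye"]
def p2w(n,uv,z,T=None):
    c=cal(n); T=camT(n) if T is None else T
    uv=np.array(uv,float).reshape(-1,1,2)
    d=cv2.undistortPoints(uv,c["mtx"],c["distortion"]).reshape(-1,2)
    d=np.c_[d,np.ones(len(d))]@T[:3,:3].T
    s=(z-T[2,3])/d[:,2]
    return T[:3,3]+d*s[:,None]
def w2p(n,P,T=None):
    c=cal(n); T=camT(n) if T is None else T
    Ti=np.linalg.inv(T); P=np.array(P,float).reshape(-1,3)
    rv=cv2.Rodrigues(Ti[:3,:3])[0]
    return cv2.projectPoints(P,rv,Ti[:3,3],c["mtx"],c["distortion"])[0].reshape(-1,2)
def crop(im,x0,y0,x1,y1,name,s=4):
    c=cv2.resize(im[y0:y1,x0:x1],None,fx=s,fy=s,interpolation=cv2.INTER_CUBIC); cv2.imwrite("pics/"+name,c)
def brass(im):
    hsv=cv2.cvtColor(im,cv2.COLOR_BGR2HSV)
    return hsv
E
python3 - <<'E'
from h import *
t=cv2.imread("pics/top0.png"); s=cv2.imread("pics/side0.png")
crop(t,150,90,350,240,"t1.png"); crop(t,290,180,490,330,"t2.png"); crop(s,200,150,400,300,"s1.png")
E
```

```text
(no output)
```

View pics/t1.png

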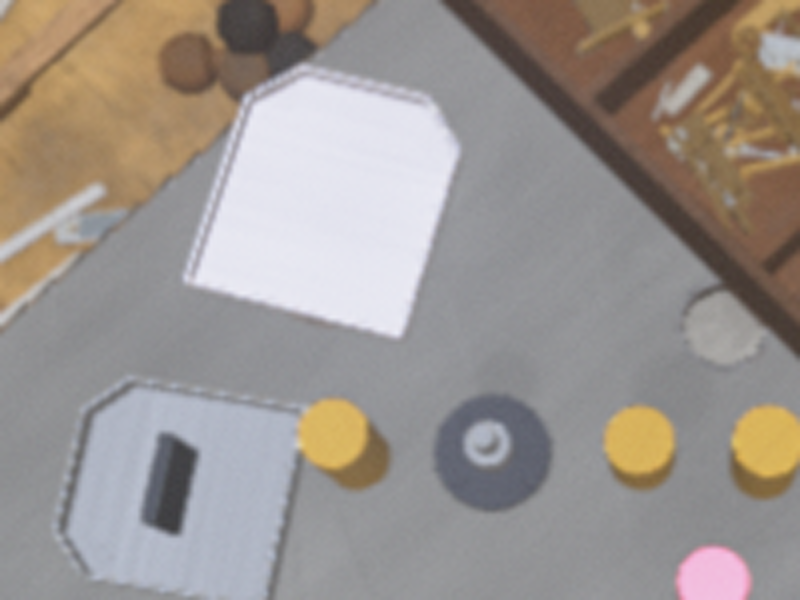

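View pics/t2.png

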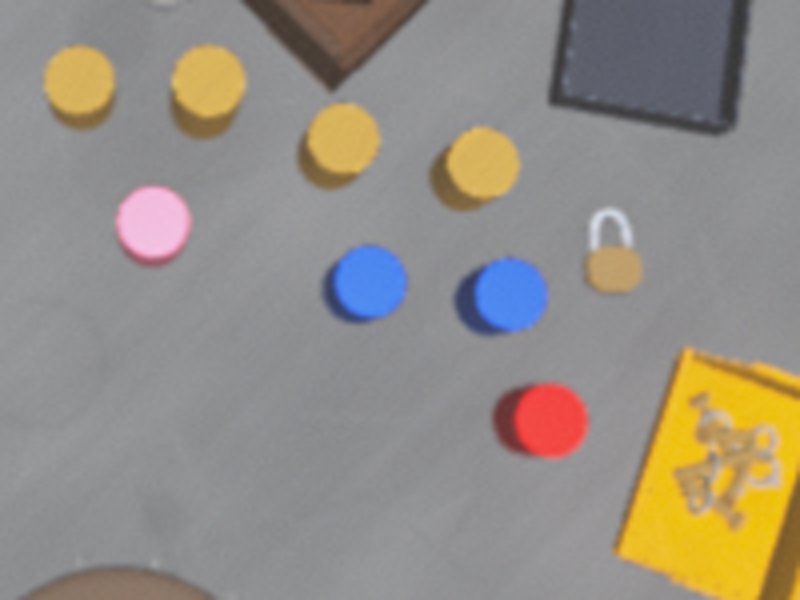

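View pics/s1.png

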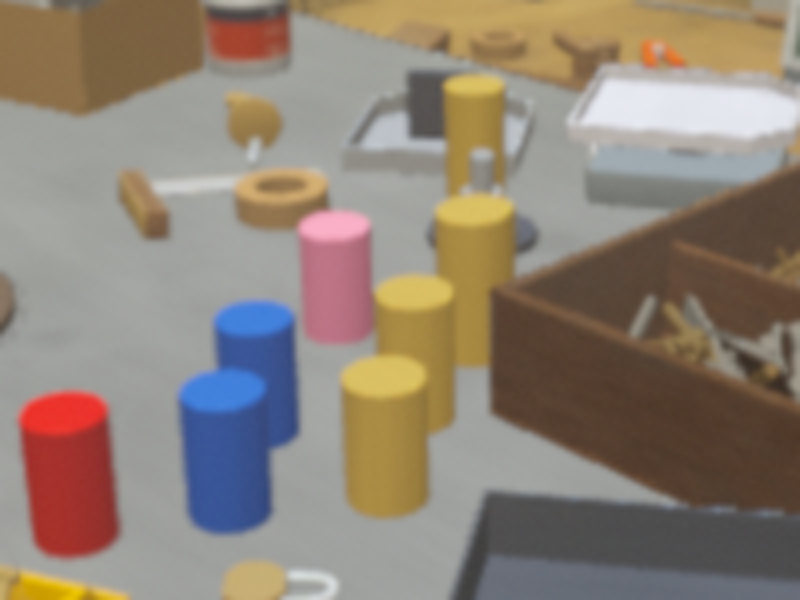

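```bash
python3 - <<'E'
from h import *
tops={'S1':(233.75,198.5),'S2':(310,200),'S3':(342.25,200.3),'S4':(376,214.8),'S5':(410.75,220.8)}
for k,uv in tops.items():
    for h in (.070,.078,.086,.094,.102):
        P=p2w("top",uv,h)[0]; s=w2p("side",[P,[P[0],P[1],0]]) 
        print(k,h,P.round(3),s.round(1).tolist())
E
```

```text
S1 0.07 [0.433 0.241 0.07 ] [[318.2, 178.1], [318.4, 198.7]]
S1 0.078 [0.431 0.239 0.078] [[317.7, 175.9], [317.9, 198.9]]
S1 0.086 [0.43  0.238 0.086] [[317.2, 173.7], [317.5, 199.1]]
S1 0.094 [0.428 0.236 0.094] [[316.7, 171.4], [317.0, 199.3]]
S1 0.102 [0.426 0.234 0.102] [[316.2, 169.1], [316.5, 199.5]]
S2 0.07 [0.433 0.034 0.07 ] [[318.1, 202.0], [318.3, 225.3]]
S2 0.078 [0.432 0.034 0.078] [[317.5, 199.3], [317.7, 225.3]]
S2 0.086 [0.43  0.033 0.086] [[316.9, 196.6], [317.2, 225.4]]
S2 0.094 [0.429 0.033 0.094] [[316.3, 193.9], [316.6, 225.4]]
S2 0.102 [0.427 0.033 0.102] [[315.7, 191.2], [316.0, 225.5]]
S3 0.07 [ 0.435 -0.053  0.07 ] [[318.3, 214.5], [318.5, 239.1]]
S3 0.078 [ 0.433 -0.053  0.078] [[317.7, 211.5], [317.9, 239.0]]
S3 0.086 [ 0.431 -0.052  0.086] [[317.0, 208.6], [317.3, 239.0]]
S3 0.094 [ 0.43  -0.052  0.094] [[316.4, 205.6], [316.7, 238.9]]
S3 0.102 [ 0.428 -0.052  0.102] [[315.7, 202.6], [316.2, 238.9]]
S4 0.07 [ 0.397 -0.144  0.07 ] [[302.3, 229.6], [302.9, 255.7]]
S4 0.078 [ 0.396 -0.143  0.078] [[301.7, 226.3], [302.4, 255.5]]
S4 0.086 [ 0.395 -0.142  0.086] [[301.1, 223.1], [301.9, 255.3]]
S4 0.094 [ 0.393 -0.141  0.094] [[300.5, 219.8], [301.4, 255.1]]
S4 0.102 [ 0.392 -0.14   0.102] [[299.9, 216.5], [300.9, 254.9]]
S5 0.07 [ 0.383 -0.237  0.07 ] [[294.2, 247.6], [295.1, 275.4]]
S5 0.078 [ 0.382 -0.235  0.078] [[293.6, 244.0], [294.6, 275.1]]
S5 0.086 [ 0.381 -0.234  0.086] [[293.0, 240.4], [294.1, 274.7]]
S5 0.094 [ 0.379 -0.232  0.094] [[292.3, 236.7], [293.6, 274.3]]
S5 0.102 [ 0.378 -0.23   0.102] [[291.7, 233.1], [293.1, 274.0]]
```

```bash
python3 - <<'E'
from h import *
print(p2w("top",[(150+175/4,90+480/4)],.05))
print("carrier rim", p2w("top",[(150+x/4,90+y/4) for x,y in [(305,405),(130,378),(85,408),(58,528),(92,578),(270,602)]],.022).round(3))
print("pan rim", p2w("top",[(150+x/4,90+y/4) for x,y in [(187,280),(240,105),(305,68),(430,100),(460,150),(400,337)]],.076).round(3))
print("gauge", p2w("top",[(150+493/4,90+452/4)],.010).round(3), p2w("top",[(150+487/4,90+440/4)],.065).round(3))
t=cv2.imread("pics/top0.png"); crop(t,420,130,490,220,"t3.png",6)
E
```

```text
[[0.40163233 0.35467842 0.05      ]]
carrier rim [[0.462 0.274 0.022]
 [0.479 0.402 0.022]
 [0.457 0.433 0.022]
 [0.37  0.444 0.022]
 [0.335 0.417 0.022]
 [0.322 0.29  0.022]]
pan rim [[0.537 0.35  0.076]
 [0.666 0.323 0.076]
 [0.695 0.279 0.076]
 [0.672 0.188 0.076]
 [0.635 0.165 0.076]
 [0.5   0.2   0.076]]
gauge [[0.434 0.14  0.01 ]] [[0.432 0.138 0.065]]
```

View pics/t3.png

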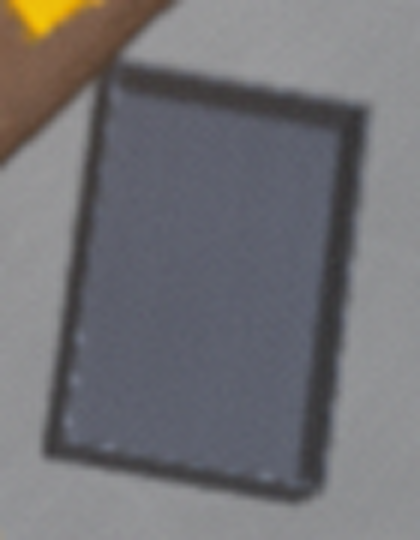

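```bash
cat >> h.py <<'E'
def plan(pos,yaw_deg,obs=None,cmd=None):
    "yaw = world angle of tool y. prints turn units and shift units (in the turned frame)"
    o=obs or status.get_obs(); q=o["eef_rot"]; Rc=R.from_quat([q[1],q[2],q[3],q[0]])
    a=np.radians(yaw_deg); y=np.array([np.cos(a),np.sin(a),0]); z=np.array([0,0,-1.]); x=np.cross(y,z)
    Rt=R.from_matrix(np.c_[x,y,z])
    rv=np.degrees((Rc.inv()*Rt).as_rotvec())/10
    d=Rt.inv().apply(np.array(pos)-o["position"])/.02
    print("t",round(o["time"],2),"pos",o["position"].round(4),"yaw",round(np.degrees(np.arctan2(*Rc.as_matrix()[[1,0],1])),2),"tilt",Rc.as_matrix()[:2,2].round(4),"F",o["contact_force"].round(1),"gap",round(o["finger_gap"]*88,1))
    print("turn",rv.round(2),"shift",d.round(2), "n",np.abs(d).max().round(1))
E
python3 -c "
from h import *
plan((.46,.355,.26),82)"
```

```text
t 0.15 pos [0.2716 0.5625 0.222 ] yaw 64.23 tilt [-0.0005 -0.0011] F [-0.  -0.5  0.3] gap 87.7
turn [-0.01 -0.   -1.78] shift [-10.77  -8.96  -1.9 ] n 10.8
```

Emit:
carry_out([
  [[0, 0, -0.9], [0, 0, -0.9], 1],
  [[0, 0, -0.88], [0, 0, -0.9], 1],
  [[0, 0, 0], [-1, -0.9, 0], 1],
  [[0, 0, 0], [-1, -0.9, 0], 1],
  [[0, 0, 0], [-1, -0.9, 0], 1],
  [[0, 0, 0], [-1, -0.9, 0], 1],
  [[0, 0, 0], [-1, -0.9, 0], 1],
  [[0, 0, 0], [-1, -0.9, 0], 1],
  [[0, 0, 0], [-1, -0.9, 0], 1],
  [[0, 0, 0], [-1, -0.9, 0], 1],
  [[0, 0, 0], [-1, -0.9, 0], 1],
  [[0, 0, 0], [-1, -0.9, 0], 1],
], newtons=25)

```text
time: 1.65
position: [0.4452, 0.356, 0.2584]
eef_rot: [-0.0, 0.069, 0.998, -0.0]
contact_force: [-1.3, -0.3, -0.1]
finger_gap: 1.005
```

```bash
python3 -c "
from h import *
plan((.46,.355,.26),82)
o=status.get_obs(); im=imaging.capture('wrist'); cv2.imwrite('pics/w1.png',im)
import pickle; pickle.dump(o,open('o1.pkl','wb'))
"
```

```text
t 1.65 pos [0.4452 0.356  0.2584] yaw 82.03 tilt [-0.0004 -0.0003] F [-1.3 -0.3 -0.1] gap 88.4
turn [-0. -0.  0.] shift [-0.74  0.05 -0.08] n 0.7
```

View pics/w1.png

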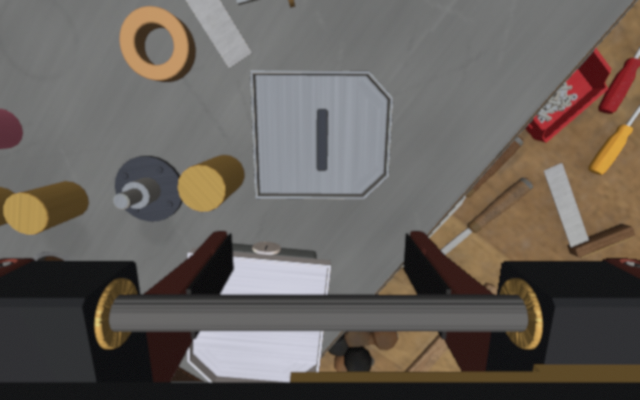

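```bash
python3 -c "
from h import *
t=cv2.imread('pics/w1.png'); crop(t,235,55,405,210,'w1c.png',4)"
```

```text
(no output)
```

View pics/w1c.png

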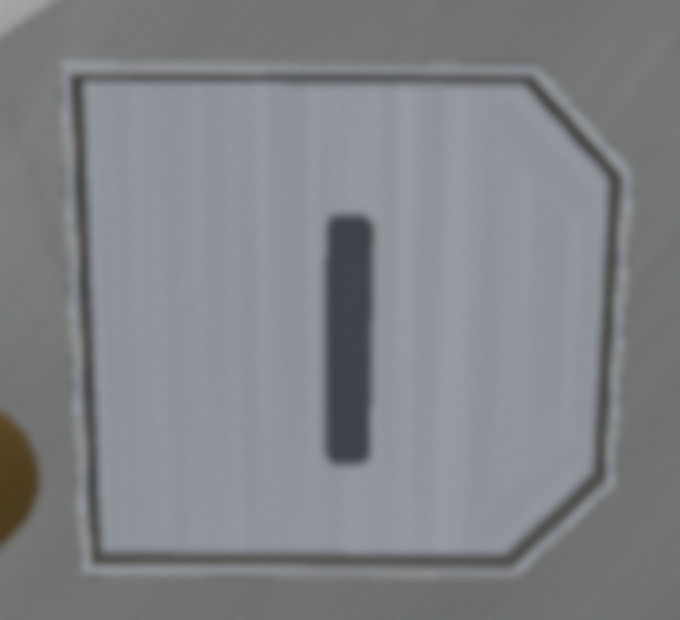

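```bash
python3 -c "
from h import *
import pickle; o=pickle.load(open('o1.pkl','rb')); T=camT('wrist',o)
f=lambda L:[(235+x/4,55+y/4) for x,y in L]
P=p2w('wrist',f([(350,216),(347.5,463)]),.066,T); print(P.round(4)); d=P[0]-P[1]; print(np.linalg.norm(d), np.degrees(np.arctan2(d[1],d[0])), P.mean(0))
C=p2w('wrist',f([(68,66),(532,68),(625,172),(610,488),(518,572),(88,570)]),.022,T); print(C.round(4))
# fit model
M=np.array([(-80,-73),(52,-73),(80,-45),(80,45),(52,73),(-80,73)])/1000
M=M*[1,-1]*[1,-1] 
from scipy.optimize import least_squares
for S in (M,M[::-1]):
  for order_ in range(1):
    def r(p):
        c,s=np.cos(p[2]),np.sin(p[2]); return ((S@np.array([[c,s],[-s,c]])+p[:2])-C[:,:2]).ravel()
    z=least_squares(r,[.4,.35,1.4]); print(z.x[:2],np.degrees(z.x[2]),np.sqrt(z.cost*2/6))
"
```

```text
[[0.3731 0.3711 0.066 ]
 [0.4353 0.3619 0.066 ]]
0.06288331190704788 171.60903895536822 [0.40420037 0.36651732 0.066     ]
[[0.322  0.2999 0.022 ]
 [0.3404 0.4268 0.022 ]
 [0.3714 0.4499 0.022 ]
 [0.4607 0.4378 0.022 ]
 [0.4825 0.408  0.022 ]
 [0.4639 0.2791 0.022 ]]
[0.40326919 0.36663101] 78.19428889767102 0.12907570285195913
[0.40434925 0.36644071] 81.8200578739114 0.002061477545887014
```

```bash
python3 -c "
from h import *
plan((.4043,.3665,.033),81.8)"
```

```text
t 1.7 pos [0.4481 0.3524 0.2585] yaw 81.78 tilt [ 0.0012 -0.0021] F [ 1.2 -3.1 -0.4] gap 88.3
turn [-0.01  0.01 -0.  ] shift [ 2.27  0.39 11.27] n 11.3
```

Emit:
carry_out([
  [[0, 0, 0], [0.76, 0.13, 0.8], 1],
  [[0, 0, 0], [0.76, 0.13, 0.8], 1],
  [[0, 0, 0], [0.76, 0.13, 0.8], 1],
  [[0, 0, 0], [0, 0, 1], 1],
  [[0, 0, 0], [0, 0, 1], 1],
  [[0, 0, 0], [0, 0, 1], 1],
  [[0, 0, 0], [0, 0, 1], 1],
  [[0, 0, 0], [0, 0, 0], 1],
  [[0, 0, 0], [0, 0, 0], 1],
])

```text
time: 2.82
position: [0.4009, 0.3712, 0.1312]
eef_rot: [0.0, 0.069, 0.998, 0.0]
contact_force: [0.1, 0.2, 0.1]
finger_gap: 0.996
```

```bash
python3 -c "
from h import *
plan((.4043,.3665,.033),81.8)
im=imaging.capture('wrist'); cv2.imwrite('pics/w2.png',im)"
```

```text
t 2.83 pos [0.4009 0.3712 0.1312] yaw 82.04 tilt [0.0003 0.0004] F [0.1 0.2 0.1] gap 87.6
turn [0.   0.   0.02] shift [-0.2  -0.21  4.91] n 4.9
```

View pics/w2.png

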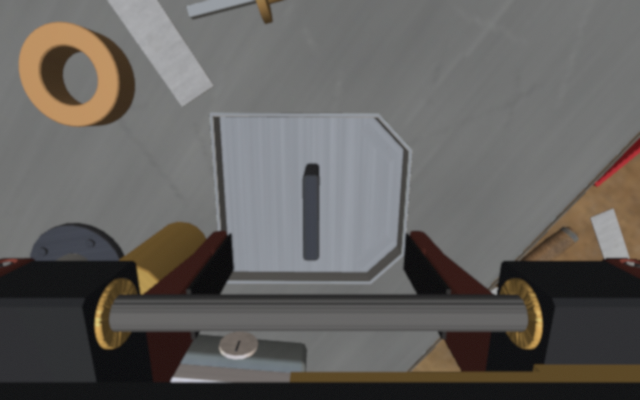

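```bash
python3 -c "
from h import *
t=cv2.imread('pics/w2.png'); crop(t,260,140,360,290,'w2c.png',4)
print(w2p('wrist',[[.3727,.3711,.066],[.4359,.3619,.066]]))"
```

```text
[[310.71701155 175.15272109]
 [310.71386681 261.88750778]]
```

View pics/w2c.png

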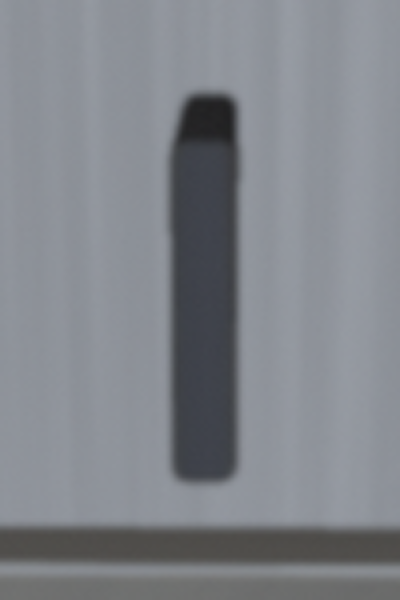

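Emit:
carry_out([
  [[0, 0, 0], [-0.2, -0.21, 0.5], 1],
  [[0, 0, 0], [0, 0, 0.9], 1],
  [[0, 0, 0], [0, 0, 0.9], 1],
  [[0, 0, 0], [0, 0, 0.9], 1],
  [[0, 0, 0], [0, 0, 0.9], 1],
  [[0, 0, 0], [0, 0, 0.8], 1],
  [[0, 0, 0], [0, 0, 0], 1],
  [[0, 0, 0], [0, 0, 0], -1],
  [[0, 0, 0], [0, 0, 0], -1],
  [[0, 0, 0], [0, 0, 0], -1],
  [[0, 0, 0], [0, 0, 0], -1],
  [[0, 0, 0], [0, 0, 0], -1],
], newtons=40)

```text
time: 4.38
position: [0.4042, 0.3662, 0.0328]
eef_rot: [0.0, 0.07, 0.998, 0.0]
contact_force: [0.8, -0.0, 0.9]
finger_gap: 0.474
```

```bash
python3 -c "
from h import *
plan((.4043,.3665,.033),81.8)"
```

```text
t 4.38 pos [0.4042 0.3662 0.0328] yaw 82.03 tilt [0.0002 0.0002] F [ 0.8 -0.   0.9] gap 41.7
turn [0.   0.   0.02] shift [-0.    0.01 -0.01] n 0.0
```

Emit:
carry_out([
  [[0, 0, 0], [0, 0, 0], -1],
  [[0, 0, 0], [0, 0, 0], -1],
  [[0, 0, 0], [0, 0, 0], -1],
  [[0, 0, 0], [0, 0, 0], -1],
  [[0, 0, 0], [0, 0, 0], -1],
  [[0, 0, 0], [0, 0, 0], -1],
])

```text
time: 5.12
position: [0.4042, 0.366, 0.0326]
eef_rot: [-0.0, 0.07, 0.998, -0.0]
contact_force: [-0.5, -0.6, -0.7]
finger_gap: 0.135
```

```bash
python3 -c "
from h import *
plan((.4043,.3665,.033),81.8)"
```

```text
t 5.12 pos [0.4042 0.366  0.0326] yaw 82.03 tilt [-0.0001 -0.0002] F [-0.5 -0.6 -0.7] gap 11.9
turn [-0.   -0.    0.02] shift [-0.    0.02 -0.02] n 0.0
```

```bash
python3 -c "
from h import *
t=cv2.imread('pics/w1.png'); crop(t,170,230,350,390,'w1p.png',4)
t=cv2.imread('pics/top0.png'); crop(t,190,100,270,180,'tp.png',7)"
```

```text
(no output)
```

View pics/w1p.png

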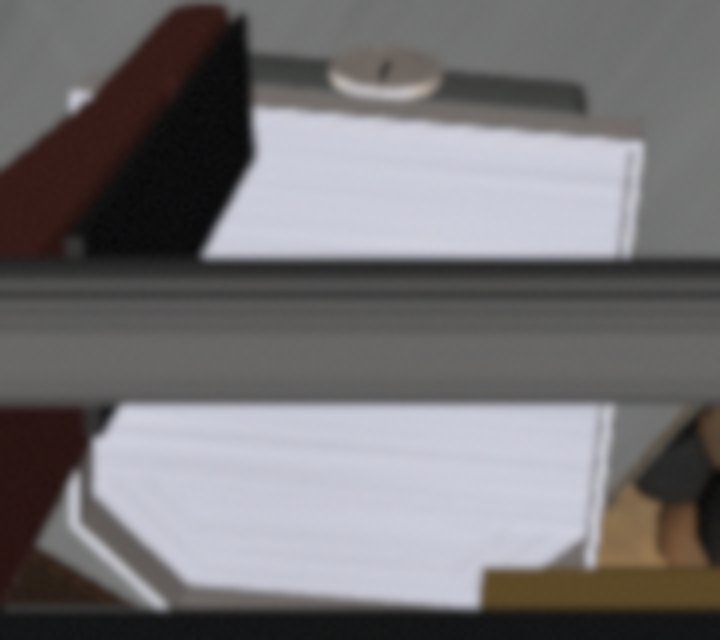

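View pics/tp.png

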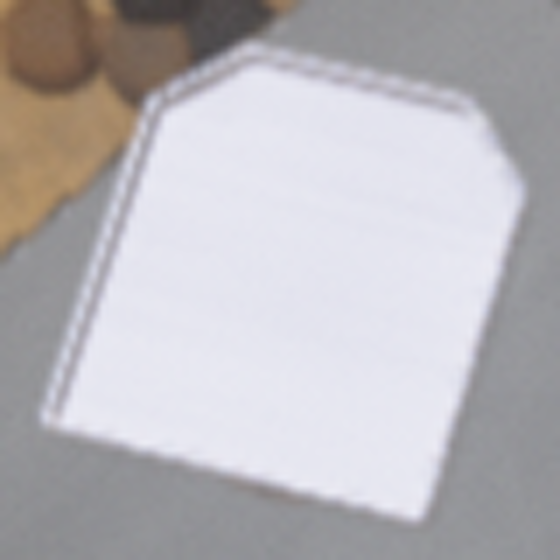

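```bash
cat > panfit.py <<'E'
from h import *
import pickle
from scipy.optimize import least_squares
def outline(m):
    # carrier outline offset by m all round; returns 6 corners in order -x-y, ... counterclockwise
    k=28; X=80+m;Y=73+m; c=k+ m*(2-2**.5)
    return np.array([(-X,-Y),(X-c,-Y),(X,-Y+c),(X,Y-c),(X-c,Y),(-X,Y)])/1000
def fit(C,idx,m=None,x0=(.6,.25,-.25)):
    def r(p):
        mm=m if m is not None else p[3]*1000
        S=outline(mm)[idx]; c,s=np.cos(p[2]),np.sin(p[2])
        return ((S@np.array([[c,s],[-s,c]])+p[:2])-C).ravel()
    z=least_squares(r,list(x0)+([.005] if m is None else []))
    print("fit",z.x[:2].round(4),"deg",np.degrees(z.x[2]).round(2),"m",z.x[3:]*1000,"rms",np.sqrt(2*z.cost/len(idx)), (z.fun.reshape(-1,2)*1000).round(1).tolist())
    return z.x
E
python3 - <<'E'
from panfit import *
t=[(190+x/7,100+y/7) for x,y in [(420,520),(524,188),(475,98),(255,45),(150,97),(45,424)]]
C=p2w("top",np.array(t)-.43,.076)[:,:2]
# order: ccw seen from above starting at -x,-y: -y is right
i=[0,1,2,3,4,5]
fit(C,i); fit(C,i,5.5); fit(C,[1,2,3,4,5],5.5)
o=pickle.load(open('o1.pkl','rb')); T=camT('wrist',o)
w=[(170+x/4-.4,230+y/4-.4) for x,y in [(75,92),(168,607),(75,520),(645,138)]]
Cw=p2w('wrist',w,.076,T)[:,:2]
print(Cw)
fit(Cw,[0,2,1,5]); fit(Cw,[0,2,1,5],5.5)
print("carrier top check")
t=[(150+x/4-.4,90+y/4-.4) for x,y in [(305,405),(270,602),(92,578),(58,528),(85,408),(130,378)]]
C=p2w("top",t,.022)[:,:2]
fit(C[[0,5,4,3,2,1]],i,0,(.4,.36,1.4));
E
```

```text
fit [0.6031 0.2558] deg -13.59 m [5.85558969] rms 0.0014418769974990345 [[0.2, -1.5], [-0.8, -0.8], [-0.8, 0.6], [0.1, 2.1], [-0.0, -1.1], [1.3, 0.7]]
fit [0.6032 0.2558] deg -13.59 m [] rms 0.0015032144507134899 [[0.6, -1.3], [-0.8, -0.4], [-1.0, 0.8], [-0.2, 2.0], [-0.2, -1.4], [1.6, 0.3]]Traceback (most recent call last):
  File "<stdin>", line 6, in <module>
  File "panfit.py", line 13, in fit
    z=least_squares(r,list(x0)+([.005] if m is None else []))
    return func(*args, **kwargs)
    vector_fun = VectorFunction(
        fun_wrapped,
    ...<6 lines>...
        workers=workers
    )
    self._update_fun()
    ~~~~~~~~~~~~~~~~^^
    self.f = self.fun_wrapped(xp_copy(self.x))
             ~~~~~~~~~~~~~~~~^^^^^^^^^^^^^^^^^
    return np.atleast_1d(self.fun(x))
                         ~~~~~~~~^^^
    return self.f(x, *self.args, **self.kwargs)
           ~~~~~~^^^^^^^^^^^^^^^^^^^^^^^^^^^^^^
  File "panfit.py", line 12, in r
    return ((S@np.array([[c,s],[-s,c]])+p[:2])-C).ravel()
            ~~~~~~~~~~~~~~~~~~~~~~~~~~~~~~~~~~^~
ValueError: operands could not be broadcast together with shapes (5,2) (6,2)
```

```bash
python3 - <<'E'
from panfit import *
o=pickle.load(open('o1.pkl','rb')); T=camT('wrist',o)
w=[(170+x/4-.4,230+y/4-.4) for x,y in [(75,92),(168,607),(75,520),(645,138)]]
Cw=p2w('wrist',w,.076,T)[:,:2]
print(Cw)
fit(Cw,[0,2,1,5]); fit(Cw,[0,2,1,5],5.5)
print("carrier top check")
t=[(150+x/4-.4,90+y/4-.4) for x,y in [(305,405),(270,602),(92,578),(58,528),(85,408),(130,378)]]
C=p2w("top",t,.022)[:,:2]
fit(C[[0,5,4,3,2,1]],[5,4,3,2,1,0],0,(.4,.36,1.4));
fit(C,[5,0,1,2,3,4],0,(.4,.36,1.4));
fit(C,[0,1,2,3,4,5],0,(.4,.36,1.4));
E
```

```text
[[0.50288667 0.20524786]
 [0.67111071 0.19407635]
 [0.63689804 0.1732834 ]
 [0.53791033 0.3577379 ]]
fit [0.602  0.2609] deg -13.8 m [4.4508793] rms 0.0016179200372004007 [[-1.3, 0.6], [1.8, 1.2], [-1.0, -0.4], [0.6, -1.4]]
fit [0.6023 0.2613] deg -13.79 m [] rms 0.002049835653748769 [[-2.4, 0.2], [2.9, 0.9], [-0.6, -1.2], [0.0, 0.1]]
carrier top check
fit [0.401  0.3611] deg 75.45 m [] rms 0.1286241954797324 [[-153.3, 26.5], [-137.0, 26.4], [-80.2, 15.8], [93.7, -18.3], [148.4, -24.9], [128.5, -25.5]]
fit [0.401  0.3611] deg 75.45 m [] rms 0.1286241954797992 [[-153.3, 26.5], [128.5, -25.5], [148.4, -24.9], [93.7, -18.3], [-80.2, 15.8], [-137.0, 26.4]]
fit [0.3932 0.3656] deg 45.36 m [] rms 0.13264682405035508 [[-74.6, -18.2], [158.6, 60.4], [145.1, -27.1], [46.4, 8.5], [-80.0, 19.8], [-195.4, -43.4]]
```

```bash
python3 - <<'E'
from h import *
im=imaging.capture('wrist'); cv2.imwrite('pics/w3.png',im); crop(im,200,100,440,300,'w3c.png',3)
a=np.radians(82); 
print(w2p('wrist',[[.4042-.032*np.sin(a),.3662+.032*np.cos(a),.066],[.4042+.032*np.sin(a),.3662-.032*np.cos(a),.066]]))
E
```

```text
[[316.43234256 208.60852049]
 [316.55391482 348.10984479]]
```

View pics/w3c.png

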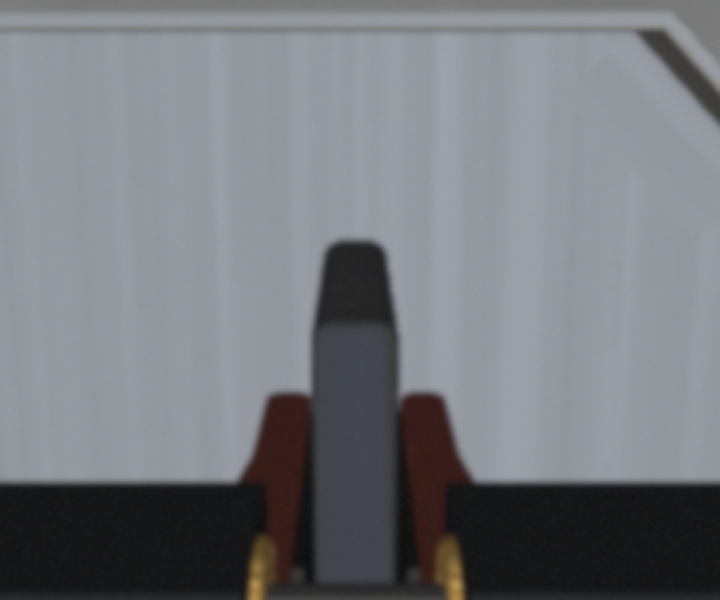

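Emit:
carry_out([
  [[0, 0, 0], [0, 0, 0], 1],
  [[0, 0, 0], [0, 0, 0], 1],
  [[0, 0, 0], [0, 0, -0.5], 1],
  [[0, 0, 0], [0, 0, -1], 1],
  [[0, 0, 0], [0, 0, -1], 1],
  [[0, 0, 0], [0, 0, -1], 1],
  [[0, 0, 1], [0, 0, -1], 1],
  [[0, 0, 1], [0, 0, -1], 1],
  [[0, 0, 1], [0, 0, -1], 1],
  [[0, 0, 1], [0, 0, -1], 1],
  [[0, 0, 1], [0, 0, -1], 1],
  [[0, 0, 1], [0, 0, -1], 1],
])

```text
time: 6.68
position: [0.404, 0.3662, 0.2241]
eef_rot: [-0.0, 0.561, 0.828, 0.0]
contact_force: [0.4, -0.0, -0.6]
finger_gap: 1.0
```

```bash
python3 -c "
from h import *
plan((.59,.212,.26),-13.8)"
```

```text
t 6.67 pos [0.404  0.3662 0.2241] yaw 21.71 tilt [0.0002 0.0008] F [ 0.4 -0.  -0.6] gap 88.0
turn [ 0.   -0.    3.55] shift [-5.27 10.87 -1.8 ] n 10.9
```

Emit:
carry_out([
  [[0, 0, 0.9], [0, 0, 0], 1],
  [[0, 0, 0.9], [0, 0, 0], 1],
  [[0, 0, 0.9], [0, 0, 0], 1],
  [[0, 0, 0.88], [0, 0, 0], 1],
  [[0, 0, 0], [-0.6, 1, -0.1], 1],
  [[0, 0, 0], [-0.6, 1, -0.1], 1],
  [[0, 0, 0], [-0.6, 1, -0.1], 1],
  [[0, 0, 0], [-0.6, 1, -0.1], 1],
  [[0, 0, 0], [-0.6, 1, -0.1], 1],
  [[0, 0, 0], [-0.6, 1, -0.1], 1],
  [[0, 0, 0], [-0.6, 1, -0.1], 1],
  [[0, 0, 0], [-0.6, 1, -0.1], 1],
])

```text
time: 8.18
position: [0.5371, 0.2344, 0.2395]
eef_rot: [-0.0, 0.787, 0.617, 0.0]
contact_force: [0.1, -0.3, -0.6]
finger_gap: 1.0
```

Emit:
carry_out([
  [[0, 0, 0], [-0.2, 0.97, 0], 1],
  [[0, 0, 0], [-0.2, 0.95, 0], 1],
  [[0, 0, 0], [-0.1, 0.95, 0], 1],
  [[0, 0, 0], [0, 0, 0], 1],
  [[0, 0, 0], [0, 0, 0], 1],
  [[0, 0, 0], [0, 0, 0], 1],
])

```text
time: 8.93
position: [0.5895, 0.2121, 0.2386]
eef_rot: [-0.0, 0.786, 0.618, -0.0]
contact_force: [0.0, 1.0, -0.5]
finger_gap: 1.001
```

```bash
python3 -c "
from h import *
plan((.59,.212,.26),-13.8)
o=status.get_obs(); im=imaging.capture('wrist'); cv2.imwrite('pics/w4.png',im)
import pickle; pickle.dump(o,open('o4.pkl','wb'))
"
```

```text
t 8.93 pos [0.5895 0.2121 0.2386] yaw -13.72 tilt [-0.0005  0.0003] F [ 0.   1.  -0.5] gap 88.1
turn [-0.   -0.    0.01] shift [ 0.    0.03 -1.07] n 1.1
```

View pics/w4.png

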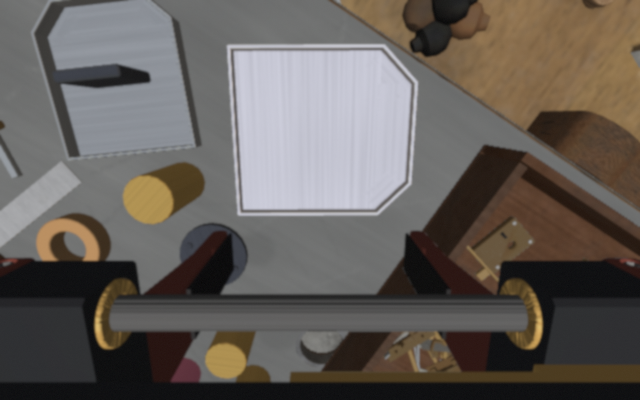

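```bash
python3 -c "
from h import *
t=cv2.imread('pics/w4.png'); crop(t,222,35,322,135,'w4a.png',5); crop(t,322,35,422,135,'w4b.png',5);crop(t,222,125,322,225,'w4d.png',5); crop(t,322,125,422,225,'w4e.png',5)
a=cv2.imread('pics/w4a.png');b=cv2.imread('pics/w4b.png');d=cv2.imread('pics/w4d.png');e=cv2.imread('pics/w4e.png')
cv2.imwrite('pics/w4all.png',cv2.resize(np.vstack([np.hstack([a[:300],b[:300]]),np.hstack([d[200:],e[200:]])]),(800,480)))"
```

```text
(no output)
```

View pics/w4all.png

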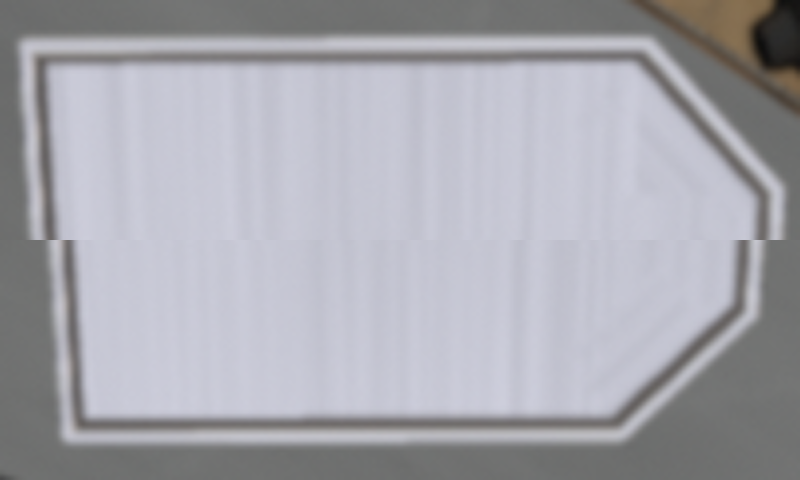

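```bash
python3 - <<'E'
from panfit import *
o=pickle.load(open('o4.pkl','rb')); T=camT('wrist',o)
P=np.array([(238.5,215),(378.75,215),(410.75,184.5),(418,81.75),(385.25,44.5),(227,44.75)])-.4
for z in (.076,.074,.078):
  C=p2w('wrist',P,z,T)[:,:2]; fit(C,[0,1,2,3,4,5])
E
```

```text
fit [0.6061 0.2598] deg -13.56 m [5.46887719] rms 0.0004462348584675474 [[-0.3, -0.2], [-0.7, 0.3], [0.6, 0.3], [0.1, -0.1], [0.1, -0.1], [0.2, -0.3]]
fit [0.6062 0.2597] deg -13.56 m [5.98934147] rms 0.0004896704953535256 [[-0.2, -0.2], [-0.7, 0.3], [0.6, 0.3], [0.1, -0.1], [-0.0, -0.0], [0.2, -0.3]]
fit [0.6061 0.2599] deg -13.56 m [4.94841277] rms 0.00041329595728533547 [[-0.3, -0.1], [-0.6, 0.3], [0.5, 0.2], [0.1, 0.0], [0.1, -0.1], [0.1, -0.3]]
```

```bash
python3 -c "
from h import *
plan((.4042,.3661,.12),82.03)"
```

```text
t 8.97 pos [0.5896 0.2121 0.2387] yaw -13.72 tilt [-0.0002  0.0003] F [0.3 0.3 0.7] gap 87.9
turn [-0.   -0.   -9.57] shift [10.25  6.34  5.93] n 10.2
```

Emit:
carry_out([
  [[0, 0, 0], [0.48, -0.985, 0], 1],
  [[0, 0, 0], [0.48, -0.985, 0], 1],
  [[0, 0, 0], [0.48, -0.985, 0], 1],
  [[0, 0, 0], [0.48, -0.985, 0], 1],
  [[0, 0, 0], [0.48, -0.985, 0], 1],
  [[0, 0, 0], [0.48, -0.985, 0], 1],
  [[0, 0, 0], [0.48, -0.985, 0], 1],
  [[0, 0, 0], [0.48, -0.985, 0], 1],
  [[0, 0, 0], [0.48, -0.985, 0], 1],
  [[0, 0, 0], [0.48, -0.985, 0], 1],
  [[0, 0, 0], [0.48, -0.985, 0], 1],
  [[0, 0, -0.95], [0, 0, 0], 1],
])

```text
time: 10.48
position: [0.4013, 0.368, 0.2388]
eef_rot: [-0.001, 0.73, 0.683, -0.0]
contact_force: [0.5, 0.7, -0.7]
finger_gap: 1.002
```

Emit:
carry_out([
  [[0, 0, -0.96], [0, 0, 0.6], 1],
  [[0, 0, -0.96], [0, 0, 0.6], 1],
  [[0, 0, -0.96], [0, 0, 0.6], 1],
  [[0, 0, -0.96], [0, 0, 0.6], 1],
  [[0, 0, -0.96], [0, 0, 0.6], 1],
  [[0, 0, -0.96], [0, 0, 0.6], 1],
  [[0, 0, -0.96], [0, 0, 0.6], 1],
  [[0, 0, -0.96], [0, 0, 0.6], 1],
  [[0, 0, -0.94], [0, 0, 0.6], 1],
  [[0, 0, 0], [0, 0, 0], 1],
  [[0, 0, 0], [0, 0, 0], 1],
])

```text
time: 11.85
position: [0.4042, 0.3662, 0.1312]
eef_rot: [0.0, 0.072, 0.997, 0.0]
contact_force: [0.2, -0.5, 0.0]
finger_gap: 0.996
```

```bash
python3 -c "
from h import *
plan((.4042,.3661,.033),82.03)"
```

```text
t 11.85 pos [0.4042 0.3662 0.1312] yaw 81.77 tilt [0.0003 0.0006] F [ 0.2 -0.5  0. ] gap 87.7
turn [ 0.    0.   -0.03] shift [-0.   -0.    4.91] n 4.9
```

Emit:
carry_out([
  [[0, 0, -0.03], [0, 0, 0.9], -0.3],
  [[0, 0, 0], [0, 0, 1], -0.3],
  [[0, 0, 0], [0, 0, 1], -0.3],
  [[0, 0, 0], [0, 0, 1], -0.3],
  [[0, 0, 0], [0, 0, 1], -0.3],
  [[0, 0, 0], [0, 0, 0], -1],
  [[0, 0, 0], [0, 0, 0], -1],
  [[0, 0, 0], [0, 0, 0], -1],
  [[0, 0, 0], [0, 0, 0], -1],
  [[0, 0, 0], [0, 0, 0], -1],
  [[0, 0, 0], [0, 0, 0], -1],
], newtons=50)

```text
time: 13.22
position: [0.4052, 0.3662, 0.0337]
eef_rot: [0.0, 0.068, 0.998, 0.001]
contact_force: [-0.5, 0.3, 6.1]
finger_gap: 0.132
```

```bash
python3 -c "
from h import *
plan((.6053,.2600,.20),-13.56)"
```

```text
t 13.22 pos [0.4052 0.3662 0.0337] yaw 82.2 tilt [0.001  0.0013] F [-0.5  0.3  6.1] gap 11.6
turn [ 0.01 -0.    9.58] shift [-2.81 10.97 -8.31] n 11.0
```

Emit:
carry_out([
  [[0, 0, 0], [0, 0, 0], -1],
  [[0, 0, 0], [0, 0, 0], -1],
])

```text
time: 13.48
position: [0.4052, 0.3662, 0.0338]
eef_rot: [0.0, 0.068, 0.998, 0.001]
contact_force: [-1.0, -0.1, 6.7]
finger_gap: 0.13
```

```bash
python3 -c "
from h import *
plan((.6053,.2600,.20),-13.56)"
```

```text
t 13.47 pos [0.4052 0.3662 0.0338] yaw 82.2 tilt [0.0011 0.0014] F [-1.  -0.1  6.7] gap 11.4
turn [ 0.01 -0.    9.58] shift [-2.82 10.97 -8.31] n 11.0
```

Emit:
carry_out([
  [[0, 0, 0], [0, 0, -0.5], -1],
  [[0, 0, 0], [0, 0, -0.9], -1],
  [[0, 0, 0], [0, 0, -1], -1],
  [[0, 0, 0], [0, 0, -1], -1],
  [[0, 0, 0], [0, 0, -1], -1],
  [[0, 0, 0], [0, 0, -1], -1],
  [[0, 0, 0], [0, 0, -1], -1],
  [[0, 0, 0], [0, 0, -1], -1],
  [[0, 0, 0], [0, 0, -1], -1],
  [[0, 0, 0], [0, 0, 0], -1],
])

```text
time: 14.72
position: [0.4052, 0.366, 0.2021]
eef_rot: [0.001, 0.068, 0.998, 0.001]
contact_force: [0.5, 0.6, -3.5]
finger_gap: 0.134
```

```bash
python3 -c "
from h import *
plan((.6053,.2600,.20),-13.56)
im=imaging.capture('wrist'); cv2.imwrite('pics/w5.png',im)"
```

```text
t 14.72 pos [0.4052 0.366  0.2021] yaw 82.22 tilt [0.0018 0.0019] F [ 0.5  0.6 -3.5] gap 11.8
turn [ 0.02 -0.    9.58] shift [-2.8  10.97  0.11] n 11.0
```

View pics/w5.png

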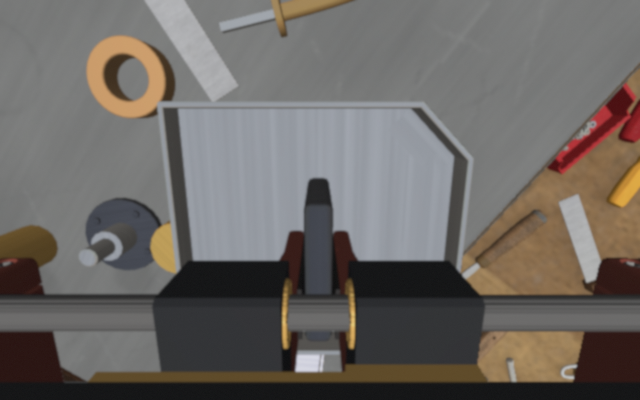

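```bash
python3 - <<'E'
from h import *
im=cv2.imread('pics/w5.png'); crop(im,200,100,440,300,'w5c.png',3)
o=status.get_obs();a=np.radians(82.2);z=o['position'][2]-.0332+.066;p=o['position']
for s in (-.032,.032): print(w2p('wrist',[[p[0]+s*np.sin(a),p[1]-s*np.cos(a),z]]))
E
```

```text
[[316.067937   208.21762943]]
[[316.24437243 347.2023835 ]]
```

View pics/w5c.png

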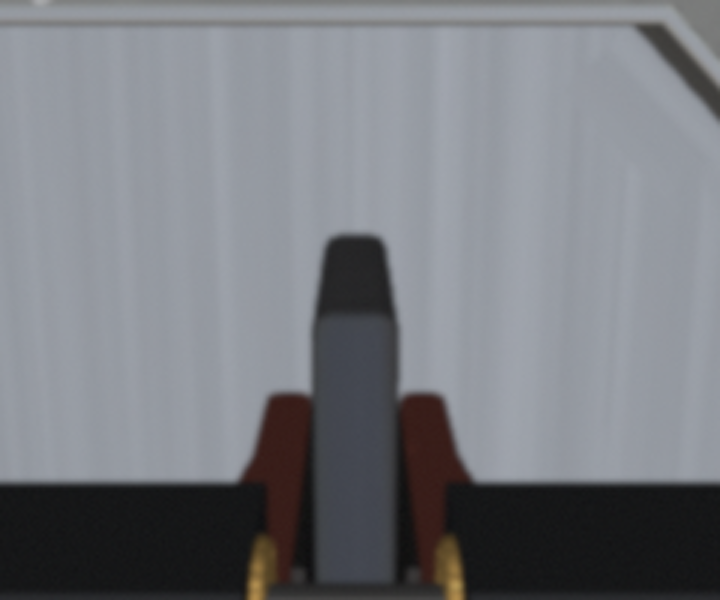

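Emit:
carry_out([
  [[0, 0, 0.958], [0, 0, 0], -1],
  [[0, 0, 0.958], [0, 0, 0], -1],
  [[0, 0, 0.958], [0, 0, 0], -1],
  [[0, 0, 0.958], [0, 0, 0], -1],
  [[0, 0, 0.958], [0, 0, 0], -1],
  [[0, 0, 0.958], [0, 0, 0], -1],
  [[0, 0, 0.958], [0, 0, 0], -1],
  [[0, 0, 0.958], [0, 0, 0], -1],
  [[0, 0, 0.958], [0, 0, 0], -1],
  [[0, 0, 0.958], [0, 0, 0], -1],
  [[0, 0, 0], [0, 0, 0], -1],
])

```text
time: 16.15
position: [0.4041, 0.3651, 0.1995]
eef_rot: [0.0, 0.785, 0.619, -0.001]
contact_force: [0.3, -0.5, -3.5]
finger_gap: 0.135
```

```bash
python3 -c "
from h import *
plan((.605,.2588,.20),-13.56)"
```

```text
t 16.15 pos [0.4041 0.3651 0.1995] yaw -13.5 tilt [-0.0011 -0.0017] F [ 0.3 -0.5 -3.5] gap 11.9
turn [-0.    0.01  0.01] shift [-2.81 11.01 -0.02] n 11.0
```

Emit:
carry_out([
  [[0, 0, 0], [-0.25, 1, 0], -1],
  [[0, 0, 0], [-0.25, 1, 0], -1],
  [[0, 0, 0], [-0.25, 1, 0], -1],
  [[0, 0, 0], [-0.25, 1, 0], -1],
  [[0, 0, 0], [-0.25, 1, 0], -1],
  [[0, 0, 0], [-0.25, 1, 0], -1],
  [[0, 0, 0], [-0.25, 1, 0], -1],
  [[0, 0, 0], [-0.26, 1, 0], -1],
  [[0, 0, 0], [-0.26, 1, 0], -1],
  [[0, 0, 0], [-0.27, 1, 0], -1],
  [[0, 0, 0], [-0.27, 1, 0], -1],
  [[0, 0, 0], [0, 0, 0], -1],
])

```text
time: 17.65
position: [0.6071, 0.2574, 0.2004]
eef_rot: [0.001, 0.787, 0.618, -0.0]
contact_force: [-0.3, -0.4, -2.6]
finger_gap: 0.133
```

```bash
python3 -c "
from h import *
plan((.605,.2588,.12),-13.56)"
```

```text
t 17.65 pos [0.6071 0.2574 0.2004] yaw -13.72 tilt [ 0.0006 -0.001 ] F [-0.3 -0.4 -2.6] gap 11.7
turn [ 0.    0.   -0.02] shift [ 0.04 -0.12  4.02] n 4.0
```

Emit:
carry_out([
  [[0, 0, 0], [0, 0, 0.8], -1],
  [[0, 0, 0], [0, 0, 0.8], -1],
  [[0, 0, 0], [0, 0, 0.8], -1],
  [[0, 0, 0], [0, 0, 0.8], -1],
  [[0, 0, 0], [0, 0, 0.75], -1],
  [[0, 0, 0], [0, 0, 0], -1],
  [[0, 0, 0], [0, 0, 0], -1],
])

```text
time: 18.52
position: [0.6058, 0.2594, 0.122]
eef_rot: [0.0, 0.786, 0.619, 0.0]
contact_force: [0.4, -0.8, -3.1]
finger_gap: 0.129
```

```bash
python3 -c "
from h import *
plan((.605,.2588,.12),-13.56)
im=imaging.capture('wrist'); cv2.imwrite('pics/w6.png',im)
im=imaging.capture('top'); cv2.imwrite('pics/t6.png',im);crop(im,170,80,300,200,'t6c.png',6)
im=imaging.capture('side'); cv2.imwrite('pics/s6.png',im);crop(im,310,130,440,220,'s6c.png',6)"
```

```text
t 18.52 pos [0.6058 0.2594 0.122 ] yaw -13.58 tilt [0.0006 0.0002] F [ 0.4 -0.8 -3.1] gap 11.4
turn [ 0. -0. -0.] shift [-0.04 -0.03  0.1 ] n 0.1
```

View pics/w6.png

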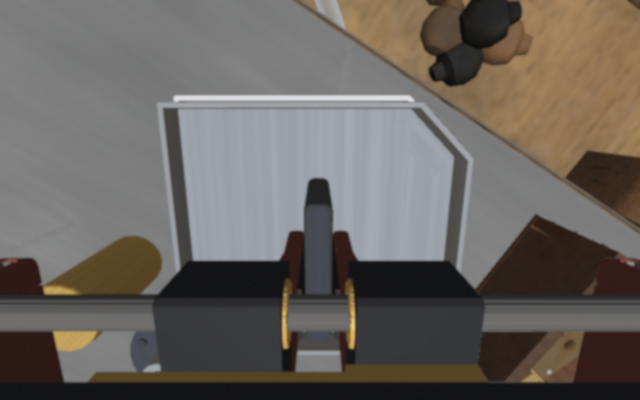

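View pics/t6c.png

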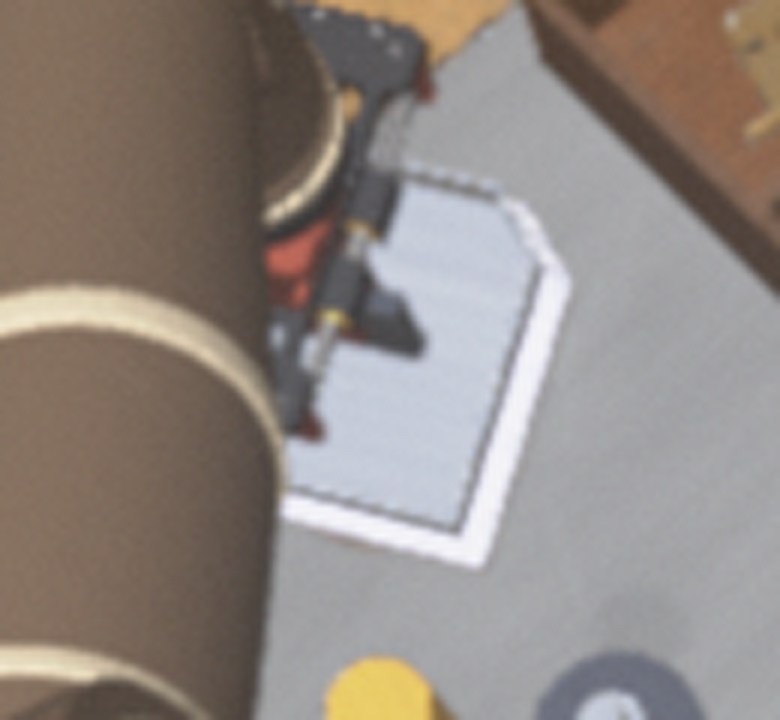

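View pics/s6c.png

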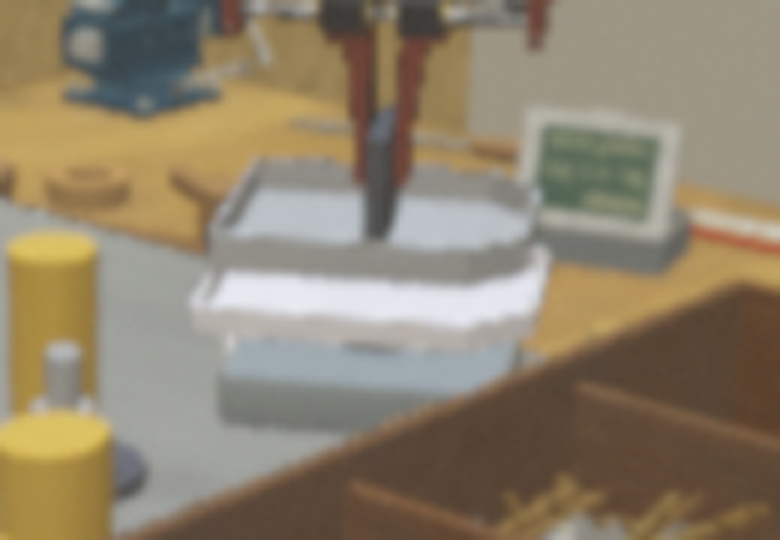

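```bash
python3 - <<'E'
from panfit import *
a=np.radians(-13.56); Rm=np.array([[np.cos(a),-np.sin(a)],[np.sin(a),np.cos(a)]])
def pr(c,m,z,i): 
    S=(outline(m)[i]@Rm.T)+c; return w2p("top",np.c_[S,np.full(len(i),z)])
# carrier actual in tool axes relative to TCP: +1.2mm tool x
tx=np.array([.234,.972])
car=np.array([.6058,.2594])+.0012*tx; pan=np.array([.6053,.2600])
print(pr(car,0,.1107,[0,1]), pr(pan,5.5,.076,[0,1]))
print("pred diff",pr(car,0,.1107,[0,1])-pr(pan,5.5,.076,[0,1]))
print("meas diff",np.array([(462,533),(543,265)])/6-np.array([(485,568),(572,283)])/6)
E
```

```text
[[244.81366407 166.79106293]
 [259.01309186 121.37941651]] [[248.57918717 172.83503373]
 [263.10397934 125.94728008]]
pred diff [[-3.76552309 -6.04397079]
 [-4.09088748 -4.56786357]]
meas diff [[-3.83333333 -5.83333333]
 [-4.83333333 -3.        ]]
```

Emit:
carry_out([
  [[0, 0, 0], [-0.03, -0.03, 0.4], -1],
  [[0, 0, 0], [0, 0, 0.4], -1],
  [[0, 0, 0], [0, 0, 0.3], -1],
  [[0, 0, 0], [0, 0, 0.2], -1],
  [[0, 0, 0], [0, 0, 0], -1],
  [[0, 0, 0], [0, 0, 0], -1],
])

```text
time: 19.42
position: [0.6049, 0.2589, 0.0958]
eef_rot: [0.0, 0.786, 0.619, 0.0]
contact_force: [-0.0, 0.0, -3.9]
finger_gap: 0.134
```

```bash
python3 -c "
from h import *
plan((.605,.2588,.0908),-13.56)
im=imaging.capture('side'); cv2.imwrite('pics/s7.png',im);crop(im,310,130,440,220,'s7c.png',6)"
```

```text
t 19.43 pos [0.6049 0.2589 0.0958] yaw -13.57 tilt [0.0003 0.0001] F [-0.   0.  -3.9] gap 11.8
turn [ 0. -0. -0.] shift [-0.    0.01  0.25] n 0.3
```

View pics/s7c.png

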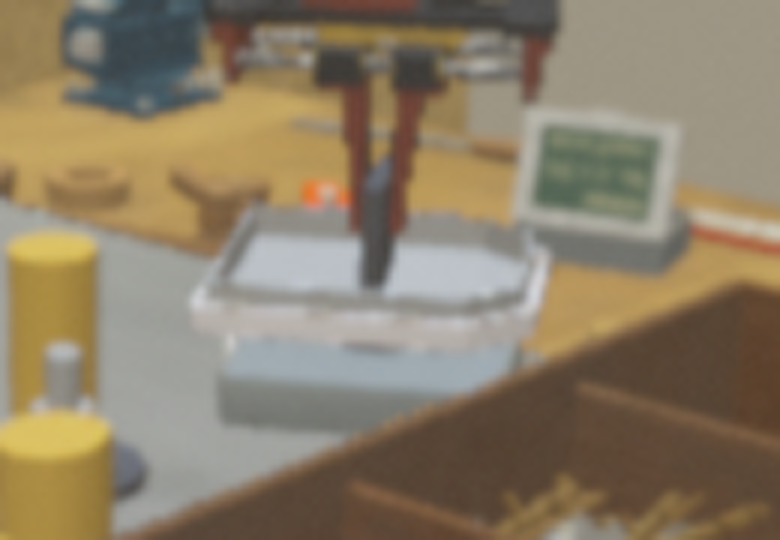

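It is inside the rim with no side force, about to touch. Continue down about 6 mm and check for load.

Emit:
carry_out([
  [[0, 0, 0], [0, 0, 0.1], -1],
  [[0, 0, 0], [0, 0, 0.1], -1],
  [[0, 0, 0], [0, 0, 0.1], -1],
  [[0, 0, 0], [0, 0, 0.05], -1],
  [[0, 0, 0], [0, 0, 0], -1],
  [[0, 0, 0], [0, 0, 0], -1],
])

```text
time: 20.23
position: [0.605, 0.2591, 0.0889]
eef_rot: [0.0, 0.786, 0.619, 0.0]
contact_force: [0.6, 0.4, -0.8]
finger_gap: 0.136
```

```bash
python3 -c "
from h import *
plan((.605,.2588,.0908),-13.56)"
```

```text
t 20.23 pos [0.605  0.2591 0.0889] yaw -13.57 tilt [0.0006 0.0003] F [ 0.6  0.4 -0.8] gap 11.9
turn [ 0. -0. -0.] shift [-0.01  0.   -0.09] n 0.1
```

Emit:
carry_out([
  [[0, 0, 0], [0, 0, 0.03], -1],
  [[0, 0, 0], [0, 0, 0], 0],
  [[0, 0, 0], [0, 0, 0], 0],
  [[0, 0, 0], [0, 0, 0], 0],
  [[0, 0, 0], [0, 0, 0], 0],
  [[0, 0, 0], [0, 0, -0.5], 0],
  [[0, 0, 0], [0, 0, -1], 0],
  [[0, 0, 0], [0, 0, -1], 0.6],
  [[0, 0, 0], [0, 0, -1], 1],
  [[0, 0, 0], [0, 0, -1], 1],
  [[0, 0, 0], [0, 0, -1], 1],
  [[0, 0, 0], [0, 0, -1], 1],
])

```text
time: 21.72
position: [0.6048, 0.2589, 0.2201]
eef_rot: [0.0, 0.786, 0.619, 0.001]
contact_force: [0.7, 0.7, -0.9]
finger_gap: 0.989
```

```bash
python3 -c "
from h import *
plan((.43,.03,.25),0)
im=imaging.capture('side'); cv2.imwrite('pics/s8.png',im);crop(im,310,130,440,220,'s8c.png',5)
im=imaging.capture('wrist'); cv2.imwrite('pics/w8.png',im)"
```

```text
t 21.73 pos [0.6048 0.2589 0.2201] yaw -13.57 tilt [0.0009 0.0006] F [ 0.7  0.7 -0.9] gap 87.0
turn [ 0.   -0.   -1.36] shift [-11.45  -8.74  -1.49] n 11.4
```

View pics/s8c.png

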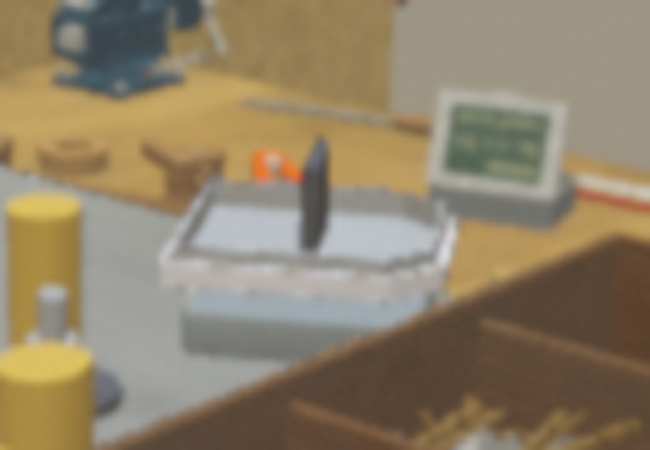

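View pics/w8.png

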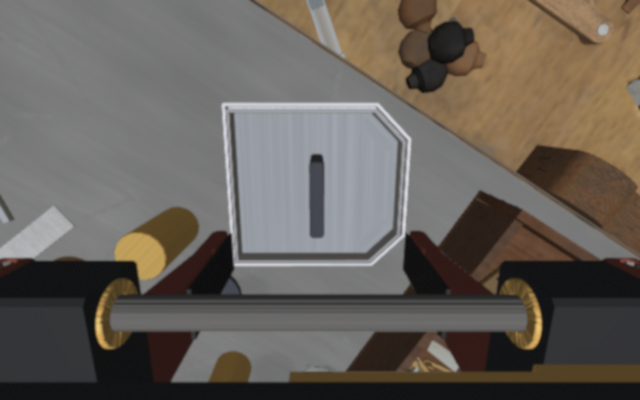

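Emit:
carry_out([
  [[0, 0, -0.68], [0, 0, -0.7], 1],
  [[0, 0, -0.68], [0, 0, -0.7], 1],
  [[0, 0, 0], [-1, -0.85, 0], 1],
  [[0, 0, 0], [-1, -0.85, 0], 1],
  [[0, 0, 0], [-1, -0.85, 0], 1],
  [[0, 0, 0], [-1, -0.85, 0], 1],
  [[0, 0, 0], [-1, -0.85, 0], 1],
  [[0, 0, 0], [-1, -0.85, 0], 1],
  [[0, 0, 0], [-1, -0.85, 0], 1],
  [[0, 0, 0], [-1, -0.85, 0], 1],
  [[0, 0, 0], [-1, -0.85, 0], 1],
  [[0, 0, 0], [-1, -0.8, 0], 1],
])

```text
time: 23.32
position: [0.4349, 0.0581, 0.2459]
eef_rot: [-0.0, 0.707, 0.707, -0.0]
contact_force: [0.7, 0.0, -0.2]
finger_gap: 1.0
```

Emit:
carry_out([
  [[0, 0, 0], [-0.8, 0, 0], 1],
  [[0, 0, 0], [-0.6, 0, 0], 1],
  [[0, 0, 0], [0, 0, 0], 1],
  [[0, 0, 0], [0, 0, 0], 1],
])

```text
time: 23.82
position: [0.4361, 0.0313, 0.2459]
eef_rot: [-0.0, 0.707, 0.707, -0.0]
contact_force: [-0.3, -0.1, 0.3]
finger_gap: 1.0
```

```bash
python3 -c "
from h import *
plan((.43,.03,.25),0)
o=status.get_obs(); im=imaging.capture('wrist'); cv2.imwrite('pics/w9.png',im)
import pickle; pickle.dump(o,open('o9.pkl','wb'))
"
```

```text
t 23.82 pos [0.4361 0.0313 0.2459] yaw 0.05 tilt [-0.0002 -0.0001] F [-0.3 -0.1  0.3] gap 88.0
turn [-0.  0.  0.] shift [-0.07 -0.31 -0.21] n 0.3
```

View pics/w9.png

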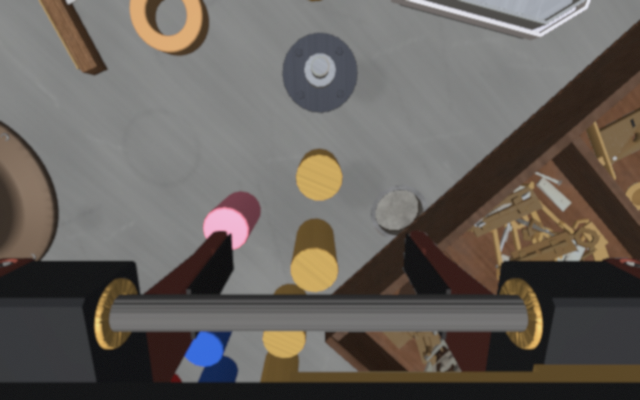

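```bash
python3 - <<'E'
from h import *
import pickle
im=cv2.imread('pics/w9.png')
crop(im,270,25,370,125,'a.png',4); crop(im,270,130,370,230,'b.png',4)
cv2.imwrite('pics/w9c.png',np.hstack([cv2.imread('pics/a.png'),cv2.imread('pics/b.png')]))
E
```

```text
(no output)
```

View pics/w9c.png

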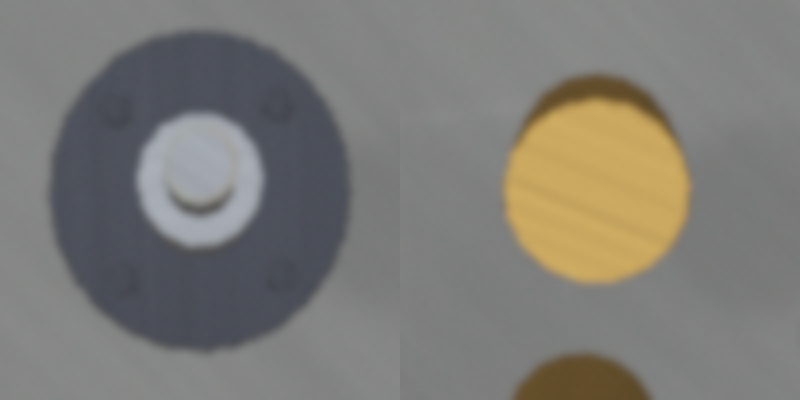

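```bash
python3 - <<'E'
from h import *
import pickle
o=pickle.load(open('o9.pkl','rb'));T=camT('wrist',o)
for uv,z in [((320,72.5),.010),((320,69.75),.040),((320,66.5),.070),((319.4,177.75),.07)]:
    print(z,p2w('wrist',np.array(uv)-.4,z,T)[0].round(4))
print(np.linalg.norm(np.diff(p2w('wrist',[(296.25,177),(342.5,177)],.07,T),axis=0)))
# tall e top (314,270)
print(p2w('wrist',[(314,270)],.102,T),p2w('wrist',[(284,338)],.086,T))
E
```

```text
0.01 [0.4378 0.1453 0.01  ]
0.04 [0.4376 0.1445 0.04  ]
0.07 [0.4375 0.1438 0.07  ]
0.07 [0.4371 0.0384 0.07  ]
0.046787472175178965
[[ 0.43218566 -0.04820615  0.102     ]] [[ 0.39893899 -0.13709865  0.086     ]]
```

```bash
python3 -c "
from h import *
plan((.4366,.0384,.029),0)"
```

```text
t 23.88 pos [0.436  0.0314 0.2459] yaw 0.07 tilt [-0.0003 -0.0002] F [ 0.6  1.  -0.2] gap 88.3
turn [-0.    0.    0.01] shift [ 0.35  0.03 10.84] n 10.8
```

Emit:
carry_out([
  [[0, 0, 0], [0.35, 0.03, 0.9], 1],
  [[0, 0, 0], [0, 0, 1], 1],
  [[0, 0, 0], [0, 0, 1], 1],
  [[0, 0, 0], [0, 0, 1], 1],
  [[0, 0, 0], [0, 0, 1], 1],
  [[0, 0, 0], [0, 0, 1], 1],
  [[0, 0, 0], [0, 0, 1], 1],
  [[0, 0, 0], [0, 0, 1], 1],
  [[0, 0, 0], [0, 0, 1], 1],
  [[0, 0, 0], [0, 0, 1], 1],
  [[0, 0, 0], [0, 0, 0.9], 1],
  [[0, 0, 0], [0, 0, 0], 1],
], newtons=15)

```text
time: 25.38
position: [0.4356, 0.0381, 0.029]
eef_rot: [-0.001, 0.707, 0.708, -0.001]
contact_force: [0.3, -0.1, 0.5]
finger_gap: 0.994
```

```bash
python3 -c "
from h import *
plan((.4366,.0384,.029),0)
im=imaging.capture('wrist'); cv2.imwrite('pics/w10.png',im)"
```

```text
t 25.38 pos [0.4356 0.0381 0.029 ] yaw 0.07 tilt [-0.0027 -0.0007] F [ 0.3 -0.1  0.5] gap 87.5
turn [-0.02  0.    0.01] shift [ 0.01  0.05 -0.  ] n 0.0
```

View pics/w10.png

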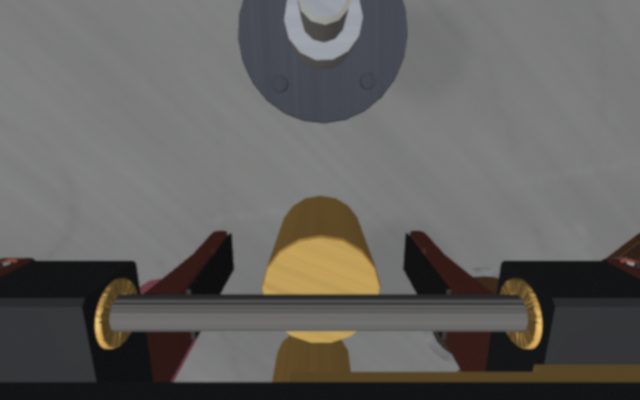

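Sleeve a (321,290) is centred between the fingers. Close.

Emit:
carry_out([
  [[0, 0, 0], [0, 0.04, 0], -1],
  [[0, 0, 0], [0, 0, 0], -1],
  [[0, 0, 0], [0, 0, 0], -1],
  [[0, 0, 0], [0, 0, 0], -1],
  [[0, 0, 0], [0, 0, 0], -1],
  [[0, 0, 0], [0, 0, 0], -1],
  [[0, 0, 0], [0, 0, 0], -1],
  [[0, 0, 0], [0, 0, -0.3], -1],
  [[0, 0, 0], [0, 0, -1], -1],
  [[0, 0, 0], [0, 0, -1], -1],
  [[0, 0, 0], [0, 0, -1], -1],
  [[0, 0, 0], [0, 0, -1], -1],
], newtons=25)

```text
time: 26.92
position: [0.437, 0.0377, 0.1168]
eef_rot: [-0.0, 0.707, 0.707, -0.0]
contact_force: [0.2, 0.7, -2.0]
finger_gap: 0.549
```

```bash
python3 -c "
from h import *
plan((.4366,.1446,.13),0)"
```

```text
t 26.93 pos [0.437  0.0377 0.1168] yaw 0.02 tilt [-0.0002 -0.0002] F [ 0.2  0.7 -2. ] gap 48.3
turn [-0.  0.  0.] shift [ 5.34 -0.02 -0.66] n 5.3
```

Emit:
carry_out([
  [[0, 0, 0], [0.5, 0, -0.6], -1],
  [[0, 0, 0], [1, 0, 0], -1],
  [[0, 0, 0], [1, 0, 0], -1],
  [[0, 0, 0], [1, 0, 0], -1],
  [[0, 0, 0], [1, 0, 0], -1],
  [[0, 0, 0], [0.84, 0, 0], -1],
  [[0, 0, 0], [0, 0, 0], -1],
  [[0, 0, 0], [0, 0, 0], -1],
])

```text
time: 27.92
position: [0.437, 0.1439, 0.128]
eef_rot: [0.0, 0.707, 0.707, -0.0]
contact_force: [-0.2, 0.7, -1.2]
finger_gap: 0.548
```

```bash
python3 -c "
from h import *
plan((.4366,.1443,.039),0)
im=imaging.capture('wrist'); cv2.imwrite('pics/w11.png',im)
im=imaging.capture('side'); cv2.imwrite('pics/s11.png',im); crop(im,260,120,380,220,'s11c.png',5)"
```

```text
t 27.93 pos [0.437  0.1439 0.128 ] yaw 0.0 tilt [-0.0003 -0.0005] F [-0.2  0.7 -1.2] gap 48.2
turn [-0.  0.  0.] shift [ 0.02 -0.02  4.45] n 4.4
```

View pics/w11.png

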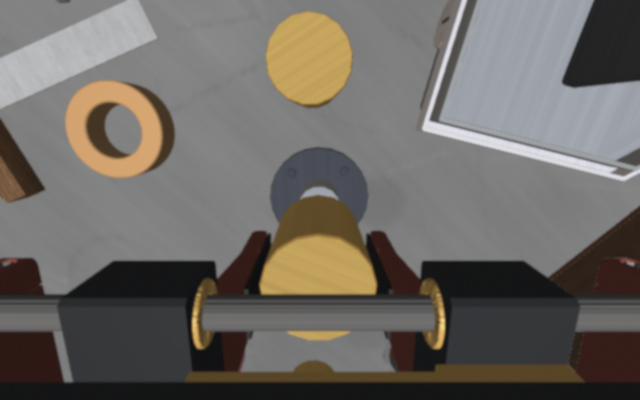

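View pics/s11c.png

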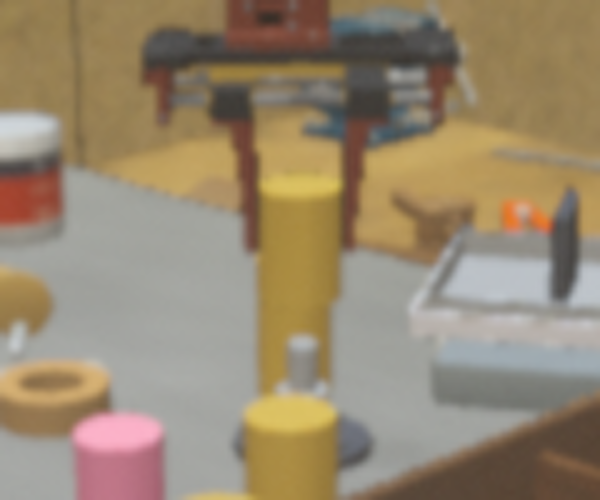

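Emit:
carry_out([
  [[0, 0, 0], [0.02, -0.01, 0.6], -1],
  [[0, 0, 0], [0, 0, 0.6], -1],
  [[0, 0, 0], [0, 0, 0.6], -1],
  [[0, 0, 0], [0, 0, 0.6], -1],
  [[0, 0, 0], [0, 0, 0], -1],
])

```text
time: 28.65
position: [0.4362, 0.1446, 0.0789]
eef_rot: [-0.0, 0.707, 0.707, -0.001]
contact_force: [-0.2, -0.2, -1.8]
finger_gap: 0.546
```

Emit:
carry_out([
  [[0, 0, 0], [0, 0, 0.35], -1],
  [[0, 0, 0], [0, 0, 0.35], -1],
  [[0, 0, 0], [0, 0, 0.4], -1],
  [[0, 0, 0], [0, 0, 0.4], -1],
  [[0, 0, 0], [0, 0, 0.3], -1],
  [[0, 0, 0], [0, 0, 0.12], -1],
  [[0, 0, 0], [0, 0, 0], -1],
  [[0, 0, 0], [0, 0, 0], -1],
])

```text
time: 29.65
position: [0.4371, 0.1451, 0.0418]
eef_rot: [0.0, 0.707, 0.707, 0.0]
contact_force: [0.0, -0.8, -1.9]
finger_gap: 0.551
```

```bash
python3 -c "
from h import *
plan((.4366,.1446,.039),0)"
```

```text
t 29.65 pos [0.4371 0.1451 0.0418] yaw 0.02 tilt [0.0002 0.0002] F [ 0.  -0.8 -1.9] gap 48.4
turn [ 0. -0.  0.] shift [-0.02 -0.02  0.14] n 0.1
```

Emit:
carry_out([
  [[0, 0, 0], [0, 0, 0.12], -1],
  [[0, 0, 0], [0, 0, 0.06], -1],
  [[0, 0, 0], [0, 0, 0], -1],
  [[0, 0, 0], [0, 0, 0], -1],
])

```text
time: 30.15
position: [0.4374, 0.1453, 0.04]
eef_rot: [-0.0, 0.707, 0.707, 0.001]
contact_force: [-7.2, -2.3, 29.2]
finger_gap: 0.55
```

```bash
python3 -c "
from h import *
plan((.4366,.1446,.039),0)
im=imaging.capture('side'); cv2.imwrite('pics/s12.png',im); crop(im,260,120,380,220,'s12c.png',5)
im=imaging.capture('top'); cv2.imwrite('pics/t12.png',im)"
```

```text
t 30.15 pos [0.4374 0.1453 0.04  ] yaw 0.01 tilt [0.0007 0.0018] F [-7.2 -2.3 29.2] gap 48.4
turn [ 0.   -0.01  0.  ] shift [-0.03 -0.04  0.05] n 0.1
```

View pics/s12c.png

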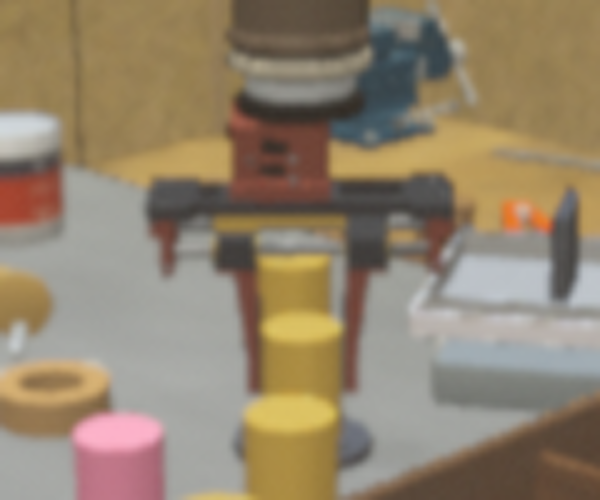

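View pics/t12.png

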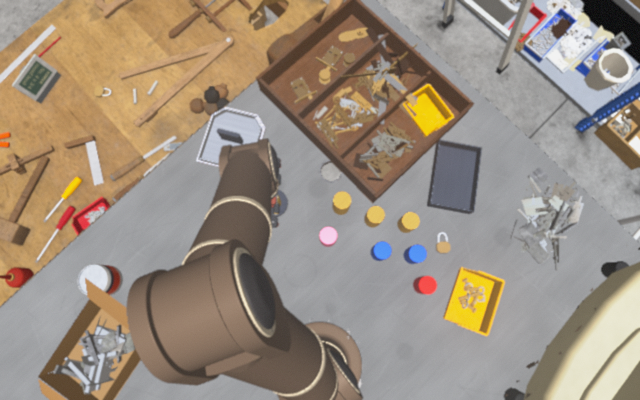

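```bash
python3 -c "
from h import *
C=p2w('top',np.array([(438.3,140.8),(481.3,147.2),(427.8,205.8),(473.5,212.5)])-.4,.042); print(C.round(3), C.mean(0))
d=C[0]-C[2];print(np.linalg.norm(d),np.degrees(np.arctan2(d[1],d[0]))); d=C[1]-C[0];print(np.linalg.norm(d),np.degrees(np.arctan2(d[1],d[0])))
plan((.45,-.27,.2),84)
"
```

```text
[[ 0.62  -0.324  0.042]
 [ 0.604 -0.447  0.042]
 [ 0.431 -0.289  0.042]
 [ 0.415 -0.416  0.042]] [ 0.51774484 -0.36893221  0.042     ]
0.1921559945935568 -10.445714099236115
0.12369711997127034 -97.34038258189125
t 30.25 pos [0.4374 0.1453 0.0401] yaw 0.01 tilt [0.0008 0.0018] F [-7.1 -3.2 30. ] gap 48.3
turn [ 0.01 -0.   -8.4 ] shift [ -2.8  -20.58  -8.  ] n 20.6
```

Emit:
carry_out([
  [[0, 0, 0], [0, 0, -0.3], -1],
  [[0, 0, 0], [0, 0, -1], -1],
  [[0, 0, 0], [0, 0, -1], -1],
  [[0, 0, 0], [0, 0, -1], -1],
  [[0, 0, 0], [0, 0, -1], -1],
  [[0, 0, 0], [0, 0, -1], -1],
  [[0, 0, 0.985], [0, 0, -1], -1],
  [[0, 0, 0.985], [0, 0, -0.8], -1],
  [[0, 0, 0.985], [0, 0, -0.8], -1],
  [[0, 0, 0.985], [0, 0, 0], -1],
  [[0, 0, 0.985], [0, 0, 0], -1],
  [[0, 0, 0.985], [0, 0, 0], -1],
])

```text
time: 31.75
position: [0.4368, 0.145, 0.196]
eef_rot: [-0.0, 0.965, 0.264, -0.0]
contact_force: [0.4, -0.8, -1.3]
finger_gap: 0.548
```

Emit:
carry_out([
  [[0, 0, 0.985], [0, 0, 0], -1],
  [[0, 0, 0.985], [0, 0, 0], -1],
  [[0, 0, 0.985], [0, 0, 0], -1],
  [[0, 0, 0.985], [0, 0, 0], -1],
  [[0, 0, 0], [0, 0, 0], -1],
])

```text
time: 32.38
position: [0.4368, 0.145, 0.196]
eef_rot: [0.0, 0.997, -0.073, -0.0]
contact_force: [-0.9, 1.4, -1.5]
finger_gap: 0.548
```

```bash
python3 -c "
from h import *
plan((.4706,-.356,.2),-98.5)"
```

```text
t 32.38 pos [0.4368 0.145  0.196 ] yaw -98.4 tilt [-0.0001 -0.0001] F [-0.9  1.4 -1.5] gap 48.2
turn [0.   0.   0.01] shift [ 5.38 24.53 -0.2 ] n 24.5
```

Emit:
carry_out([
  [[0, 0, 0], [0.22, 1, 0], -1],
  [[0, 0, 0], [0.22, 1, 0], -1],
  [[0, 0, 0], [0.22, 1, 0], -1],
  [[0, 0, 0], [0.22, 1, 0], -1],
  [[0, 0, 0], [0.22, 1, 0], -1],
  [[0, 0, 0], [0.22, 1, 0], -1],
  [[0, 0, 0], [0.22, 1, 0], -1],
  [[0, 0, 0], [0.22, 1, 0], -1],
  [[0, 0, 0], [0.22, 1, 0], -1],
  [[0, 0, 0], [0.22, 1, 0], -1],
  [[0, 0, 0], [0.22, 1, 0], -1],
  [[0, 0, 0], [0.22, 1, 0], -1],
])

```text
time: 33.88
position: [0.4538, -0.1007, 0.196]
eef_rot: [-0.0, 0.997, -0.071, 0.0]
contact_force: [-0.1, -0.3, -1.0]
finger_gap: 0.554
```

Emit:
carry_out([
  [[0, 0, 0], [0.22, 1, 0], -1],
  [[0, 0, 0], [0.22, 1, 0], -1],
  [[0, 0, 0], [0.22, 1, 0], -1],
  [[0, 0, 0], [0.22, 1, 0], -1],
  [[0, 0, 0], [0.22, 1, 0], -1],
  [[0, 0, 0], [0.22, 1, 0], -1],
  [[0, 0, 0], [0.22, 1, 0], -1],
  [[0, 0, 0], [0.22, 1, 0], -1],
  [[0, 0, 0], [0.22, 1, 0], -1],
  [[0, 0, 0], [0.22, 1, 0], -1],
  [[0, 0, 0], [0.22, 1, 0], -1],
  [[0, 0, 0], [0.22, 1, 0], -1],
])

```text
time: 35.38
position: [0.4707, -0.3458, 0.1958]
eef_rot: [-0.0, 0.997, -0.071, -0.0]
contact_force: [-0.4, -0.3, -1.9]
finger_gap: 0.547
```

Emit:
carry_out([
  [[0, 0, 0], [0.1, 0.5, 0], -1],
  [[0, 0, 0], [0, 0, 0], -1],
  [[0, 0, 0], [0, 0, 0], -1],
])

```text
time: 35.75
position: [0.4713, -0.3547, 0.1959]
eef_rot: [-0.0, 0.997, -0.073, -0.0]
contact_force: [0.5, 0.4, -1.2]
finger_gap: 0.549
```

```bash
python3 -c "
from h import *
plan((.4706,-.356,.2),-98.5)
import pickle; pickle.dump(status.get_obs(),open('o13.pkl','wb'))
im=imaging.capture('wrist'); cv2.imwrite('pics/w13.png',im)
im=imaging.capture('side'); cv2.imwrite('pics/s13.png',im)"
```

```text
t 35.75 pos [ 0.4713 -0.3547  0.1959] yaw -98.39 tilt [-0.0002  0.0008] F [ 0.5  0.4 -1.2] gap 48.3
turn [-0.    0.    0.01] shift [-0.02  0.07 -0.21] n 0.2
```

View pics/w13.png

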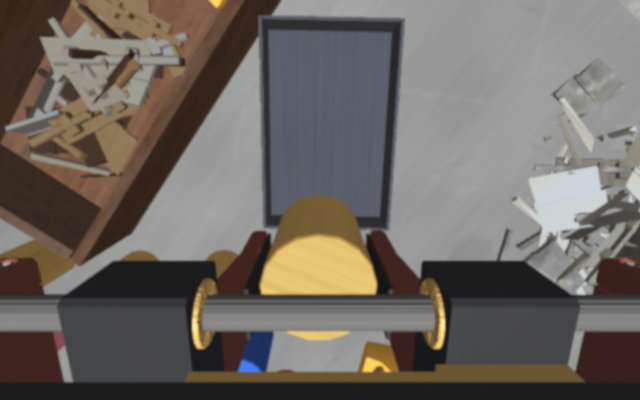

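View pics/s13.png

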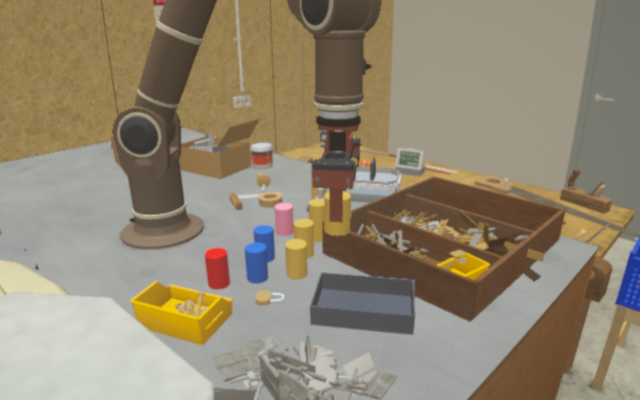

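```bash
python3 - <<'E'
from h import *
import pickle
o=pickle.load(open('o13.pkl','rb'));T=camT('wrist',o)
C=p2w('wrist',np.array([(260,17),(403,19),(388,229),(264,228)])-.3,.042,T)[:,:2]; print(C.round(4),C.mean(0))
for i,j in [(0,1),(1,2),(2,3),(3,0)]: 
    d=C[i]-C[j]; print(np.linalg.norm(d).round(4),np.degrees(np.arctan2(d[1],d[0])).round(1))
print(w2p('side',[o['position'],o['position']-[0,0,.029]]))
E
```

```text
[[ 0.6249 -0.3267]
 [ 0.6058 -0.446 ]
 [ 0.4211 -0.4156]
 [ 0.4399 -0.2952]] [ 0.52295192 -0.37088028]
0.1209 80.9
0.1872 -9.3
0.1219 -98.9
0.1877 170.4
[[336.91546687 215.65077796]
 [336.79965929 230.06637817]]
```

```bash
python3 -c "
from h import *
plan((.4756,-.3632,.0335),-99)"
```

```text
t 35.85 pos [ 0.4715 -0.3546  0.196 ] yaw -98.38 tilt [0.0002 0.0006] F [-1.   0.1 -0.9] gap 48.4
turn [-0.   -0.    0.06] shift [0.27 0.39 8.13] n 8.1
```

Emit:
carry_out([
  [[0, 0, 0.06], [0.27, 0.39, 0.5], -1],
  [[0, 0, 0], [0, 0, 1], -1],
  [[0, 0, 0], [0, 0, 1], -1],
  [[0, 0, 0], [0, 0, 1], -1],
  [[0, 0, 0], [0, 0, 1], -1],
  [[0, 0, 0], [0, 0, 1], -1],
  [[0, 0, 0], [0, 0, 1], -1],
  [[0, 0, 0], [0, 0, 0.9], -1],
  [[0, 0, 0], [0, 0, 0.5], -1],
  [[0, 0, 0], [0, 0, 0.23], -1],
  [[0, 0, 0], [0, 0, 0], -1],
  [[0, 0, 0], [0, 0, 0], -1],
])

```text
time: 37.35
position: [0.4757, -0.3642, 0.0338]
eef_rot: [0.0, 0.997, -0.079, 0.0]
contact_force: [0.3, 0.4, -1.4]
finger_gap: 0.551
```

```bash
python3 -c "
from h import *
plan((.4756,-.3632,.0335),-99)"
```

```text
t 37.35 pos [ 0.4757 -0.3642  0.0338] yaw -99.07 tilt [ 0.0008 -0.0005] F [ 0.3  0.4 -1.4] gap 48.5
turn [ 0.   -0.01 -0.01] shift [-0.01 -0.05  0.02] n 0.0
```

Emit:
carry_out([
  [[0, 0, 0], [0, 0, 0.03], -1],
  [[0, 0, 0], [0, 0, 0], 0.5],
  [[0, 0, 0], [0, 0, 0], 0.5],
  [[0, 0, 0], [0, 0, -0.1], 0.5],
  [[0, 0, 0], [0, 0, -0.8], 0.5],
  [[0, 0, 0], [0, 0, -1], 0.5],
  [[0, 0, 0], [0, 0, -1], 0.5],
  [[0, 0, 0], [0, 0, -1], 1],
  [[0, 0, 0], [0, 0, -1], 1],
  [[0, 0, 0], [0, 0, -1], 1],
  [[0, 0, 0], [0, 0, -1], 1],
  [[0, 0, 0], [0, 0, -1], 1],
])

```text
time: 38.85
position: [0.4754, -0.3639, 0.1922]
eef_rot: [-0.0, 0.997, -0.079, 0.0]
contact_force: [0.9, -0.4, -0.7]
finger_gap: 1.0
```

```bash
python3 -c "
from h import *
plan((.385,-.28,.24),0)
im=imaging.capture('wrist'); cv2.imwrite('pics/w14.png',im)"
```

```text
t 38.85 pos [ 0.4754 -0.3639  0.1922] yaw -99.07 tilt [0. 0.] F [ 0.9 -0.4 -0.7] gap 88.0
turn [ 0.   -0.   -9.91] shift [ 4.2  -4.52 -2.39] n 4.5
```

View pics/w14.png

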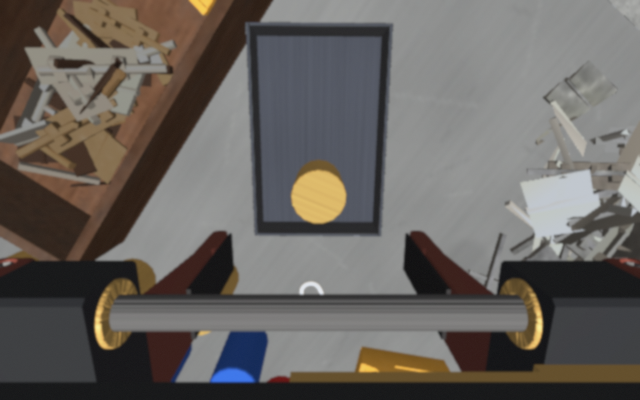

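```bash
python3 -c "
from h import *
plan((.357,-.258,.22),-45)
for n,uv in [('blue1',(381,250)),('blue2',(417,253)),('red',(427,284)),('lock',(443,246))]: print(n,p2w('top',[uv],.078 if n!='lock' else .013).round(3)+[.003,.005,0])"
```

```text
t 38.9 pos [ 0.4762 -0.365   0.1947] yaw -99.09 tilt [ 0.0029 -0.0017] F [ 0.3 -1.4  2.1] gap 87.9
turn [ 0.01 -0.01 -5.41] shift [-0.43 -8.   -1.27] n 8.0
blue1 [[ 0.306 -0.151  0.078]]
blue2 [[ 0.3   -0.246  0.078]]
red [[ 0.221 -0.27   0.078]]
lock [[ 0.326 -0.332  0.013]]
```

Emit:
carry_out([
  [[0, 0, -0.9], [0, 0, -0.3], 1],
  [[0, 0, -0.9], [0, 0, -0.3], 1],
  [[0, 0, -0.9], [0, 0, -0.3], 1],
  [[0, 0, -0.9], [0, 0, -0.3], 1],
  [[0, 0, -0.9], [0, 0, 0], 0.6],
  [[0, 0, -0.91], [0, 0, 0], 0.6],
  [[0, 0, 0], [0, -1, 0], 0.6],
  [[0, 0, 0], [0, -1, 0], 0.6],
  [[0, 0, 0], [0, -1, 0], 0.6],
  [[0, 0, 0], [-0.2, -1, 0], 0.6],
  [[0, 0, 0], [-0.2, -1, 0], 0.6],
  [[0, 0, 0], [0, -1, 0], 0.6],
])

```text
time: 40.4
position: [0.384, -0.2846, 0.2149]
eef_rot: [-0.0, 0.924, 0.383, -0.0]
contact_force: [0.7, 1.0, 0.5]
finger_gap: 0.8
```

Emit:
carry_out([
  [[0, 0, 0], [0, -1, 0], 0.6],
  [[0, 0, 0], [0, -1, 0], 0.6],
  [[0, 0, 0], [0, 0, 0], 0.6],
  [[0, 0, 0], [0, 0, 0], 0.6],
])

```text
time: 40.9
position: [0.3572, -0.257, 0.2151]
eef_rot: [0.0, 0.924, 0.383, 0.0]
contact_force: [0.5, 0.4, 0.3]
finger_gap: 0.803
```

```bash
cat > look.py <<'E'
import sys,pickle
from h import *
n=sys.argv[1]
o=status.get_obs(); pickle.dump(o,open(f'o{n}.pkl','wb')); im=imaging.capture('wrist'); cv2.imwrite(f'pics/w{n}.png',im)
E
python3 look.py 15; python3 -c "
from h import *
plan((.357,-.258,.22),-45)"
```

```text
t 40.95 pos [ 0.3572 -0.2571  0.215 ] yaw -44.98 tilt [ 0.0005 -0.0005] F [ 0.3 -0.3  0.2] gap 70.4
turn [0. 0. 0.] shift [-0.04  0.02 -0.25] n 0.2
```

View pics/w15.png

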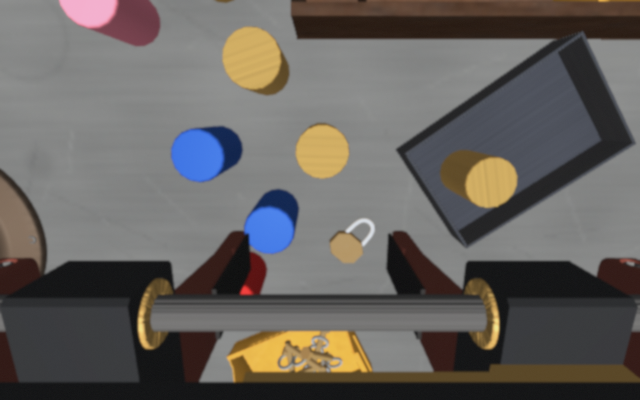

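```bash
python3 - <<'E'
from h import *
import pickle
o=pickle.load(open('o15.pkl','rb'));T=camT('wrist',o)
B=p2w('wrist',[(322.3,151.3)],.078,T)[0]; C=p2w('wrist',[(251.5,58.5)],.086,T)[0]; print(B,C)
ty=np.array([np.cos(np.radians(-45)),np.sin(np.radians(-45))])
t=B[:2]-.0008*ty
plan((t[0],t[1],.037),-45)
E
```

```text
[ 0.38588807 -0.23299217  0.078     ] [ 0.39833328 -0.13984704  0.086     ]
t 40.95 pos [ 0.3572 -0.2571  0.215 ] yaw -44.98 tilt [ 0.0005 -0.0005] F [ 0.3 -0.3  0.2] gap 70.4
turn [0. 0. 0.] shift [1.87 0.12 8.9 ] n 8.9
```

Emit:
carry_out([
  [[0, 0, 0], [0.93, 0.06, 0.5], 0.6],
  [[0, 0, 0], [0.94, 0.06, 0.5], 0.6],
  [[0, 0, 0], [0, 0, 1], 0.6],
  [[0, 0, 0], [0, 0, 1], 0.6],
  [[0, 0, 0], [0, 0, 1], 0.6],
  [[0, 0, 0], [0, 0, 0.9], 0.6],
  [[0, 0, 0], [0, 0, 1], 0.6],
  [[0, 0, 0], [0, 0, 1], 0.6],
  [[0, 0, 0], [0, 0, 1], 0.6],
  [[0, 0, 0], [0, 0, 1], 0.6],
  [[0, 0, 0], [0, 0, 0], 0.6],
  [[0, 0, 0], [0, 0, 0], 0.6],
])

```text
time: 42.45
position: [0.385, -0.2315, 0.0367]
eef_rot: [-0.0, 0.924, 0.383, -0.0]
contact_force: [0.5, -0.0, -0.0]
finger_gap: 0.803
```

```bash
python3 look.py 16; python3 -c "
from h import *
plan((.3853,-.2324,.037),-45)"
```

```text
t 42.5 pos [ 0.3852 -0.2317  0.0371] yaw -44.95 tilt [ 0.0002 -0.0002] F [0.3 0.1 0.6] gap 70.3
turn [ 0.   -0.    0.01] shift [-0.02  0.03  0.  ] n 0.0
```

View pics/w16.png

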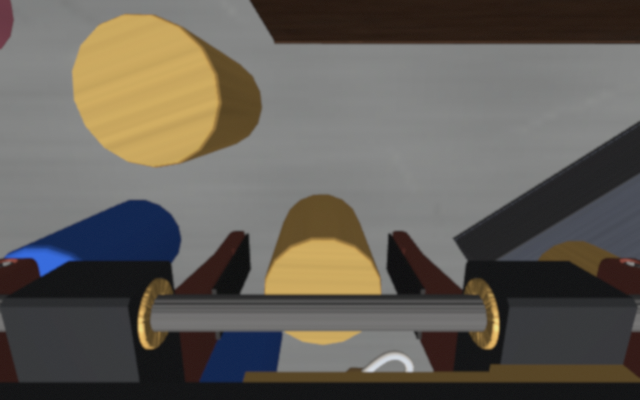

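Emit:
carry_out([
  [[0, 0, 0], [0, 0, 0], -1],
  [[0, 0, 0], [0, 0, 0], -1],
  [[0, 0, 0], [0, 0, 0], -1],
  [[0, 0, 0], [0, 0, 0], -1],
  [[0, 0, 0], [0, 0, 0], -1],
  [[0, 0, 0], [0, 0, -0.3], -1],
  [[0, 0, 0], [0, 0, -1], -1],
  [[0, 0, 0], [0, 0, -1], -1],
  [[0, 0, 0], [0, 0, -1], -1],
  [[0, 0, 0], [0, 0, -1], -1],
  [[0, 0, 0], [0, 0, -1], -1],
  [[0, 0, 0], [0, 0, -1], -1],
])

```text
time: 44.0
position: [0.3839, -0.2316, 0.1634]
eef_rot: [-0.0, 0.924, 0.383, -0.0]
contact_force: [0.4, -0.8, -2.0]
finger_gap: 0.535
```

Emit:
carry_out([
  [[0, 0, -0.9], [0, 0, -0.9], -1],
  [[0, 0, -0.9], [0, 0, -0.9], -1],
  [[0, 0, -0.9], [0, 0, 0], -1],
  [[0, 0, -0.9], [0, 0, 0], -1],
  [[0, 0, -0.9], [0, 0, 0], -1],
  [[0, 0, 0], [0, 0, 0], -1],
])

```text
time: 44.75
position: [0.384, -0.2317, 0.1987]
eef_rot: [-0.0, 0.707, 0.707, -0.0]
contact_force: [0.4, 0.8, -1.3]
finger_gap: 0.53
```

```bash
python3 -c "
from h import *
plan((.4366,.1444,.19),0)"
```

```text
t 44.75 pos [ 0.384  -0.2317  0.1987] yaw -0.05 tilt [-0.0008  0.0003] F [ 0.4  0.8 -1.3] gap 46.7
turn [-0. -0. -0.] shift [18.8   2.63  0.44] n 18.8
```

Emit:
carry_out([
  [[0, 0, 0], [1, 0.2, 0], -1],
  [[0, 0, 0], [1, 0.2, 0], -1],
  [[0, 0, 0], [1, 0.2, 0], -1],
  [[0, 0, 0], [1, 0.2, 0], -1],
  [[0, 0, 0], [1, 0.2, 0], -1],
  [[0, 0, 0], [1, 0.2, 0], -1],
  [[0, 0, 0], [1, 0.2, 0], -1],
  [[0, 0, 0], [1, 0.2, 0], -1],
  [[0, 0, 0], [1, 0.2, 0], -1],
  [[0, 0, 0], [1, 0.2, 0], -1],
  [[0, 0, 0], [1, 0.2, 0], -1],
  [[0, 0, 0], [1, 0.2, 0], -1],
])

```text
time: 46.25
position: [0.4323, 0.0087, 0.1987]
eef_rot: [-0.0, 0.709, 0.706, -0.0]
contact_force: [0.4, -0.5, -1.4]
finger_gap: 0.536
```

Emit:
carry_out([
  [[0, 0, 0], [1, 0.2, 0], -1],
  [[0, 0, 0], [1, 0.05, 0], -1],
  [[0, 0, 0], [1, 0, 0.5], -1],
  [[0, 0, 0], [1, 0, 0.5], -1],
  [[0, 0, 0], [1, 0, 0.5], -1],
  [[0, 0, 0], [1, 0, 0.5], -1],
  [[0, 0, 0], [0.8, 0, 0.5], -1],
  [[0, 0, 0], [0, 0, 0], -1],
  [[0, 0, 0], [0, 0, 0], -1],
])

```text
time: 47.38
position: [0.4376, 0.1435, 0.149]
eef_rot: [0.0, 0.707, 0.707, -0.0]
contact_force: [-0.7, 0.3, -2.2]
finger_gap: 0.535
```

```bash
python3 look.py 17; python3 -c "
from h import *
plan((.4366,.1444,.077),0)
im=imaging.capture('side'); cv2.imwrite('pics/s17.png',im); crop(im,260,120,380,220,'s17c.png',5)"
```

```text
t 47.42 pos [0.4377 0.1434 0.1491] yaw -0.06 tilt [ 0.0003 -0.0002] F [-0.5  0.6 -1.3] gap 46.5
turn [ 0.    0.   -0.01] shift [ 0.05 -0.05  3.61] n 3.6
```

View pics/w17.png

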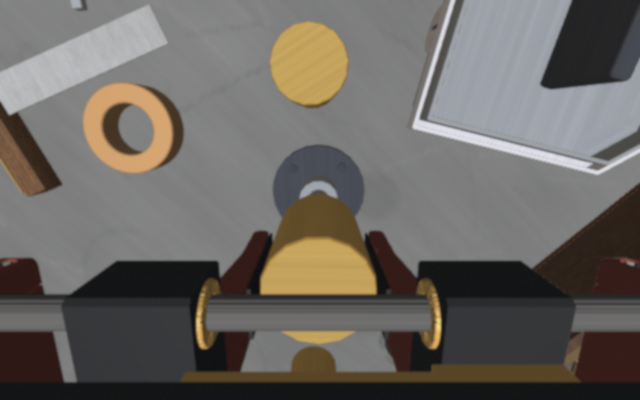

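View pics/s17c.png

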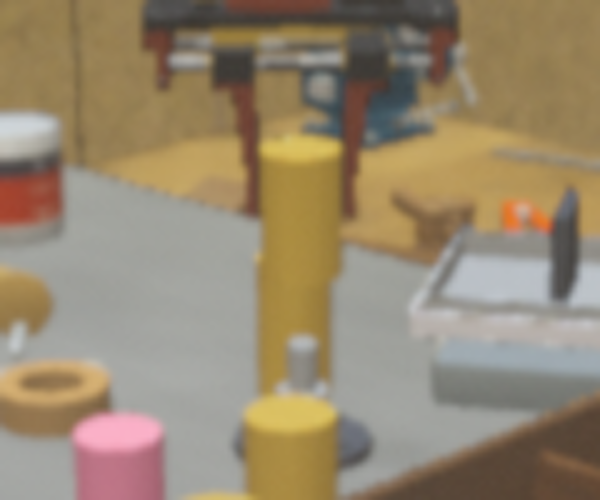

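Emit:
carry_out([
  [[0, 0, 0], [0.04, -0.04, 0.6], -1],
  [[0, 0, 0], [0, 0, 0.6], -1],
  [[0, 0, 0], [0, 0, 0.6], -1],
  [[0, 0, 0], [0, 0, 0.6], -1],
  [[0, 0, 0], [0, 0, 0.5], -1],
  [[0, 0, 0], [0, 0, 0.3], -1],
  [[0, 0, 0], [0, 0, 0.25], -1],
  [[0, 0, 0], [0, 0, 0], -1],
  [[0, 0, 0], [0, 0, 0], -1],
])

```text
time: 48.6
position: [0.4369, 0.1451, 0.0801]
eef_rot: [0.0, 0.707, 0.707, 0.0]
contact_force: [0.5, 0.5, -1.5]
finger_gap: 0.531
```

```bash
python3 -c "
from h import *
plan((.4366,.1444,.077),0)"
```

```text
t 48.6 pos [0.4369 0.1451 0.0801] yaw 0.03 tilt [0.0004 0.0003] F [ 0.5  0.5 -1.5] gap 46.8
turn [ 0. -0.  0.] shift [-0.04 -0.01  0.15] n 0.2
```

Emit:
carry_out([
  [[0, 0, 0], [0, 0, 0.08], -1],
  [[0, 0, 0], [0, 0, 0.04], -1],
  [[0, 0, 0], [0, 0, 0], -1],
  [[0, 0, 0], [0, 0, 0], -1],
])

```text
time: 49.1
position: [0.4367, 0.1451, 0.0775]
eef_rot: [0.0, 0.707, 0.707, 0.0]
contact_force: [1.1, -0.2, -1.7]
finger_gap: 0.528
```

Emit:
carry_out([
  [[0, 0, 0], [0, 0, 0.04], -1],
  [[0, 0, 0], [0, 0, 0.03], -1],
  [[0, 0, 0], [0, 0, 0], -1],
  [[0, 0, 0], [0, 0, 0], -1],
])

```text
time: 49.6
position: [0.4368, 0.1451, 0.0771]
eef_rot: [-0.0, 0.707, 0.707, 0.0]
contact_force: [-4.1, -1.8, 14.4]
finger_gap: 0.53
```

Emit:
carry_out([
  [[0, 0, 0], [0, 0, -0.3], -1],
  [[0, 0, 0], [0, 0, -1], -1],
  [[0, 0, 0], [0, 0, -1], -1],
  [[0, 0, 0], [0, 0, -1], -1],
  [[0, 0, -0.95], [0, 0, -1], -1],
  [[0, 0, -0.95], [0, 0, -1], -1],
  [[0, 0, -0.95], [0, 0, -0.5], -1],
  [[0, 0, -0.95], [0, 0, 0], -1],
  [[0, 0, -0.96], [0, 0, 0], -1],
  [[0, 0, -0.96], [0, 0, 0], -1],
  [[0, 0, -0.96], [0, 0, 0], -1],
  [[0, 0, -0.96], [0, 0, 0], -1],
])

```text
time: 51.1
position: [0.4366, 0.1449, 0.192]
eef_rot: [-0.0, 0.115, 0.993, -0.0]
contact_force: [0.5, 0.3, -1.6]
finger_gap: 0.533
```

```bash
python3 -c "
from h import *
plan((.5773,.3058,.195),76.4)"
```

```text
t 51.1 pos [0.4366 0.1449 0.192 ] yaw 76.74 tilt [-0.0001 -0.0001] F [ 0.5  0.3 -1.6] gap 46.9
turn [-0.   -0.    0.03] shift [-4.95  9.47 -0.15] n 9.5
```

Emit:
carry_out([
  [[0, 0, 0], [-0.52, 1, 0], -1],
  [[0, 0, 0], [-0.52, 1, 0], -1],
  [[0, 0, 0], [-0.52, 1, 0], -1],
  [[0, 0, 0], [-0.52, 1, 0], -1],
  [[0, 0, 0], [-0.52, 1, 0], -1],
  [[0, 0, 0], [-0.52, 1, 0], -1],
  [[0, 0, 0], [-0.52, 1, 0], -1],
  [[0, 0, 0], [-0.52, 1, 0], -1],
  [[0, 0, 0], [-0.52, 1, 0], -1],
  [[0, 0, 0], [-0.27, 0.47, 0], -1],
  [[0, 0, 0], [0, 0, 0], -1],
  [[0, 0, 0], [0, 0, 0], -1],
])

```text
time: 52.6
position: [0.577, 0.3051, 0.192]
eef_rot: [-0.0, 0.118, 0.993, -0.0]
contact_force: [-0.8, -0.9, -2.0]
finger_gap: 0.53
```

```bash
python3 look.py 18; python3 -c "
from h import *
plan((.5773,.3058,.097),76.4)"
```

```text
t 52.65 pos [0.577  0.3051 0.1921] yaw 76.4 tilt [-0.0002 -0.0004] F [ 0.6  0.2 -1.9] gap 46.6
turn [-0. -0. -0.] shift [-0.    0.04  4.76] n 4.8
```

View pics/w18.png

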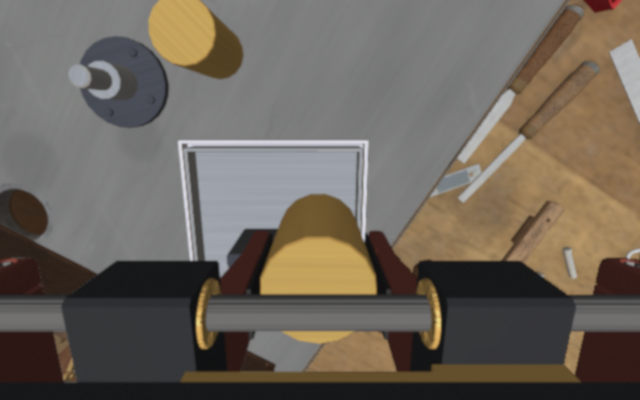

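```bash
python3 - <<'E'
from panfit import *
o=pickle.load(open('o18.pkl','rb'));T=camT('wrist',o)
print(p2w('wrist',np.array([(178.5,142),(368.5,141)])-.3,.070,T))
a=np.radians(-13.56); Rm=np.array([[np.cos(a),-np.sin(a)],[np.sin(a),np.cos(a)]])
print(outline(5.5)[[0,5]]@Rm.T+[.6053,.26])
E
```

```text
[[0.50484238 0.20384835 0.07      ]
 [0.54104775 0.35705403 0.07      ]]
[[0.50377793 0.20373482]
 [0.5405887  0.35635844]]
```

Emit:
carry_out([
  [[0, 0, 0], [0, 0.02, 0.8], -1],
  [[0, 0, 0], [0, 0, 0.9], -1],
  [[0, 0, 0], [0, 0, 0.9], -1],
  [[0, 0, 0], [0, 0, 0.9], -1],
  [[0, 0, 0], [0, 0, 0.7], -1],
  [[0, 0, 0], [0, 0, 0.4], -1],
  [[0, 0, 0], [0, 0, 0.15], -1],
  [[0, 0, 0], [0, 0, 0], -1],
  [[0, 0, 0], [0, 0, 0], -1],
])

```text
time: 53.78
position: [0.5778, 0.3065, 0.0977]
eef_rot: [0.0, 0.118, 0.993, 0.0]
contact_force: [-0.6, 0.3, -0.6]
finger_gap: 0.532
```

Emit:
carry_out([
  [[0, 0, 0], [0, 0, 0.1], -1],
  [[0, 0, 0], [0, 0, 0.05], -1],
  [[0, 0, 0], [0, 0, 0], -1],
  [[0, 0, 0], [0, 0, 0], -1],
])

```text
time: 54.28
position: [0.5776, 0.3064, 0.0942]
eef_rot: [0.0, 0.118, 0.993, 0.0]
contact_force: [0.4, 0.5, -1.5]
finger_gap: 0.53
```

Emit:
carry_out([
  [[0, 0, 0], [0, 0, 0.07], -1],
  [[0, 0, 0], [0, 0, 0.05], -1],
  [[0, 0, 0], [0, 0, 0], -1],
  [[0, 0, 0], [0, 0, 0], -1],
])

```text
time: 54.78
position: [0.5776, 0.3064, 0.0918]
eef_rot: [0.0, 0.118, 0.993, 0.0]
contact_force: [0.1, 0.4, 0.5]
finger_gap: 0.534
```

```bash
python3 -c "
from h import *
for i in range(6):
  im=imaging.capture('side'); print(status.get_obs()['contact_force'].round(2))
cv2.imwrite('pics/s19.png',im); crop(im,310,120,440,220,'s19c.png',6)"
```

```text
[ 0.28 -0.2  -0.72]
[0.8  0.17 1.3 ]
[0.18 1.25 0.95]
[ 1.22 -0.11 -0.05]
[ 1.93 -0.06  0.55]
[1.25 0.73 1.6 ]
```

View pics/s19c.png

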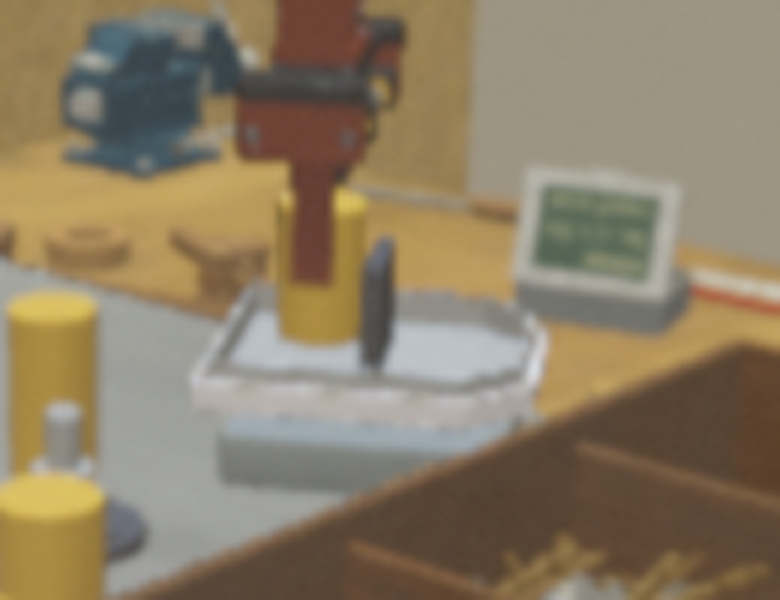

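Emit:
carry_out([
  [[0, 0, 0], [0, 0, 0], 0.36],
  [[0, 0, 0], [0, 0, 0], 0.36],
  [[0, 0, 0], [0, 0, 0], 0.36],
  [[0, 0, 0], [0, 0, -0.3], 0.36],
  [[0, 0, 0], [0, 0, -0.8], 0.36],
  [[0, 0, 0], [0, 0, -1], 0.36],
  [[0, 0, 0], [0, 0, -1], 0.36],
  [[0, 0, 0], [0, 0, -1], 0.5],
  [[0, 0, 0], [0, 0, -1], 0.6],
  [[0, 0, -0.68], [0, 0, -1], 0.6],
  [[0, 0, -0.68], [0, 0, -0.5], 0.6],
])

```text
time: 56.45
position: [0.578, 0.3067, 0.2265]
eef_rot: [0.001, -0.002, 1.0, 0.001]
contact_force: [1.0, 0.1, -0.2]
finger_gap: 0.804
```

```bash
python3 look.py 20; python3 -c "
from h import *
plan((.438,-.140,.22),90)"
```

```text
t 56.5 pos [0.5784 0.3068 0.2275] yaw 90.56 tilt [0.0038 0.002 ] F [0.7 0.3 1.2] gap 70.1
turn [0.01 0.02 0.06] shift [  7.02 -22.34   0.38] n 22.3
```

View pics/w20.png

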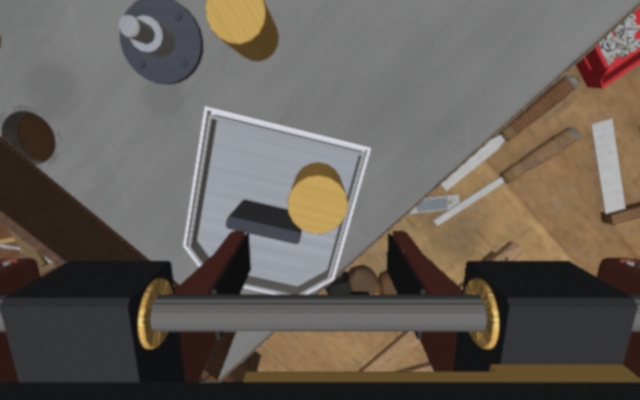

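Emit:
carry_out([
  [[0, 0, 0.05], [0.33, -1, 0], 0.6],
  [[0, 0, 0], [0.33, -1, 0], 0.6],
  [[0, 0, 0], [0.33, -1, 0], 0.6],
  [[0, 0, 0], [0.33, -1, 0], 0.6],
  [[0, 0, 0], [0.33, -1, 0], 0.6],
  [[0, 0, 0], [0.33, -1, 0], 0.6],
  [[0, 0, 0], [0.33, -1, 0], 0.6],
  [[0, 0, 0], [0.33, -1, 0], 0.6],
  [[0, 0, 0], [0.33, -1, 0], 0.6],
  [[0, 0, 0], [0.33, -1, 0], 0.6],
  [[0, 0, 0], [0.33, -1, 0], 0.6],
  [[0, 0, 0], [0.33, -1, 0], 0.6],
])

```text
time: 58.0
position: [0.496, 0.0656, 0.2237]
eef_rot: [0.0, 0.004, 1.0, 0.0]
contact_force: [-0.7, 0.2, -0.1]
finger_gap: 0.795
```

Emit:
carry_out([
  [[0, 0, 0], [0.3, -1, 0], 0.6],
  [[0, 0, 0], [0.3, -1, 0], 0.6],
  [[0, 0, 0], [0.3, -1, 0], 0.6],
  [[0, 0, 0], [0.3, -1, 0], 0.6],
  [[0, 0, 0], [0.3, -1, 0], 0.6],
  [[0, 0, 0], [0.3, -1, 0], 0.6],
  [[0, 0, 0], [0.3, -1, 0], 0.6],
  [[0, 0, 0], [0.3, -1, 0], 0.6],
  [[0, 0, 0], [0.3, -1, 0], 0.6],
  [[0, 0, 0], [0.3, -1, 0], 0.6],
  [[0, 0, 0], [0, 0, 0], 0.6],
  [[0, 0, 0], [0, 0, 0], 0.6],
])

```text
time: 59.5
position: [0.4349, -0.132, 0.2237]
eef_rot: [0.0, 0.004, 1.0, 0.0]
contact_force: [-0.1, 0.3, -0.0]
finger_gap: 0.801
```

```bash
python3 look.py 21; python3 -c "
from h import *
plan((.438,-.140,.22),90)"
```

```text
t 59.55 pos [ 0.435  -0.1318  0.2236] yaw 89.59 tilt [0.0002 0.0004] F [0.2 0.2 0. ] gap 70.5
turn [ 0.    0.   -0.04] shift [-0.15 -0.41  0.18] n 0.4
```

View pics/w21.png

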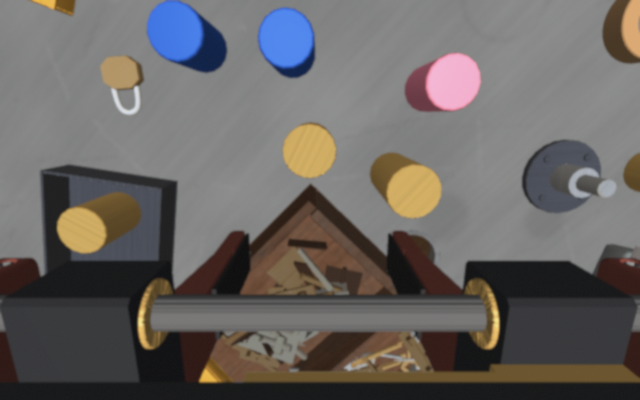

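```bash
python3 - <<'E'
from h import *
import pickle
o=pickle.load(open('o21.pkl','rb'));T=camT('wrist',o)
C=p2w('wrist',[(309.3,150.8)],.086,T)[0]; E=p2w('wrist',[(413.5,190.5)],.102,T)[0]; print(C,E,p2w('wrist',[(310,187)],.09,T))
plan((C[0],C[1]-.0008,.045),90)
E
```

```text
[ 0.39784025 -0.13876273  0.086     ] [ 0.43076003 -0.04943753  0.102     ] [[ 0.42952494 -0.13849555  0.09      ]]
t 59.55 pos [ 0.435  -0.1318  0.2236] yaw 89.59 tilt [0.0002 0.0004] F [0.2 0.2 0. ] gap 70.5
turn [ 0.    0.   -0.04] shift [ 1.86 -0.39  8.93] n 8.9
```

Emit:
carry_out([
  [[0, 0, -0.04], [0.93, -0.2, 0.5], 0.6],
  [[0, 0, 0], [0.93, -0.19, 0.5], 0.6],
  [[0, 0, 0], [0, 0, 0.9], 0.6],
  [[0, 0, 0], [0, 0, 1], 0.6],
  [[0, 0, 0], [0, 0, 1], 0.6],
  [[0, 0, 0], [0, 0, 1], 0.6],
  [[0, 0, 0], [0, 0, 1], 0.6],
  [[0, 0, 0], [0, 0, 1], 0.6],
  [[0, 0, 0], [0, 0, 1], 0.6],
  [[0, 0, 0], [0, 0, 1], 0.6],
  [[0, 0, 0], [0, 0, 0], 0.6],
  [[0, 0, 0], [0, 0, 0], 0.6],
])

```text
time: 61.05
position: [0.398, -0.1399, 0.0461]
eef_rot: [0.0, 0.0, 1.0, 0.0]
contact_force: [-0.7, -0.4, 1.1]
finger_gap: 0.802
```

```bash
python3 look.py 22; python3 -c "
from h import *
plan((.3978,-.1395,.045),90)"
```

```text
t 61.1 pos [ 0.3982 -0.14    0.0463] yaw 89.96 tilt [ 0.001  -0.0001] F [ 0.6 -0.6 -0.6] gap 70.7
turn [-0.    0.01 -0.  ] shift [0.02 0.03 0.07] n 0.1
```

View pics/w22.png

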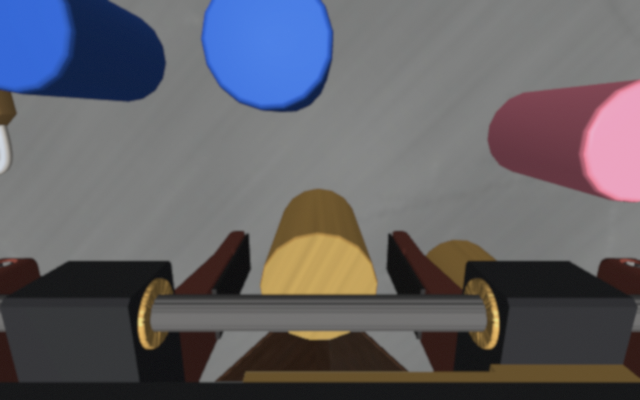

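Emit:
carry_out([
  [[0, 0, 0], [0, 0, 0], -1],
  [[0, 0, 0], [0, 0, 0], -1],
  [[0, 0, 0], [0, 0, 0], -1],
  [[0, 0, 0], [0, 0, 0], -1],
  [[0, 0, 0], [0, 0, 0], -1],
  [[0, 0, 0], [0, 0, -0.3], -1],
  [[0, 0, 0], [0, 0, -1], -1],
  [[0, 0, 0], [0, 0, -1], -1],
  [[0, 0, 0], [0, 0, -1], -1],
  [[0, 0, 0], [0, 0, -1], -1],
  [[0, 0, 0], [0, 0, -1], -1],
  [[0, 0, 0], [0, 0, -1], -1],
])

```text
time: 62.6
position: [0.3971, -0.1402, 0.1723]
eef_rot: [-0.0, 0.001, 1.0, 0.0]
contact_force: [0.7, 0.0, -1.8]
finger_gap: 0.542
```

Emit:
carry_out([
  [[0, 0, 1], [0, 0, -1], -1],
  [[0, 0, 1], [0, 0, -0.7], -1],
  [[0, 0, 1], [0, 0, 0], -1],
  [[0, 0, 1], [0, 0, 0], -1],
  [[0, 0, 1], [0, 0, 0], -1],
  [[0, 0, 1], [0, 0, 0], -1],
  [[0, 0, 1], [0, 0, 0], -1],
  [[0, 0, 1], [0, 0, 0], -1],
  [[0, 0, 1], [0, 0, 0], -1],
  [[0, 0, 0], [0, 0, 0], -1],
])

```text
time: 63.85
position: [0.3972, -0.1402, 0.2056]
eef_rot: [-0.0, 0.707, 0.707, -0.0]
contact_force: [0.3, 0.4, -1.2]
finger_gap: 0.545
```

```bash
python3 -c "
from h import *
plan((.4366,.1444,.165),0)"
```

```text
t 63.85 pos [ 0.3972 -0.1402  0.2056] yaw -0.01 tilt [-0.0005  0.0001] F [ 0.3  0.4 -1.2] gap 47.9
turn [-0. -0. -0.] shift [14.23  1.97  2.03] n 14.2
```

Emit:
carry_out([
  [[0, 0, 0], [1, 0.17, 0], -1],
  [[0, 0, 0], [1, 0.16, 0], -1],
  [[0, 0, 0], [1, 0.16, 0], -1],
  [[0, 0, 0], [1, 0.16, 0], -1],
  [[0, 0, 0], [1, 0.16, 0], -1],
  [[0, 0, 0], [1, 0.16, 0], -1],
  [[0, 0, 0], [1, 0.16, 0], -1],
  [[0, 0, 0], [1, 0.16, 0], -1],
  [[0, 0, 0], [1, 0.16, 0], -1],
  [[0, 0, 0], [1, 0.16, 0], -1],
  [[0, 0, 0], [1, 0.16, 0.5], -1],
  [[0, 0, 0], [1, 0.16, 0.5], -1],
])

```text
time: 65.35
position: [0.4364, 0.1003, 0.1855]
eef_rot: [0.0, 0.706, 0.708, 0.0]
contact_force: [0.4, -0.4, -1.3]
finger_gap: 0.545
```

Emit:
carry_out([
  [[0, 0, 0], [1, 0, 0.5], -1],
  [[0, 0, 0], [1, 0, 0.5], -1],
  [[0, 0, 0], [0.2, 0, 0], -1],
  [[0, 0, 0], [0, 0, 0], -1],
  [[0, 0, 0], [0, 0, 0], -1],
])

```text
time: 65.97
position: [0.4368, 0.1429, 0.166]
eef_rot: [0.0, 0.708, 0.707, 0.0]
contact_force: [-0.0, 0.6, -1.1]
finger_gap: 0.539
```

```bash
python3 look.py 23; python3 -c "
from h import *
plan((.4366,.1444,.086),0)
im=imaging.capture('side'); cv2.imwrite('pics/s23.png',im); crop(im,260,120,380,220,'s23c.png',5)"
```

```text
t 66.03 pos [0.4368 0.1429 0.166 ] yaw -0.1 tilt [ 0.0006 -0.    ] F [-1.1 -0.2 -2.1] gap 47.6
turn [ 0.    0.   -0.01] shift [ 0.07 -0.01  4.  ] n 4.0
```

View pics/w23.png

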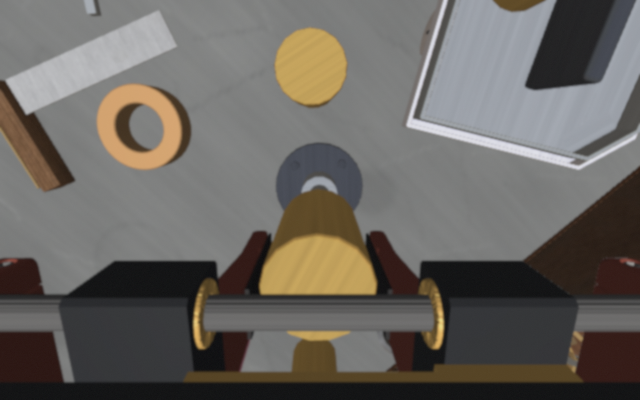

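View pics/s23c.png

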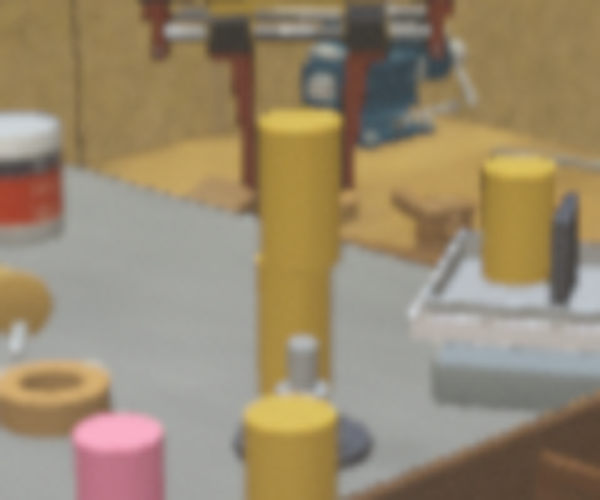

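Emit:
carry_out([
  [[0, 0, 0], [0.06, -0.01, 0.7], -1],
  [[0, 0, 0], [0, 0, 0.7], -1],
  [[0, 0, 0], [0, 0, 0.6], -1],
  [[0, 0, 0], [0, 0, 0.6], -1],
  [[0, 0, 0], [0, 0, 0.5], -1],
  [[0, 0, 0], [0, 0, 0.4], -1],
  [[0, 0, 0], [0, 0, 0.25], -1],
  [[0, 0, 0], [0, 0, 0.1], -1],
  [[0, 0, 0], [0, 0, 0], -1],
  [[0, 0, 0], [0, 0, 0], -1],
])

```text
time: 67.32
position: [0.4365, 0.145, 0.0889]
eef_rot: [0.0, 0.708, 0.707, 0.0]
contact_force: [0.6, -0.3, -1.1]
finger_gap: 0.542
```

Emit:
carry_out([
  [[0, 0, 0], [0, 0, 0.08], -1],
  [[0, 0, 0], [0, 0, 0.06], -1],
  [[0, 0, 0], [0, 0, 0.03], -1],
  [[0, 0, 0], [0, 0, 0], -1],
  [[0, 0, 0], [0, 0, 0], -1],
])

```text
time: 67.95
position: [0.4365, 0.145, 0.0858]
eef_rot: [0.0, 0.708, 0.707, 0.0]
contact_force: [-2.2, -0.8, 7.5]
finger_gap: 0.546
```

Emit:
carry_out([
  [[0, 0, 0], [0, 0, -0.3], -1],
  [[0, 0, 0], [0, 0, -1], -1],
  [[0, 0, 0], [0, 0, -1], -1],
  [[0, 0, 0], [0, 0, -1], -1],
  [[0, 0, -0.95], [0, 0, -1], -1],
  [[0, 0, -0.95], [0, 0, -1], -1],
  [[0, 0, -0.95], [0, 0, -0.4], -1],
  [[0, 0, -0.95], [0, 0, 0], -1],
  [[0, 0, -0.96], [0, 0, 0], -1],
  [[0, 0, -0.96], [0, 0, 0], -1],
  [[0, 0, -0.96], [0, 0, 0], -1],
  [[0, 0, -0.96], [0, 0, 0], -1],
])

```text
time: 69.45
position: [0.4362, 0.1448, 0.1994]
eef_rot: [-0.0, 0.116, 0.993, -0.0]
contact_force: [0.4, 0.2, -1.1]
finger_gap: 0.545
```

```bash
python3 -c "
from h import *
plan((.5595,.2320,.2),76.4)"
```

```text
t 69.45 pos [0.4362 0.1448 0.1994] yaw 76.64 tilt [-0. -0.] F [ 0.4  0.2 -1.1] gap 48.0
turn [-0.   -0.    0.02] shift [-4.97  5.69 -0.03] n 5.7
```

Emit:
carry_out([
  [[0, 0, 0], [-0.83, 0.95, 0], -1],
  [[0, 0, 0], [-0.83, 0.95, 0], -1],
  [[0, 0, 0], [-0.83, 0.95, 0], -1],
  [[0, 0, 0], [-0.83, 0.95, 0], -1],
  [[0, 0, 0], [-0.83, 0.95, 0], -1],
  [[0, 0, 0], [-0.82, 0.94, 0], -1],
  [[0, 0, 0], [0, 0, 0], -1],
  [[0, 0, 0], [0, 0, 0], -1],
])

```text
time: 70.45
position: [0.5591, 0.2314, 0.199]
eef_rot: [-0.0, 0.119, 0.993, -0.0]
contact_force: [0.2, -1.1, -1.8]
finger_gap: 0.546
```

```bash
python3 look.py 24; python3 -c "
from h import *
plan((.5595,.2320,.105),76.4)"
```

```text
t 70.5 pos [0.559  0.2313 0.1991] yaw 76.31 tilt [-0.0008 -0.0006] F [ 0.2  0.6 -0.9] gap 47.8
turn [-0.   -0.   -0.01] shift [-0.01  0.04  4.71] n 4.7
```

View pics/w24.png

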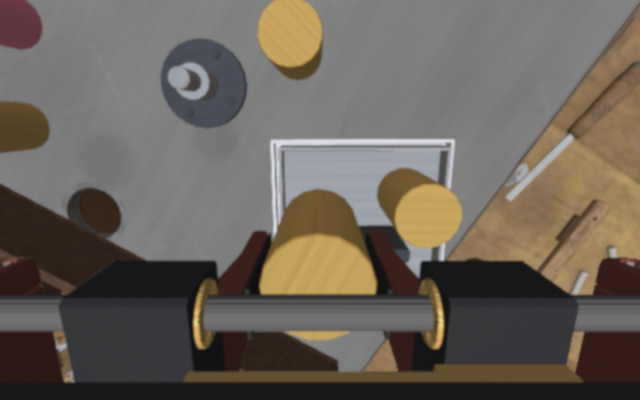

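Emit:
carry_out([
  [[0, 0, 0], [0, 0.02, 0.8], -1],
  [[0, 0, 0], [0, 0, 0.9], -1],
  [[0, 0, 0], [0, 0, 0.9], -1],
  [[0, 0, 0], [0, 0, 0.9], -1],
  [[0, 0, 0], [0, 0, 0.6], -1],
  [[0, 0, 0], [0, 0, 0.4], -1],
  [[0, 0, 0], [0, 0, 0.2], -1],
  [[0, 0, 0], [0, 0, 0.15], -1],
  [[0, 0, 0], [0, 0, 0.1], -1],
  [[0, 0, 0], [0, 0, 0], -1],
  [[0, 0, 0], [0, 0, 0], -1],
])

```text
time: 71.88
position: [0.5601, 0.2325, 0.1006]
eef_rot: [0.0, 0.119, 0.993, 0.0]
contact_force: [0.1, 0.2, -0.5]
finger_gap: 0.539
```

```bash
python3 -c "
from h import *
plan((.5595,.2320,.105),76.4)
for i in range(4):
  im=imaging.capture('side'); print(status.get_obs()['contact_force'].round(2))
cv2.imwrite('pics/s25.png',im); crop(im,310,120,440,220,'s25c.png',6)"
```

```text
t 71.88 pos [0.5601 0.2325 0.1006] yaw 76.33 tilt [0.0006 0.0003] F [ 0.1  0.2 -0.5] gap 47.4
turn [ 0.    0.   -0.01] shift [ 0.03 -0.03 -0.22] n 0.2
[-0.68  0.09  0.27]
[-0.22 -0.63 -1.19]
[0.55 0.01 0.57]
[ 0.57  0.07 -0.49]
```

View pics/s25c.png

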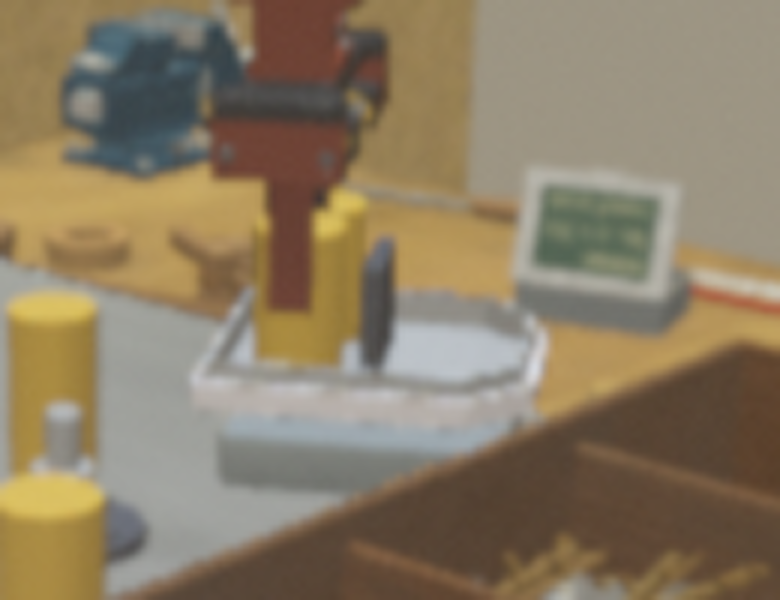

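Emit:
carry_out([
  [[0, 0, 0], [0, 0, 0.05], -1],
  [[0, 0, 0], [0, 0, 0], 0.36],
  [[0, 0, 0], [0, 0, 0], 0.36],
  [[0, 0, 0], [0, 0, 0], 0.36],
  [[0, 0, 0], [0, 0, -0.3], 0.36],
  [[0, 0, 0], [0, 0, -0.8], 0.36],
  [[0, 0, 0], [0, 0, -1], 0.36],
  [[0, 0, 0], [0, 0, -1], 0.36],
  [[0, 0, 0], [0, 0, -1], 0.5],
  [[0, 0, 0], [0, 0, -1], 0.6],
  [[0, 0, 0.96], [0, 0, -1], 0.6],
  [[0, 0, 0.96], [0, 0, -0.5], 0.6],
])

```text
time: 73.58
position: [0.5604, 0.2327, 0.234]
eef_rot: [0.001, 0.286, 0.958, 0.001]
contact_force: [0.5, -0.2, -1.0]
finger_gap: 0.807
```

Emit:
carry_out([
  [[0, 0, 0.96], [0, 0, 0], 0.6],
  [[0, 0, 0.96], [0, 0, 0], 0.6],
  [[0, 0, 0.95], [0, 0, 0], 0.6],
  [[0, 0, 0.95], [0, 0, 0], 0.6],
  [[0, 0, 0.95], [0, 0, 0], 0.6],
  [[0, 0, 0.95], [0, 0, 0], 0.6],
  [[0, 0, 0], [0, 0, 0], 0.6],
])

```text
time: 74.45
position: [0.56, 0.2327, 0.2325]
eef_rot: [0.0, 0.707, 0.707, 0.001]
contact_force: [-0.1, 0.8, 0.3]
finger_gap: 0.798
```

```bash
python3 look.py 26; python3 -c "
from h import *
plan((.431,.2,.22),0)"
```

```text
t 74.5 pos [0.5599 0.2327 0.2322] yaw 0.15 tilt [0.001  0.0006] F [-0.7 -0.2 -0.7] gap 70.3
turn [ 0.01 -0.    0.02] shift [-1.64 -6.45  0.61] n 6.4
```

View pics/w26.png

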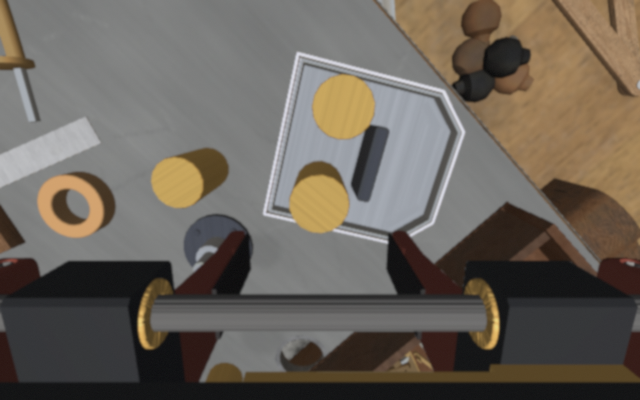

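b (343,107) and c (319,205) stand in the carrier; d is at (179,182). Go to d.

Emit:
carry_out([
  [[0, 0, 0], [-0.23, -0.92, 0.08], 0.6],
  [[0, 0, 0], [-0.23, -0.92, 0.08], 0.6],
  [[0, 0, 0], [-0.23, -0.92, 0.08], 0.6],
  [[0, 0, 0], [-0.23, -0.92, 0.08], 0.6],
  [[0, 0, 0], [-0.23, -0.92, 0.08], 0.6],
  [[0, 0, 0], [-0.23, -0.92, 0.08], 0.6],
  [[0, 0, 0], [-0.23, -0.92, 0.08], 0.6],
  [[0, 0, 0], [0, 0, 0], 0.6],
  [[0, 0, 0], [0, 0, 0], 0.6],
])

```text
time: 75.62
position: [0.4319, 0.2006, 0.2206]
eef_rot: [0.0, 0.707, 0.707, 0.001]
contact_force: [-0.6, 0.6, 0.3]
finger_gap: 0.8
```

```bash
python3 look.py 27; python3 -c "
from h import *
plan((.431,.2,.22),0)"
```

```text
t 75.67 pos [0.4319 0.2006 0.2204] yaw -0.02 tilt [0.0009 0.0005] F [ 0.2 -0.1 -0.8] gap 70.3
turn [ 0. -0. -0.] shift [-0.03 -0.05  0.02] n 0.0
```

View pics/w27.png

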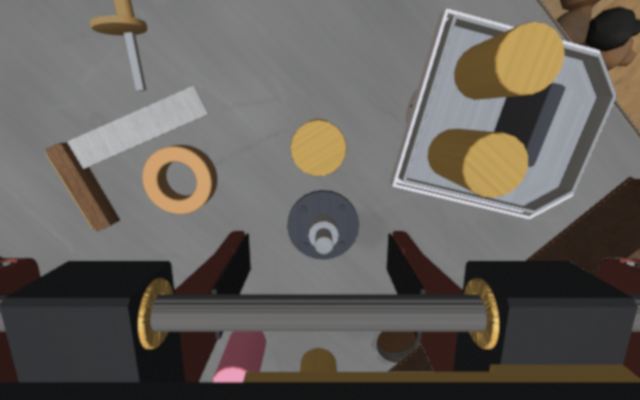

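```bash
python3 - <<'E'
from h import *
import pickle
o=pickle.load(open('o27.pkl','rb'));T=camT('wrist',o)
D=p2w('wrist',[(318.3,147.8)],.094,T)[0]; print(D, p2w('wrist',[(324,243)],.07,T), p2w('wrist',[(323,225)],.01,T))
plan((D[0]-.0008,D[1],.053),0)
E
```

```text
[0.43225191 0.24212744 0.094     ] [[0.43794352 0.14693996 0.07      ]] [[0.43790655 0.14569344 0.01      ]]
t 75.67 pos [0.4319 0.2006 0.2204] yaw -0.02 tilt [0.0009 0.0005] F [ 0.2 -0.1 -0.8] gap 70.3
turn [ 0. -0. -0.] shift [ 2.08 -0.02  8.37] n 8.4
```

Emit:
carry_out([
  [[0, 0, 0], [0.7, -0.01, 0.5], 0.6],
  [[0, 0, 0], [0.7, -0.01, 0.5], 0.6],
  [[0, 0, 0], [0.68, 0, 0.5], 0.6],
  [[0, 0, 0], [0, 0, 0.9], 0.6],
  [[0, 0, 0], [0, 0, 1], 0.6],
  [[0, 0, 0], [0, 0, 1], 0.6],
  [[0, 0, 0], [0, 0, 1], 0.6],
  [[0, 0, 0], [0, 0, 1], 0.6],
  [[0, 0, 0], [0, 0, 1], 0.6],
  [[0, 0, 0], [0, 0, 0.95], 0.6],
  [[0, 0, 0], [0, 0, 0], 0.6],
  [[0, 0, 0], [0, 0, 0], 0.6],
])

```text
time: 77.18
position: [0.4308, 0.2425, 0.0532]
eef_rot: [-0.0, 0.707, 0.707, -0.0]
contact_force: [-0.8, -0.2, -0.3]
finger_gap: 0.801
```

```bash
python3 look.py 28; python3 -c "
from h import *
plan((.4315,.2421,.053),0)"
```

```text
t 77.22 pos [0.431  0.2425 0.0535] yaw -0.05 tilt [0.0006 0.0005] F [ 0.2 -0.3  0.4] gap 70.4
turn [ 0.   -0.   -0.01] shift [-0.02  0.02  0.02] n 0.0
```

View pics/w28.png

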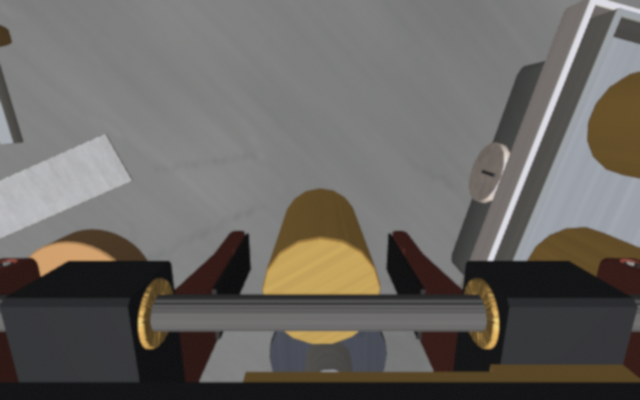

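Emit:
carry_out([
  [[0, 0, 0], [0, 0, 0], -1],
  [[0, 0, 0], [0, 0, 0], -1],
  [[0, 0, 0], [0, 0, 0], -1],
  [[0, 0, 0], [0, 0, 0], -1],
  [[0, 0, 0], [0, 0, 0], -1],
  [[0, 0, 0], [0, 0, -0.3], -1],
  [[0, 0, 0], [0, 0, -1], -1],
  [[0, 0, 0], [0, 0, -1], -1],
  [[0, 0, 0], [0, 0, -1], -1],
  [[0, 0, 0], [0, 0, -1], -1],
  [[0, 0, 0], [0, 0, -0.8], -1],
  [[0, 0, 0], [0, 0, 0], -1],
])

```text
time: 78.72
position: [0.4312, 0.2423, 0.156]
eef_rot: [0.0, 0.708, 0.707, 0.001]
contact_force: [0.5, 0.5, -1.6]
finger_gap: 0.538
```

```bash
python3 -c "
from h import *
plan((.4366,.1450,.1255),0)"
```

```text
t 78.72 pos [0.4312 0.2423 0.156 ] yaw -0.07 tilt [0.0015 0.0011] F [ 0.5  0.5 -1.6] gap 47.3
turn [ 0.01 -0.01 -0.01] shift [-4.86  0.27  1.52] n 4.9
```

Mouth is at 0.103; tip is at 0.070, so it clears the pin on the way over.

Emit:
carry_out([
  [[0, 0, 0], [-0.97, 0.06, 0], -1],
  [[0, 0, 0], [-0.97, 0.06, 0], -1],
  [[0, 0, 0], [-0.97, 0.05, 0], -1],
  [[0, 0, 0], [-0.97, 0.05, 0], -1],
  [[0, 0, 0], [-0.97, 0.05, 0], -1],
  [[0, 0, 0], [0, 0, 0.5], -1],
  [[0, 0, 0], [0, 0, 0.5], -1],
  [[0, 0, 0], [0, 0, 0.3], -1],
  [[0, 0, 0], [0, 0, 0], -1],
  [[0, 0, 0], [0, 0, 0], -1],
])

```text
time: 79.97
position: [0.436, 0.1453, 0.1291]
eef_rot: [-0.0, 0.707, 0.707, 0.0]
contact_force: [-0.9, -0.2, -1.1]
finger_gap: 0.538
```

```bash
python3 -c "
from h import *
plan((.4366,.1450,.1235),0)
im=imaging.capture('side'); cv2.imwrite('pics/s29.png',im); crop(im,260,120,380,220,'s29c.png',5)"
```

```text
t 79.97 pos [0.436  0.1453 0.1291] yaw -0.04 tilt [0.     0.0001] F [-0.9 -0.2 -1.1] gap 47.4
turn [ 0. -0. -0.] shift [-0.02  0.03  0.28] n 0.3
```

View pics/s29c.png

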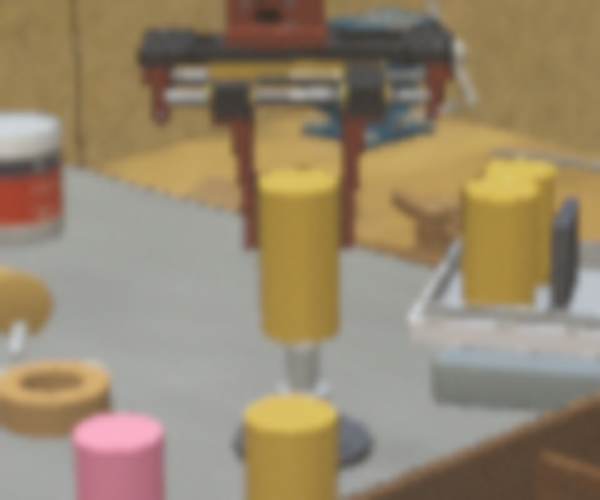

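Mouth is about 6 mm over the tip, centred on the pin. Lower in small steps.

Emit:
carry_out([
  [[0, 0, 0], [0, 0.03, 0.1], -1],
  [[0, 0, 0], [0, 0, 0.1], -1],
  [[0, 0, 0], [0, 0, 0.06], -1],
  [[0, 0, 0], [0, 0, 0.04], -1],
  [[0, 0, 0], [0, 0, 0], -1],
  [[0, 0, 0], [0, 0, 0], -1],
])

```text
time: 80.78
position: [0.4366, 0.1449, 0.1232]
eef_rot: [-0.0, 0.708, 0.707, 0.0]
contact_force: [-1.3, -0.5, 2.9]
finger_gap: 0.538
```

Emit:
carry_out([
  [[0, 0, 0], [0, 0, 0.04], -1],
  [[0, 0, 0], [0, 0, 0], -1],
  [[0, 0, 0], [0, 0, 0], -1],
])

```text
time: 81.15
position: [0.4366, 0.145, 0.123]
eef_rot: [-0.0, 0.708, 0.707, 0.0]
contact_force: [-2.8, -1.9, 11.4]
finger_gap: 0.54
```

Emit:
carry_out([
  [[0, 0, 0], [0, 0, -0.5], -1],
  [[0, 0, 0], [0, 0, -1], -1],
  [[0, 0, 0.99], [0, 0, -1], -1],
  [[0, 0, 0.99], [0, 0, -1], -1],
  [[0, 0, 0.99], [0, 0, -0.7], -1],
  [[0, 0, 0.99], [0, 0, 0], -1],
  [[0, 0, 0.99], [0, 0, 0], -1],
  [[0, 0, 0.99], [0, 0, 0], -1],
  [[0, 0, 0.99], [0, 0, 0], -1],
  [[0, 0, 0.99], [0, 0, 0], -1],
  [[0, 0, 0.99], [0, 0, 0], -1],
  [[0, 0, 0.99], [0, 0, 0], -1],
])

```text
time: 82.65
position: [0.4366, 0.1449, 0.2065]
eef_rot: [-0.0, 0.997, -0.082, 0.0]
contact_force: [0.1, 0.9, -1.6]
finger_gap: 0.536
```

```bash
python3 -c "
from h import *
plan((.5,-.35,.21),-99)
im=imaging.capture('top'); cv2.imwrite('pics/t30.png',im);crop(im,400,120,520,230,'t30c.png',5)"
```

```text
t 82.65 pos [0.4366 0.1449 0.2065] yaw -99.4 tilt [0.0002 0.0001] F [ 0.1  0.9 -1.6] gap 47.2
turn [-0.   -0.   -0.04] shift [ 7.   23.95 -0.18] n 23.9
```

View pics/t30.png

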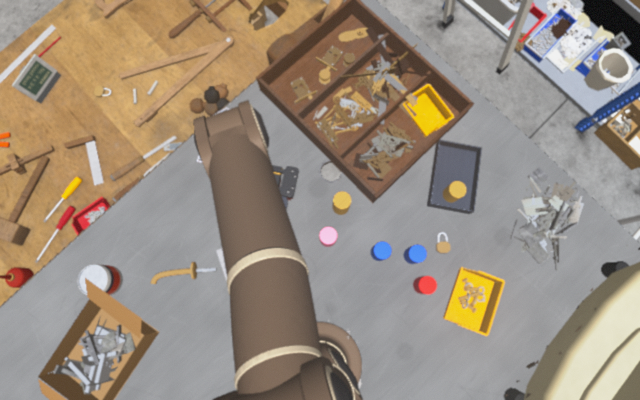

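Emit:
carry_out([
  [[0, 0, -0.04], [0.25, 1, 0], -1],
  [[0, 0, 0], [0.25, 1, 0], -1],
  [[0, 0, 0], [0.25, 1, 0], -1],
  [[0, 0, 0], [0.25, 1, 0], -1],
  [[0, 0, 0], [0.25, 1, 0], -1],
  [[0, 0, 0], [0.25, 1, 0], -1],
  [[0, 0, 0], [0.25, 1, 0], -1],
  [[0, 0, 0], [0.25, 1, 0], -1],
  [[0, 0, 0], [0.25, 1, 0], -1],
  [[0, 0, 0], [0.25, 1, 0], -1],
  [[0, 0, 0], [0.25, 1, 0], -1],
  [[0, 0, 0], [0.25, 1, 0], -1],
])

```text
time: 84.2
position: [0.4597, -0.102, 0.2065]
eef_rot: [-0.0, 0.997, -0.074, 0.0]
contact_force: [1.0, 0.3, -2.0]
finger_gap: 0.539
```

Emit:
carry_out([
  [[0, 0, 0], [0.25, 1, 0], -1],
  [[0, 0, 0], [0.25, 1, 0], -1],
  [[0, 0, 0], [0.25, 1, 0], -1],
  [[0, 0, 0], [0.25, 1, 0], -1],
  [[0, 0, 0], [0.25, 1, 0], -1],
  [[0, 0, 0], [0.25, 1, 0], -1],
  [[0, 0, 0], [0.25, 1, 0], -1],
  [[0, 0, 0], [0.25, 1, 0], -1],
  [[0, 0, 0], [0.25, 1, 0], -1],
  [[0, 0, 0], [0.25, 1, 0], -1],
  [[0, 0, 0], [0.25, 1, 0], -1],
  [[0, 0, 0], [0.25, 1, 0], -1],
])

```text
time: 85.7
position: [0.4829, -0.3483, 0.2063]
eef_rot: [-0.0, 0.997, -0.074, 0.0]
contact_force: [0.8, -0.2, -1.3]
finger_gap: 0.532
```

Emit:
carry_out([
  [[0, 0, 0], [0, 0, 0], -1],
  [[0, 0, 0], [0, 0, 0], -1],
  [[0, 0, 0], [0, 0, 0], -1],
])

```text
time: 86.08
position: [0.4829, -0.3467, 0.2062]
eef_rot: [-0.0, 0.997, -0.075, -0.0]
contact_force: [-1.0, -0.5, -1.3]
finger_gap: 0.535
```

```bash
python3 look.py 31; python3 -c "
from h import *
plan((.5427,-.3742,.0563),-99.3)"
```

```text
t 86.12 pos [ 0.483  -0.3468  0.2063] yaw -98.6 tilt [0.0002 0.0005] F [-0.2  0.1 -2.1] gap 47.3
turn [-0.   -0.    0.07] shift [3.17 0.87 7.5 ] n 7.5
```

View pics/w31.png

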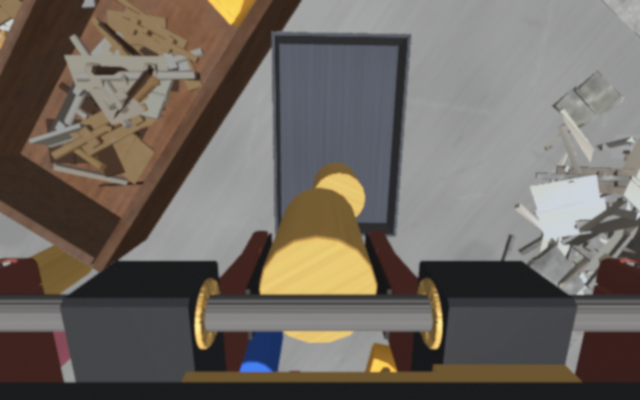

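```bash
python3 - <<'E'
from h import *
import pickle
o=pickle.load(open('o31.pkl','rb'));T=camT('wrist',o)
C=p2w('wrist',np.array([(272,34),(410,36),(395,235)])-.3,.042,T)[:,:2]; print(C.round(4),(C[0]+C[2])/2)
print(p2w('wrist',[(341,193)],.073,T))
E
```

```text
[[ 0.6247 -0.326 ]
 [ 0.6049 -0.4462]
 [ 0.4213 -0.4156]] [ 0.52297069 -0.37079752]
[[ 0.48000801 -0.36619141  0.073     ]]
```

Emit:
carry_out([
  [[0, 0, 0.07], [0.86, 0.22, 0], -1],
  [[0, 0, 0], [0.86, 0.22, 0], -1],
  [[0, 0, 0], [0.86, 0.22, 0], -1],
  [[0, 0, 0], [0.86, 0.21, 0], -1],
  [[0, 0, 0], [0, 0, 1], -1],
  [[0, 0, 0], [0, 0, 1], -1],
  [[0, 0, 0], [0, 0, 1], -1],
  [[0, 0, 0], [0, 0, 1], -1],
  [[0, 0, 0], [0, 0, 1], -1],
  [[0, 0, 0], [0, 0, 1], -1],
  [[0, 0, 0], [0, 0, 0.8], -1],
  [[0, 0, 0], [0, 0, 0.4], -1],
])

```text
time: 87.62
position: [0.5475, -0.3756, 0.0609]
eef_rot: [-0.0, 0.997, -0.082, -0.001]
contact_force: [-0.7, 0.6, -1.3]
finger_gap: 0.536
```

Emit:
carry_out([
  [[0, 0, 0], [0, 0, 0.2], -1],
  [[0, 0, 0], [0, 0, 0.06], -1],
  [[0, 0, 0], [0, 0, 0], -1],
  [[0, 0, 0], [0, 0, 0], -1],
])

```text
time: 88.12
position: [0.5482, -0.376, 0.0576]
eef_rot: [0.0, 0.997, -0.082, 0.0]
contact_force: [0.0, 0.8, -1.4]
finger_gap: 0.538
```

Mouth is about 1–2 mm above the tray floor. Release and rise.

Emit:
carry_out([
  [[0, 0, 0], [0, 0, 0.05], -1],
  [[0, 0, 0], [0, 0, 0], 0.5],
  [[0, 0, 0], [0, 0, 0], 0.5],
  [[0, 0, 0], [0, 0, 0], 0.5],
  [[0, 0, 0], [0, 0, -0.3], 0.5],
  [[0, 0, 0], [0, 0, -0.8], 0.5],
  [[0, 0, 0], [0, 0, -1], 0.5],
  [[0, 0, 0], [0, 0, -1], 0.5],
  [[0, 0, 0], [0, 0, -1], 0.6],
  [[0, 0, 0], [0, 0, -1], 0.6],
  [[0, 0, 0], [0, 0, -1], 0.6],
  [[0, 0, 0], [0, 0, -1], 0.6],
])

```text
time: 89.62
position: [0.5478, -0.3758, 0.1994]
eef_rot: [-0.0, 0.997, -0.082, 0.0]
contact_force: [0.9, 0.1, 0.1]
finger_gap: 0.799
```

Emit:
carry_out([
  [[0, 0, -0.99], [0, 0, -1], 0.6],
  [[0, 0, -0.99], [0, 0, 0], 0.6],
  [[0, 0, -0.99], [0, 0, 0], 0.6],
  [[0, 0, -0.99], [0, 0, 0], 0.6],
  [[0, 0, -0.99], [0, 0, 0], 0.6],
  [[0, 0, -0.99], [0, 0, 0], 0.6],
  [[0, 0, -0.99], [0, 0, 0], 0.6],
  [[0, 0, -0.99], [0, 0, 0], 0.6],
  [[0, 0, -0.99], [0, 0, 0], 0.6],
  [[0, 0, -0.99], [0, 0, 0], 0.6],
  [[0, 0, 0], [0, 0, 0], 0.6],
])

```text
time: 91.0
position: [0.5477, -0.3761, 0.2186]
eef_rot: [0.0, 0.71, 0.704, 0.0]
contact_force: [-0.0, 0.9, -0.3]
finger_gap: 0.801
```

```bash
python3 -c "
from h import *
plan((.431,-.09,.22),0)
im=imaging.capture('top'); crop(im,400,120,520,230,'t32c.png',5)"
```

```text
t 91.0 pos [ 0.5477 -0.3761  0.2186] yaw -0.46 tilt [ 0.0002 -0.    ] F [-0.   0.9 -0.3] gap 70.5
turn [ 0.    0.   -0.05] shift [14.31 -5.83 -0.07] n 14.3
```

View pics/t32c.png

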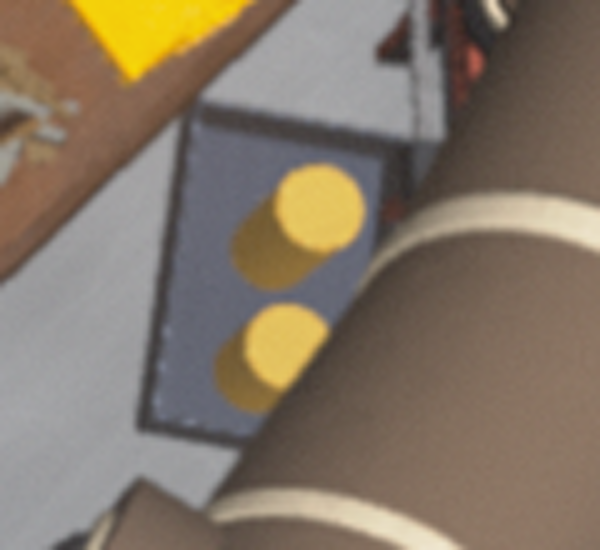

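Emit:
carry_out([
  [[0, 0, -0.05], [1, -0.41, 0], 0.6],
  [[0, 0, 0], [1, -0.41, 0], 0.6],
  [[0, 0, 0], [1, -0.41, 0], 0.6],
  [[0, 0, 0], [1, -0.41, 0], 0.6],
  [[0, 0, 0], [1, -0.41, 0], 0.6],
  [[0, 0, 0], [1, -0.41, 0], 0.6],
  [[0, 0, 0], [1, -0.41, 0], 0.6],
  [[0, 0, 0], [1, -0.41, 0], 0.6],
  [[0, 0, 0], [1, -0.41, 0], 0.6],
  [[0, 0, 0], [1, -0.41, 0], 0.6],
  [[0, 0, 0], [1, -0.41, 0], 0.6],
  [[0, 0, 0], [1, -0.41, 0], 0.6],
])

```text
time: 92.55
position: [0.4486, -0.1349, 0.2182]
eef_rot: [0.0, 0.707, 0.708, 0.0]
contact_force: [-0.1, 0.2, -0.3]
finger_gap: 0.798
```

Emit:
carry_out([
  [[0, 0, 0], [1, -0.41, 0], 0.6],
  [[0, 0, 0], [1, -0.41, 0], 0.6],
  [[0, 0, 0], [0.3, -0.1, 0], 0.6],
  [[0, 0, 0], [0, 0, 0], 0.6],
  [[0, 0, 0], [0, 0, 0], 0.6],
])

```text
time: 93.18
position: [0.4308, -0.0907, 0.2181]
eef_rot: [0.0, 0.707, 0.708, 0.0]
contact_force: [0.0, 0.6, -0.7]
finger_gap: 0.801
```

```bash
python3 look.py 33; python3 -c "
from h import *
plan((.431,-.09,.22),0)"
```

```text
t 93.22 pos [ 0.4308 -0.0907  0.218 ] yaw 0.06 tilt [ 0.     -0.0002] F [0.1 0.  0. ] gap 70.4
turn [0.   0.   0.01] shift [ 0.04  0.01 -0.1 ] n 0.1
```

View pics/w33.png

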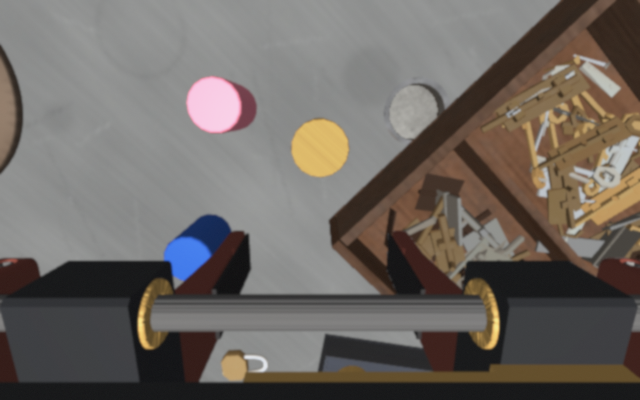

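```bash
python3 - <<'E'
from h import *
import pickle
o=pickle.load(open('o33.pkl','rb'));T=camT('wrist',o)
D=p2w('wrist',[(320.2,147.8)],.102,T)[0]; print(D)
plan((D[0]-.0008,D[1],.061),0)
E
```

```text
[ 0.43255207 -0.04830325  0.102     ]
t 93.22 pos [ 0.4308 -0.0907  0.218 ] yaw 0.06 tilt [ 0.     -0.0002] F [0.1 0.  0. ] gap 70.4
turn [0.   0.   0.01] shift [2.12 0.05 7.85] n 7.9
```

Emit:
carry_out([
  [[0, 0, 0], [0.71, 0.02, 0.4], 0.6],
  [[0, 0, 0], [0.71, 0.02, 0.4], 0.6],
  [[0, 0, 0], [0.7, 0.01, 0.4], 0.6],
  [[0, 0, 0], [0, 0, 0.8], 0.6],
  [[0, 0, 0], [0, 0, 1], 0.6],
  [[0, 0, 0], [0, 0, 1], 0.6],
  [[0, 0, 0], [0, 0, 1], 0.6],
  [[0, 0, 0], [0, 0, 1], 0.6],
  [[0, 0, 0], [0, 0, 1], 0.6],
  [[0, 0, 0], [0, 0, 0.85], 0.6],
  [[0, 0, 0], [0, 0, 0], 0.6],
  [[0, 0, 0], [0, 0, 0], 0.6],
])

```text
time: 94.72
position: [0.4317, -0.0472, 0.0613]
eef_rot: [-0.0, 0.706, 0.708, 0.0]
contact_force: [-0.4, -0.4, 0.8]
finger_gap: 0.798
```

```bash
python3 look.py 34; python3 -c "
from h import *
plan((.4318,-.0483,.061),0)"
```

```text
t 94.78 pos [ 0.4319 -0.0473  0.0615] yaw 0.15 tilt [0.0008 0.0001] F [0.8 0.1 0.2] gap 70.2
turn [ 0.   -0.    0.01] shift [-0.05 -0.    0.03] n 0.1
```

View pics/w34.png

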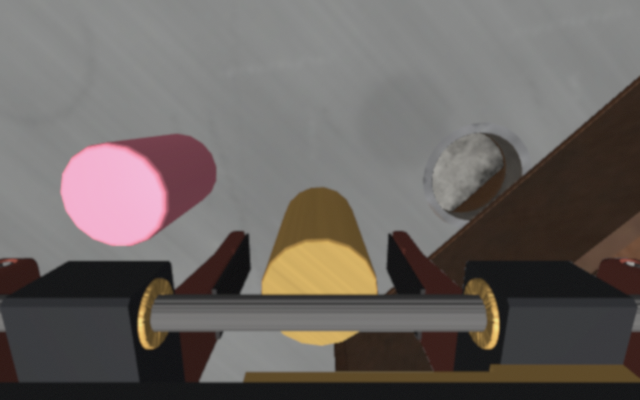

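Emit:
carry_out([
  [[0, 0, 0], [0, 0, 0], -1],
  [[0, 0, 0], [0, 0, 0], -1],
  [[0, 0, 0], [0, 0, 0], -1],
  [[0, 0, 0], [0, 0, 0], -1],
  [[0, 0, 0], [0, 0, 0], -1],
  [[0, 0, 0], [0, 0, -0.3], -1],
  [[0, 0, 0], [0, 0, -1], -1],
  [[0, 0, 0], [0, 0, -1], -1],
  [[0, 0, 0], [0, 0, -1], -1],
  [[0, 0, 0], [0, 0, -1], -1],
  [[0, 0, 0], [0, 0, -0.8], -1],
])

```text
time: 96.15
position: [0.4312, -0.0477, 0.1638]
eef_rot: [-0.0, 0.706, 0.708, -0.0]
contact_force: [0.5, 0.4, -1.0]
finger_gap: 0.538
```

Emit:
carry_out([
  [[0, 0, 0], [0.97, 0.03, 0], -1],
  [[0, 0, 0], [0.97, 0.03, 0], -1],
  [[0, 0, 0], [0.97, 0.03, 0], -1],
  [[0, 0, 0], [0.97, 0.03, 0], -1],
  [[0, 0, 0], [0.97, 0.03, 0], -1],
  [[0, 0, 0], [0.97, 0.03, 0], -1],
  [[0, 0, 0], [0.97, 0.02, 0], -1],
  [[0, 0, 0], [0.97, 0.02, 0], -1],
  [[0, 0, 0], [0.97, 0.02, 0], -1],
  [[0, 0, 0], [0.9, 0, 0], -1],
  [[0, 0, 0], [0, 0, 0], -1],
  [[0, 0, 0], [0, 0, 0], -1],
])

```text
time: 97.65
position: [0.4356, 0.1441, 0.1629]
eef_rot: [0.0, 0.706, 0.708, -0.0]
contact_force: [0.7, 0.4, -1.9]
finger_gap: 0.536
```

```bash
python3 -c "
from h import *
plan((.4366,.1450,.1013),0)
im=imaging.capture('side'); cv2.imwrite('pics/s35.png',im); crop(im,260,100,380,220,'s35c.png',5)"
```

```text
t 97.65 pos [0.4356 0.1441 0.1629] yaw 0.11 tilt [-0.0006 -0.0007] F [ 0.7  0.4 -1.9] gap 47.2
turn [-0.    0.    0.01] shift [0.05 0.05 3.08] n 3.1
```

View pics/s35c.png

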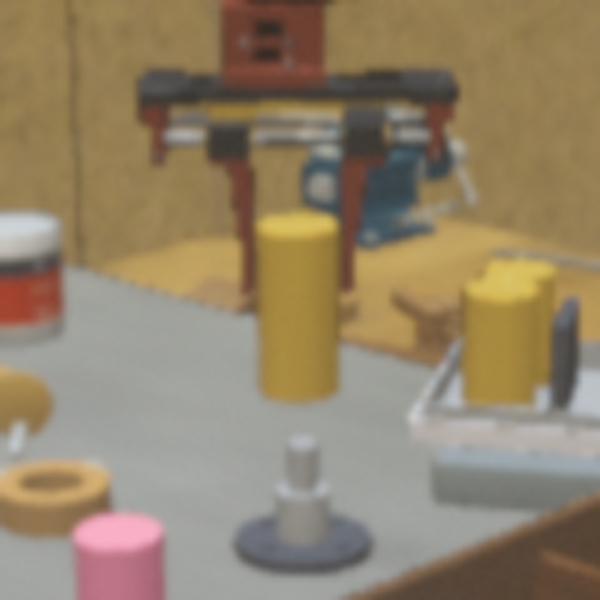

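Emit:
carry_out([
  [[0, 0, 0], [0.04, 0.06, 0.6], -1],
  [[0, 0, 0], [0, 0, 0.6], -1],
  [[0, 0, 0], [0, 0, 0.5], -1],
  [[0, 0, 0], [0, 0, 0.4], -1],
  [[0, 0, 0], [0, 0, 0.4], -1],
  [[0, 0, 0], [0, 0, 0.3], -1],
  [[0, 0, 0], [0, 0, 0.15], -1],
  [[0, 0, 0], [0, 0, 0], -1],
  [[0, 0, 0], [0, 0, 0], -1],
])

```text
time: 98.82
position: [0.4372, 0.1459, 0.1043]
eef_rot: [0.0, 0.706, 0.708, 0.0]
contact_force: [0.2, -1.1, -1.3]
finger_gap: 0.54
```

Emit:
carry_out([
  [[0, 0, 0], [0, 0, 0.08], -1],
  [[0, 0, 0], [0, 0, 0.06], -1],
  [[0, 0, 0], [0, 0, 0.03], -1],
  [[0, 0, 0], [0, 0, 0], -1],
  [[0, 0, 0], [0, 0, 0], -1],
])

```text
time: 99.45
position: [0.4372, 0.1458, 0.1012]
eef_rot: [0.0, 0.706, 0.708, 0.0]
contact_force: [-2.0, -0.6, 6.9]
finger_gap: 0.539
```

Emit:
carry_out([
  [[0, 0, 0], [0, 0, -0.3], -1],
  [[0, 0, 0], [0, 0, -1], -1],
  [[0, 0, 0], [0, 0, -1], -1],
  [[0, 0, -0.95], [0, 0, -1], -1],
  [[0, 0, -0.95], [0, 0, -1], -1],
  [[0, 0, -0.95], [0, 0, -1], -1],
  [[0, 0, -0.95], [0, 0, -1], -1],
  [[0, 0, -0.96], [0, 0, 0], -1],
  [[0, 0, -0.96], [0, 0, 0], -1],
  [[0, 0, -0.96], [0, 0, 0], -1],
  [[0, 0, -0.96], [0, 0, 0], -1],
  [[0, 0, 0], [0, 0, 0], -1],
])

```text
time: 100.95
position: [0.437, 0.1457, 0.2267]
eef_rot: [-0.0, 0.118, 0.993, 0.0]
contact_force: [0.3, -0.3, -0.9]
finger_gap: 0.543
```

```bash
python3 -c "
from h import *
plan((.6442,.2506,.225),76.4)"
```

```text
t 100.95 pos [0.437  0.1457 0.2267] yaw 76.46 tilt [-0.  0.] F [ 0.3 -0.3 -0.9] gap 47.7
turn [ 0.   -0.    0.01] shift [-8.84  7.53  0.09] n 8.8
```

Emit:
carry_out([
  [[0, 0, 0], [-0.98, 0.84, 0], -1],
  [[0, 0, 0], [-0.98, 0.84, 0], -1],
  [[0, 0, 0], [-0.98, 0.84, 0], -1],
  [[0, 0, 0], [-0.98, 0.84, 0], -1],
  [[0, 0, 0], [-0.98, 0.84, 0], -1],
  [[0, 0, 0], [-0.98, 0.83, 0], -1],
  [[0, 0, 0], [-0.98, 0.83, 0], -1],
  [[0, 0, 0], [-0.98, 0.83, 0], -1],
  [[0, 0, 0], [-1, 0.84, 0], -1],
  [[0, 0, 0], [0, 0, 0], -1],
  [[0, 0, 0], [0, 0, 0], -1],
])

```text
time: 102.32
position: [0.6434, 0.2508, 0.2262]
eef_rot: [-0.0, 0.118, 0.993, -0.0]
contact_force: [-0.9, -0.4, -2.3]
finger_gap: 0.54
```

```bash
python3 look.py 36; python3 -c "
from h import *
plan((.6442,.2506,.12),76.4)"
```

```text
t 102.38 pos [0.6434 0.2507 0.2265] yaw 76.44 tilt [-0.0007 -0.0004] F [-0.1  0.8 -0.7] gap 47.6
turn [-0. -0.  0.] shift [-0.04  0.01  5.33] n 5.3
```

View pics/w36.png

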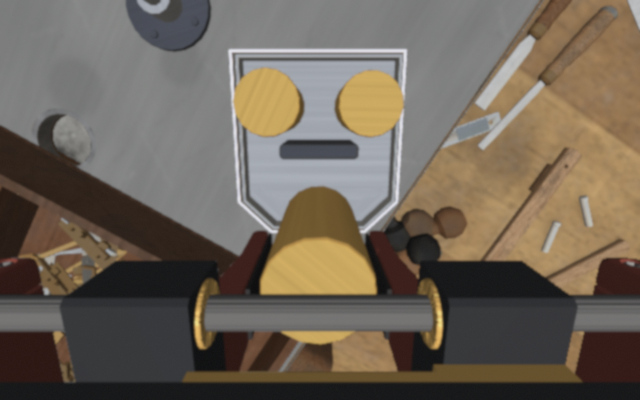

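Emit:
carry_out([
  [[0, 0, 0], [-0.02, 0, 0.8], -1],
  [[0, 0, 0], [0, 0, 1], -1],
  [[0, 0, 0], [0, 0, 1], -1],
  [[0, 0, 0], [0, 0, 0.9], -1],
  [[0, 0, 0], [0, 0, 0.7], -1],
  [[0, 0, 0], [0, 0, 0.5], -1],
  [[0, 0, 0], [0, 0, 0.25], -1],
  [[0, 0, 0], [0, 0, 0.2], -1],
  [[0, 0, 0], [0, 0, 0], -1],
  [[0, 0, 0], [0, 0, 0], -1],
])

```text
time: 103.62
position: [0.6447, 0.2511, 0.1202]
eef_rot: [0.0, 0.117, 0.993, 0.0]
contact_force: [-0.1, -0.0, -0.9]
finger_gap: 0.534
```

```bash
python3 -c "
from h import *
plan((.6442,.2506,.1167),76.4)
for i in range(4):
  im=imaging.capture('side'); print(status.get_obs()['contact_force'].round(2))
cv2.imwrite('pics/s37.png',im); crop(im,310,100,440,220,'s37c.png',5)"
```

```text
t 103.62 pos [0.6447 0.2511 0.1202] yaw 76.53 tilt [0.0007 0.0003] F [-0.1 -0.  -0.9] gap 47.0
turn [0.   0.   0.01] shift [ 0.02 -0.03  0.17] n 0.2
[ 0.48 -0.19 -2.02]
[ 0.06 -0.37 -1.82]
[-0.17  0.1  -0.19]
[ 0.84  0.1  -0.99]
```

View pics/s37c.png

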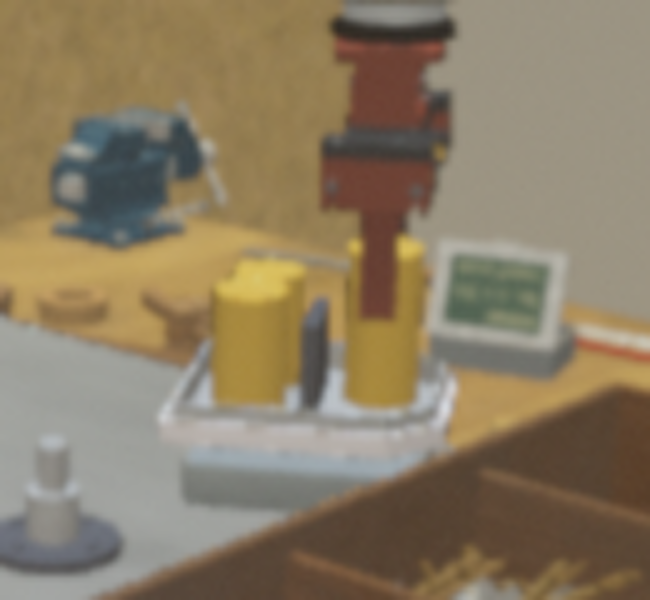

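Go down another 6 mm (contact about 3 mm below, then the pan takes the load).

Emit:
carry_out([
  [[0, 0, 0], [0, 0, 0.12], -1],
  [[0, 0, 0], [0, 0, 0.12], -1],
  [[0, 0, 0], [0, 0, 0.06], -1],
  [[0, 0, 0], [0, 0, 0], -1],
  [[0, 0, 0], [0, 0, 0], -1],
])

```text
time: 104.45
position: [0.6444, 0.251, 0.1137]
eef_rot: [-0.0, 0.117, 0.993, -0.0]
contact_force: [-0.6, 0.4, -0.6]
finger_gap: 0.537
```

```bash
python3 -c "
from h import *
plan((.6442,.2506,.1167),76.4)
for i in range(6):
  im=imaging.capture('side'); print(status.get_obs()['contact_force'].round(2))"
```

```text
t 104.45 pos [0.6444 0.251  0.1137] yaw 76.53 tilt [-0.  0.] F [-0.6  0.4 -0.6] gap 47.3
turn [-0.   -0.    0.01] shift [ 0.01 -0.02 -0.15] n 0.1
[ 0.09  0.01 -0.01]
[-0.62 -0.52  0.18]
[-0.05 -0.23  0.12]
[ 0.48 -0.5   0.03]
[ 0.17 -0.57 -1.12]
[-0.93  0.23 -0.79]
```

Weight mostly on the pan. Lower slightly, release and rise.

Emit:
carry_out([
  [[0, 0, 0], [0, 0, 0.06], -1],
  [[0, 0, 0], [0, 0, 0], -1],
  [[0, 0, 0], [0, 0, 0], 0.36],
  [[0, 0, 0], [0, 0, 0], 0.36],
  [[0, 0, 0], [0, 0, 0], 0.36],
  [[0, 0, 0], [0, 0, -0.2], 0.4],
  [[0, 0, 0], [0, 0, -0.8], 0.4],
  [[0, 0, 0], [0, 0, -1], 0.4],
  [[0, 0, 0], [0, 0, -1], 0.4],
  [[0, 0, 0], [0, 0, -1], 0.4],
  [[0, 0, 0], [0, 0, -1], 0.4],
  [[0, 0, 0], [0, 0, -1], 0.4],
])

```text
time: 106.25
position: [0.6445, 0.251, 0.234]
eef_rot: [0.0, 0.117, 0.993, 0.0]
contact_force: [0.5, -0.5, -0.4]
finger_gap: 0.7
```

Emit:
carry_out([
  [[0, 0, 0], [-0.8, 0, -0.8], 0.4],
  [[0, 0, 0], [-0.8, 0, -0.8], 0.4],
  [[0, 0, 0], [0, 0, 0], 0.4],
  [[0, 0, 0], [0, 0, 0], 0.4],
])

```text
time: 106.75
position: [0.6747, 0.2438, 0.2639]
eef_rot: [-0.001, 0.117, 0.993, -0.0]
contact_force: [-0.8, 0.3, -0.8]
finger_gap: 0.698
```

```bash
python3 look.py 38; python3 -c "
from h import *
plan((.6442,.2506,.1167),76.4)
im=imaging.capture('side'); cv2.imwrite('pics/s38.png',im); crop(im,310,100,440,220,'s38c.png',5)
im=imaging.capture('top'); cv2.imwrite('pics/t38.png',im)"
```

```text
t 106.8 pos [0.6746 0.2438 0.2637] yaw 76.57 tilt [-0.0015 -0.0002] F [ 0.4  0.5 -0. ] gap 61.8
turn [-0.   -0.01  0.02] shift [ 1.56 -0.03  7.35] n 7.4
```

View pics/w38.png

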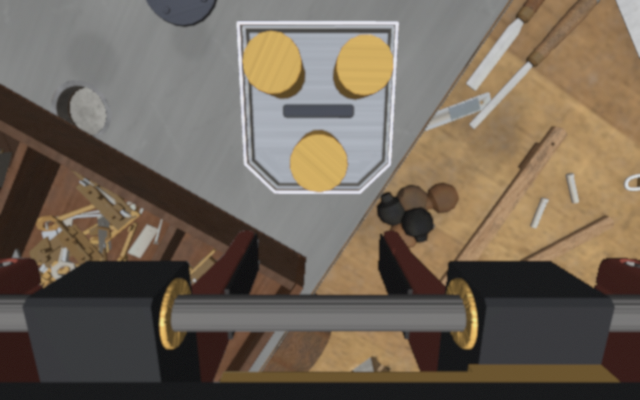

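View pics/s38c.png

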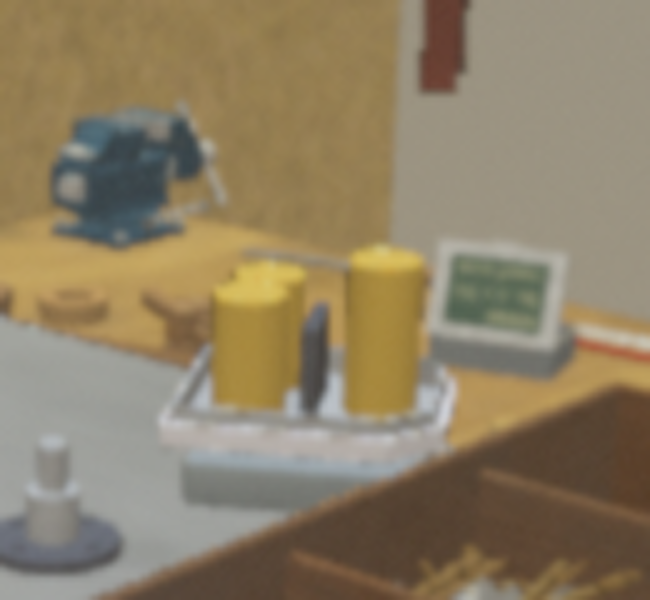

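View pics/t38.png

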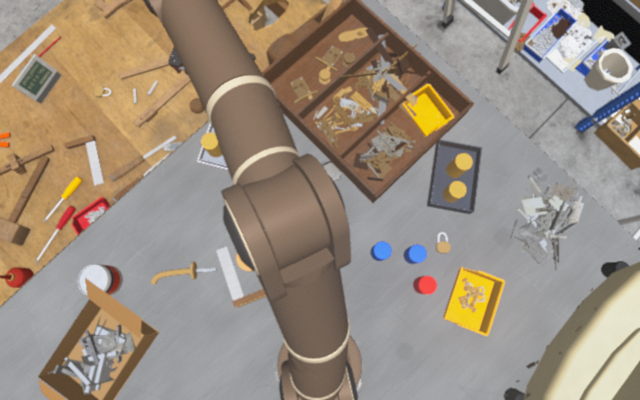

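```bash
python3 -c "
from h import *
im=cv2.imread('pics/w38.png'); crop(im,230,12,405,202,'w38c.png',3)
t0=cv2.imread('pics/top0.png');t1=cv2.imread('pics/t38.png')
print('lock diff',np.abs(t0[225:265,425:460].astype(int)-t1[225:265,425:460]).mean(), 'vs floor', np.abs(t0[225:265,300:310].astype(int)-t1[225:265,300:310]).mean())"
```

```text
lock diff 11.838571428571429 vs floor 43.2175
```

View pics/w38c.png

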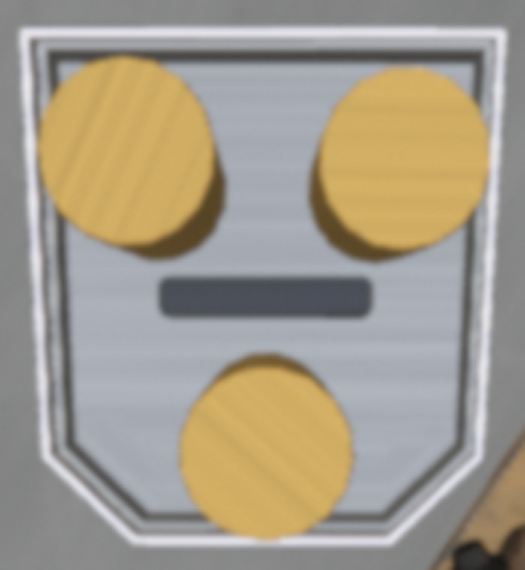

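```bash
python3 -c "
from h import *
t0=cv2.imread('pics/top0.png');t1=cv2.imread('pics/t38.png')
a=cv2.resize(t0[215:275,415:475],None,fx=6,fy=6);b=cv2.resize(t1[215:275,415:475],None,fx=6,fy=6)
cv2.imwrite('pics/lock.png',np.hstack([a,b]))
print(status.get_obs()['contact_force'], status.get_obs()['time'])"
```

```text
[ 0.45971388  0.88332715 -0.01339687] 106.9
```

View pics/lock.png

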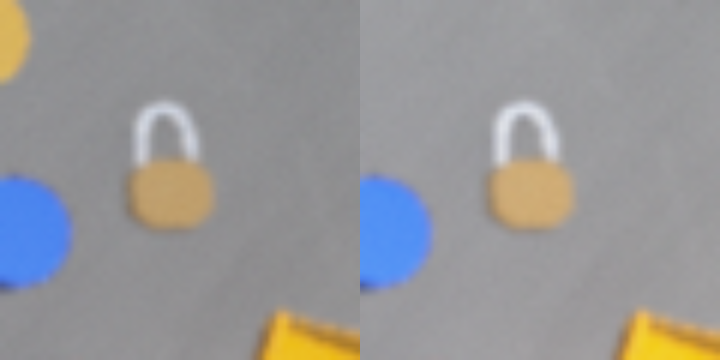

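Padlock unmoved; everything stands as required and the arm is clear. Hand in.

```bash
python3 -c "
from plant import order
print(order.job_done())"
```

```text
the job is handed in; nothing more can be done
None
```

The job is done and was handed in at about 107 s; the interface gave no verdict, so what follows rests on my own checks.

- **Carrier:** it was turned about 96° and set down in the pan. The last wrist and side views show it level, with an even gap to the rim all round.
- **Gauge pin trials, shortest to tallest:**

| Sleeve | Height | Stopped at | Result | Now in |
|---|---|---|---|---|
| a | 70 mm | base plate | too loose | reject tray, standing |
| b | 78 mm | shoulder | good | carrier, upright |
| c | 86 mm | shoulder | good | carrier, upright |
| d | 94 mm | tip | too tight | reject tray, standing |
| e | 102 mm | shoulder | good | carrier, upright |

- **Last checks:** the final pictures show b, c and e upright on the carrier floor and a and d inside the reject tray. The padlock is where it started, and the gripper is clear of everything with about zero contact force. I saw no shift of the reject tray during the run.
- **Disagreements and a hard contact:**
  - The top camera reads about 5 mm short in y compared with the wrist camera, so I used wrist measurements throughout.
  - Sleeve a met the base plate harder than intended, with about 30 N at the wrist. The other sleeves touched the pin with 15 N or less.

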